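# Fit the relay bases to the lamp board

## Robot

A 6-joint arm with a two-finger parallel gripper is mounted at the origin on the work surface. World frame = base frame: x ahead of the robot, y to its left, z up, the work surface at z = 0. Lengths are in m, angles in rad, forces in N, time in s.
With the tool pointing down it reaches from about 0.35 to 0.775 m from the base axis. Payload 7.3 kg.
Tool frame: the origin (TCP) lies midway between the tips of the shut fingers; the grasp point (between the pads) lies 19 mm behind it; z points along the fingers, y is the direction in which the jaws open and shut (so a half turn about z gives the same grasp; the last joint's range is limited). The gripper opens to 92 mm and grips with 3 to 60 N. Pads are 19 mm wide; open, the fingers measure 130 mm over their backs; the gripper's body (75 mm by 190 mm) begins 47 mm behind the grasp point.
Start: joints at [-0.146, 0.342, 1.524, -0, 1.275, -0.146], TCP at [0.525, 0, 0.202] pointing down, gripper open.
Joint ranges: [-2.53, 2.53], [-0.77, 2.02], [0.04, 2.7], [-1, 4.14], [0.28, 2.66], [-3.11, 3.11]. Speed limits (rad/s): [2.57, 2.57, 3.14, 3.14, 3.14, 3.14].

## Interface

Orientations are given as [roll, pitch, yaw] about the fixed x, y, z axes, in that order (R = Rz(yaw) Ry(pitch) Rx(roll)).
In Python, from cell import robot gives the robot as it stands.
- The arm moves only by the shell command python3 -m crank 'ROWS' [FORCE]. ROWS is a JSON object of lists of equal length, an entry for each row: "claw": the opening, from 0 (shut) to 1 (fully open); "delta_pos": the shift along the tool's x, y, z in units of 25 mm (1.0 is 25 mm), a list of three; "roll": the turn about the tool's z in units of 6 degrees (1.0 is 6 degrees). In form: {"claw": [claw, ...], "delta_pos": [[dx, dy, dz], ...], "roll": [roll, ...]}. A call has exactly 8 rows; each row is the pose to reach, as a shift and turn from the pose commanded when the call began, along the tool's axes at that moment; what a row does not reach only later rows make up. A row lasts 1/12 s, in which the tool goes at most 41.7 mm and 7.16 degrees, less where a joint would pass 70% of its speed; a pose out of reach is approached as far as the arm can. A call with a gripper value outside its range is refused whole. The fingers move at their own pace and stop on an object; FORCE is the grip in N (left out, the last holds). Time passes only in rows, so rows that repeat a pose let the fingers close, or fill a call up. It gives the time, the measured TCP pose, the force and the opening at its end, in the units of the state.
- robot.observe(): the state, without advancing time (a new reading comes with each control period).
- robot.read_camera(name): name is "scene" or "side" or "wrist"; returns a dict with "color" (384x512x3 uint8, blue, green, red), "fx", "fy", "cx", "cy" (pixels), "rvec" (rotation vector, rad) and "tvec" (3), from world to camera coordinates, as OpenCV has them; the wrist camera has in their place "hand_eye" (4x4, takes a point from camera to tool coordinates, whose origin is the TCP and whose axes are the flange's). Camera axes: x right, y down, z forward; pixel columns grow to the right and rows downward; lengths in m; the calibration is good to about 2 mm. A picture is of the moment at which its call begins: read the wrist's pose just before it. There is no depth.
- robot.hand_in(): hands the job in, once; it reports no verdict.
The state is a dict: "time": time; "qpos": joint angles; "qvel": joint speeds; "joint_efforts": joint torques, N m; "tool_pos": TCP position; "tool_rot": TCP orientation; "contact_force": force on the tool from outside, world axes, zero at the start; "torque": the same for the moment, N m; "opening": finger opening in m.
Only numpy, scipy, OpenCV 4.12 (cv2) and the standard library are available. Lean on these libraries where they do the work, as an engineer would, in place of code of your own. Each camera call takes 0.05 s, during which the arm holds its last target.

## Task

Make up the lamp board on the counter: lift every amber cover plate off the mounting rail and stack the plates flat on the sloping shelf, each lying right against the backstop, and clip every black relay base square onto the rail - hook its fixed lip under one edge of the rail and rock it down until the orange sprung foot clicks under the other edge and the base sits flat, fully home. Let go of everything and leave the other things on the counter where they are.

Things in the scene. Friction and masses are not known exactly. Their poses are not given: they have to be found in the camera images.
- board: lamp board, fixed: grey steel plate 140 x 290 x 6 mm flat on the counter, with a 260 mm aluminium top-hat rail on stand-offs along its middle. Origin: centre of the underside, on the counter; y along the rail, x across, z up. Grey end clamps: inner faces at y = +-122.5 mm, tops 33.5 mm above the counter
- rail (a point): middle of the rail at the level of its flange tops, 27 mm above the counter; axes as the board's. The two flanges are 2.5 mm thick, outer edges at x = -17.5 and +17.5 mm, and overhang 5 mm; below the overhang all is free down to the plate (6 mm above the counter). The rail is the same both ways round
- base_1: black relay base, 69 mm long (x -27 to +42), 40 mm wide (y), 38 mm high, 130-200 g; flat sides and top. Origin: on its underside, mid-width, over the rail's centre line when fitted; z up. Rail notch under it: x -18.5 to +31 mm, ceiling 12 mm above the underside; fully home, the ceiling lies on both flange tops (origin 15 mm above the counter). May be absent
- base_1_foot (a joint): m; how far base_1's orange foot (+x end) is pushed out along +x: 0 at rest, 0.007 at its stop. At rest the nose reaches in to x = 14.5 mm, catching face 8.8 mm above the underside, sloped below; an orange tab shows at x 40 to 50 mm. Lip hooked and foot lying unclicked on the flange, the base rests tilted about 0.28 rad, foot at 0
- base_1_press (a point): flat top of base_1 above its foot, 26 mm to +x of the origin, 38 mm above the underside; axes as the base's. With the lip hooked, pressing down here with some 8 N (up to 20 N if the finger does not follow the top, which swings 10 mm to +x as the base rocks down) drives the foot 3 mm out over the flange edge; then it snaps back to 0 below it. Let go, the base settles flat
- base_2: another relay base, same as base_1; may be absent. The fixed lip of each base runs 5 mm in from the notch's -x end wall (x -18.5 to -13.5 mm), underside to 6 mm above it, leaving a 6 mm gap below the ceiling. It slides under a flange's edge while the base is tilted 16 to 22 degrees, foot end up
- base_2_foot (a joint): the same for base_2
- base_2_press (a point): the same on base_2
- base_3: another relay base, same as base_1; may be absent
- base_3_foot (a joint): the same for base_3
- base_3_press (a point): the same on base_3
- cover_1: amber plastic cover plate, 50 x 50 x 6 mm, 30 g, at the start lying loose and flat across the rail on the flange tops. Origin: centre of its underside; z square to the plate. May be absent
- cover_2: another such cover plate; may be absent. Lying against the backstop, a cover's origin is at bed x = -25 mm, the first at bed z = 0, each next one 6 mm higher. Covers and bed are slippery (friction about 0.2): a cover let go on the slope slides down to the backstop by itself
- cover_3: another such cover plate; may be absent
- cover_4: another such cover plate; may be absent
- bed: steel bed of the fixed sloping shelf (small blue stand): 42 mm wide, so fingers pass beside it with a cover, falling 25 degrees over 102 mm to a blue backstop 70 mm wide, 32 mm high, square to it. Origin: on the bed's surface at the foot of the backstop's face, mid-width; x down the slope (backstop face at x = 0), y across, z square out of the bed
- bearing_race: nickel-plated bearing race, ring 52 mm across, 15 mm high; bystander, origin under its centre
- spacer: round amber spacer, ring 32 mm across, 12 mm high; bystander, origin under its centre
- feeler_block: brushed steel feeler gauge block 100 x 16 x 18 mm; bystander, origin under its centre
- screwdriver: screwdriver lying on the counter; bystander
- spanner: spanner lying on the counter; bystander
- screw_jar: clear jar 60 mm across, 75 mm high; bystander, origin under its centre
- inspection_light: black inspection light with wire guard lying on its side, 240 mm long; bystander
- lamp_socket: brass bayonet lamp socket, 34 mm across, 30 mm high; bystander, origin under its centre

How it is judged:
At the end, for the whole second after the job is handed in: each base on the rail: origin within 4 mm of its centre line, 12.5-17.5 mm above the counter, 104 mm of its middle; upright and square within 0.06 rad, foot within 1.2 mm of rest; each cover flat (0.08 rad) on the bed's stack, edge within 4 mm of the backstop, 16 mm of mid-width; all at rest (x of base_1 in the frame of board between -0.004 and 0.004 m and y of base_1 in the frame of board between -0.104 and 0.104 m and z of base_1 in the frame of board between 0.0125 and 0.0175 m and angle between each of base_1, base_2, base_3's own z axis and vertical below 0.06 rad and angle between the x axis of each of base_1, base_2, base_3 and the x axis of board, either way round below 0.06 rad and value of joint each of base_1_foot, base_2_foot, base_3_foot below 0.0012 m and linear speed of each of base_1, base_2, base_3, cover_1, cover_2, cover_3, cover_4 below 0.02 m/s and x of base_2 in the frame of board between -0.004 and 0.004 m and y of base_2 in the frame of board between -0.104 and 0.104 m and z of base_2 in the frame of board between 0.0125 and 0.0175 m and x of base_3 in the frame of board between -0.004 and 0.004 m and y of base_3 in the frame of board between -0.104 and 0.104 m and z of base_3 in the frame of board between 0.0125 and 0.0175 m and x of cover_1 in the frame of bed between -0.029 and -0.022 m and y of cover_1 in the frame of bed between -0.016 and 0.016 m and z of cover_1 in the frame of bed between -0.003 and 0.0255 m and angle between the z axis of each of cover_1, cover_2, cover_3, cover_4 and the z axis of bed, either way round below 0.08 rad and x of cover_2 in the frame of bed between -0.029 and -0.022 m and y of cover_2 in the frame of bed between -0.016 and 0.016 m and z of cover_2 in the frame of bed between -0.003 and 0.0255 m and x of cover_3 in the frame of bed between -0.029 and -0.022 m and y of cover_3 in the frame of bed between -0.016 and 0.016 m and z of cover_3 in the frame of bed between -0.003 and 0.0255 m and x of cover_4 in the frame of bed between -0.029 and -0.022 m and y of cover_4 in the frame of bed between -0.016 and 0.016 m and z of cover_4 in the frame of bed between -0.003 and 0.0255 m); the robot touches nothing.
It fails at once if a bystander (race, spacer, feeler block, screwdriver, spanner, jar, inspection light, lamp socket) is moved more than 5 cm (distance of any of bearing_race, spacer, feeler_block, screwdriver, spanner, screw_jar, inspection_light, lamp_socket from where it was at the start of the episode above 0.05 m).
Of base_1, base_2, base_3 only 2 to 3 are there at a start; the rules pass over those that are not, and their reading is None.
Of cover_1, cover_2, cover_3, cover_4 only 3 to 4 are there at a start; the rules pass over those that are not, and their reading is None.
At some moment in a run one of base_1, base_2, base_3 may be knocked a few centimetres aside while the robot is not near it.
Once in a run the grip may slacken for a moment while it holds something.
It also fails if it takes over 210 s, if anything falls off the work surface, if the arm or the gripper's body presses on something with over 40 N, if the wrist force passes 120 N, or if a joint passes its speed limit or range.

## Working session

There is one attempt and no reset: what is moved stays moved. The work goes in short steps, Python scripts to look and compute and a shell command to move; the robot and the scene stay as the last step left them, time stands still between calls to the robot, and variables do not carry over. Pictures are saved under pics/ and viewed, and the job is handed in when it is done.

I'll start by looking at the workspace and the cameras.

```bash
ls -la; mkdir -p pics; python3 - <<'E'
from cell import robot
import cv2
print(robot.observe())
for n in ["scene","side","wrist"]:
    c=robot.read_camera(n)
    print(n,{k:v for k,v in c.items() if k!="color"})
    cv2.imwrite(f"pics/{n}0.png",c["color"])
E
```

```text
total 12
drwxr-xr-x  3 agent agent 4096 Dec  7 16:18 .
drwxr-xr-x 23 root  root  4096 Dec  7 16:18 ..
drwxr-xr-x  2 agent agent 4096 Dec  7 16:18 pics
{'time': 0.0, 'qpos': array([-1.45989861e-01,  3.42742688e-01,  1.52501188e+00, -4.83671111e-05,
        1.27543863e+00, -1.46005136e-01]), 'qvel': array([-0.0008413 ,  0.00068794, -0.00110127, -0.00120031, -0.00127057,
        0.00019377]), 'joint_efforts': array([ 7.61924657e-04, -4.31245601e+01, -2.44219762e+01,  7.17750052e-02,
        5.59406646e-02, -1.04314388e-04]), 'tool_pos': array([5.24540422e-01, 7.91099200e-05, 2.01036447e-01]), 'tool_rot': array([-3.14000241e+00, -1.87100243e-04,  1.57082557e+00]), 'contact_force': array([ 0.71076583,  0.44928352, -0.3208348 ]), 'torque': array([-0.03138803, -0.01496272,  0.01762275]), 'opening': 0.09210970289014907}
scene {'fx': 454.06291050696916, 'fy': 454.06291050696916, 'cx': 252.79541646840107, 'cy': 194.5563619505925, 'rvec': array([ 1.79460652,  1.5701988 , -0.73711191]), 'tvec': array([-0.06732072, -0.34664493,  1.58876322])}
side {'fx': 355.08804238787195, 'fy': 355.08804238787195, 'cx': 251.95198792347577, 'cy': 189.34191164860079, 'rvec': array([ 2.06651277, -0.28373515,  0.18151448]), 'tvec': array([-0.56543397,  0.12752968,  0.90211944])}
wrist {'fx': 322.67257289604737, 'fy': 322.67257289604737, 'cx': 257.8321372107845, 'cy': 198.4028995533133, 'hand_eye': array([[ 7.10846393e-05, -9.59532421e-01, -2.81598167e-01,
         7.66355336e-02],
       [ 9.99999340e-01,  3.91083034e-04, -1.08016420e-03,
         4.97089329e-04],
       [ 1.14658084e-03, -2.81597904e-01,  9.59531816e-01,
        -1.82382527e-01],
       [ 0.00000000e+00,  0.00000000e+00,  0.00000000e+00,
         1.00000000e+00]])}
```

View pics/scene0.png

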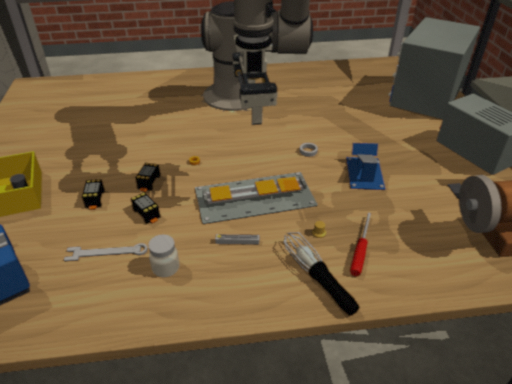

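View pics/side0.png

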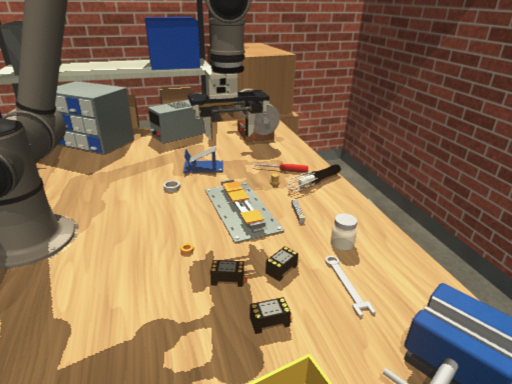

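View pics/wrist0.png

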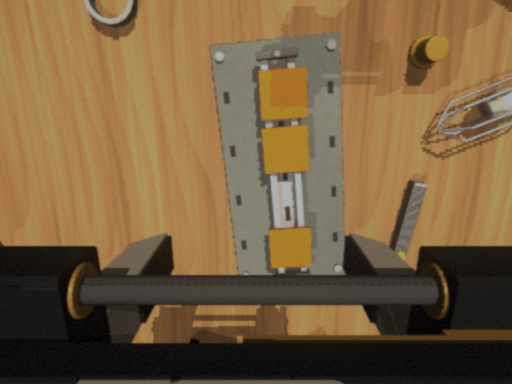

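```bash
cat > h.py <<'E'
import numpy as np, cv2
from scipy.spatial.transform import Rotation as R
from scipy.optimize import least_squares
def snap(name):
    from cell import robot
    o=robot.observe(); c=robot.read_camera(name)
    if name=="wrist":
        T=np.eye(4); T[:3,:3]=R.from_euler("xyz",o["tool_rot"]).as_matrix(); T[:3,3]=o["tool_pos"]
        c["cw"]=T@c["hand_eye"]
    else:
        M=np.eye(4); M[:3,:3]=cv2.Rodrigues(c["rvec"])[0]; M[:3,3]=c["tvec"]; c["cw"]=np.linalg.inv(M)
    c["o"]=o
    return c
def save(c,fn):
    cv2.imwrite(fn,c["color"]); np.save(fn+".npy",{k:v for k,v in c.items() if k!="color"},allow_pickle=True)
def load(fn):
    c=np.load(fn+".npy",allow_pickle=True).item(); c["color"]=cv2.imread(fn); return c
def crop(c,fn,u0,v0,u1,v1,s):
    im=c["color"][v0:v1,u0:u1]; im=cv2.resize(im,None,fx=s,fy=s,interpolation=cv2.INTER_CUBIC)
    for u in range((u0+9)//10*10,u1,10):
        cv2.line(im,((u-u0)*s,0),((u-u0)*s,6 if u%50 else 14),(0,255,0),1)
        if u%20==0: cv2.putText(im,str(u),((u-u0)*s+2,22),0,.35,(0,255,0),1)
    for v in range((v0+9)//10*10,v1,10):
        cv2.line(im,(0,(v-v0)*s),(6 if v%50 else 14,(v-v0)*s),(0,255,0),1)
        if v%20==0: cv2.putText(im,str(v),(8,(v-v0)*s+4),0,.35,(0,255,0),1)
    cv2.imwrite(fn,im)
def proj(c,P):
    P=np.atleast_2d(P); W=np.linalg.inv(c["cw"]); q=P@W[:3,:3].T+W[:3,3]
    return np.c_[c["fx"]*q[:,0]/q[:,2]+c["cx"],c["fy"]*q[:,1]/q[:,2]+c["cy"]]
def at(c,u,v,z):
    d=c["cw"][:3,:3]@np.array([(u-c["cx"])/c["fx"],(v-c["cy"])/c["fy"],1.]); o=c["cw"][:3,3]
    return o+d*(z-o[2])/d[2]
def fit(obs,x0,tilt=False):
    """obs: list of (cam,[uv],[local xyz]); pose x,y,z0 fixed=0,yaw"""
    def res(p):
        Rz=R.from_euler("z",p[2]).as_matrix(); r=[]
        for c,uv,L in obs:
            r.append((proj(c,np.array(L)@Rz.T+[p[0],p[1],p[3] if len(p)>3 else 0])-np.array(uv)).ravel())
        return np.concatenate(r)
    s=least_squares(res,x0); return s.x,np.abs(s.fun).max()
E
python3 - <<'E'
from h import *
for n in ["scene","side","wrist"]:
    c=snap(n); save(c,f"pics/{n}1.png")
    if n=="scene":
        crop(c,"pics/s_board.png",190,160,320,230,6); crop(c,"pics/s_bases.png",70,140,200,235,6); crop(c,"pics/s_bed.png",280,130,400,200,6)
    if n=="side":
        crop(c,"pics/d_bases.png",170,230,310,340,5); crop(c,"pics/d_bed.png",150,130,290,240,5)
    if n=="wrist": crop(c,"pics/w_board.png",190,0,370,280,2)
    print(n,c["cw"])
E
```

```text
scene [[ 0.13123184  0.63591067 -0.76052339  1.43756142]
 [ 0.99134597 -0.08678996  0.09849202 -0.11982768]
 [-0.00337367 -0.76686708 -0.64179708  0.7536059 ]
 [ 0.          0.          0.          1.        ]]
side [[ 0.96119472 -0.12544727  0.2456984   0.3378411 ]
 [-0.27565542 -0.47193401  0.83743201 -0.85114305]
 [ 0.01089987 -0.87266332 -0.4882007   0.55786897]
 [ 0.          0.          0.          1.        ]]
wrist [[ 9.99998296e-01  6.16563887e-04 -1.73979651e-03  5.25415169e-01]
 [ 1.01845111e-04 -9.59556160e-01 -2.81517254e-01  7.66774099e-02]
 [-1.84300583e-03  2.81516598e-01 -9.59554589e-01  3.83804129e-01]
 [ 0.00000000e+00  0.00000000e+00  0.00000000e+00  1.00000000e+00]]
```

View pics/s_bases.png

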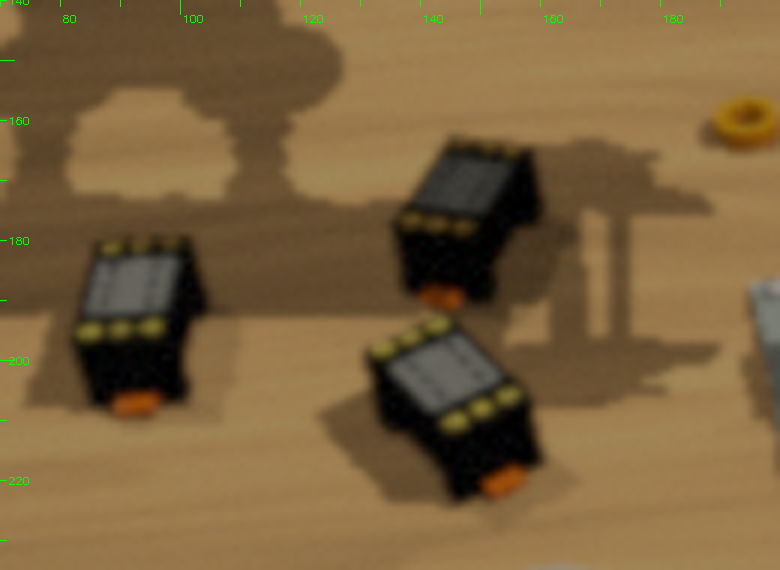

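View pics/d_bases.png

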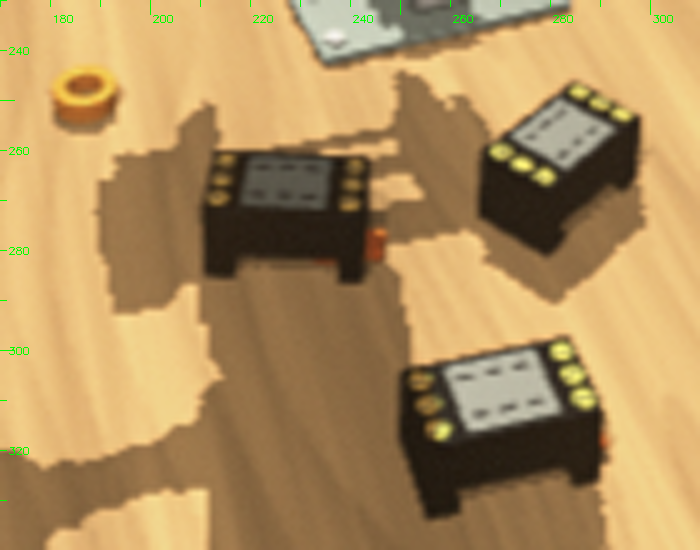

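View pics/s_bed.png

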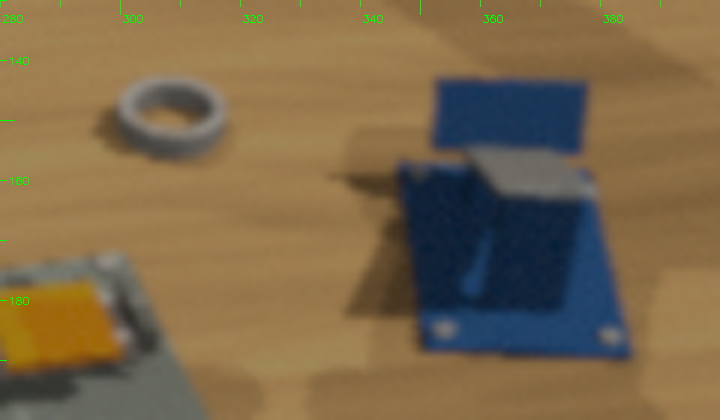

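View pics/d_bed.png

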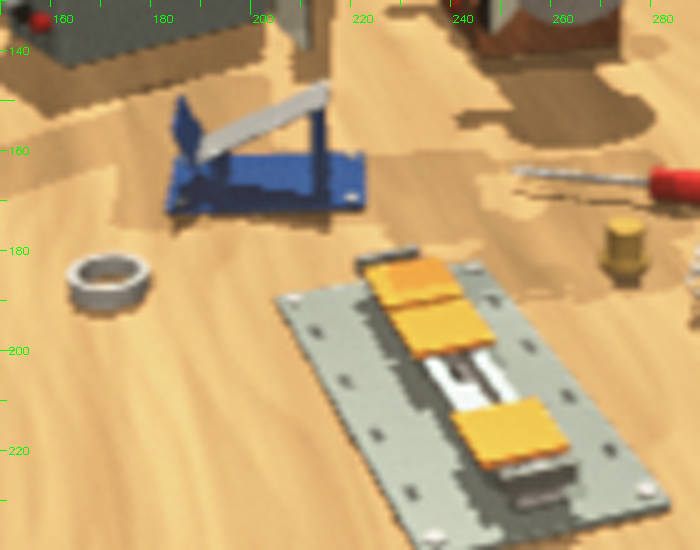

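View pics/w_board.png

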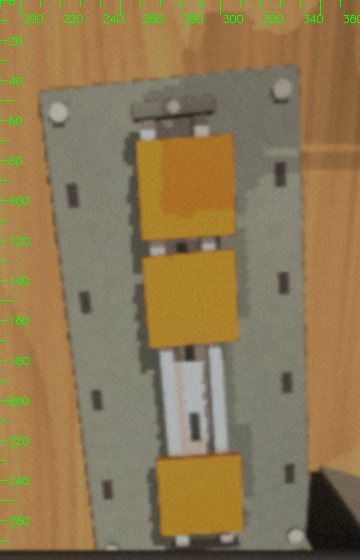

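View pics/s_board.png

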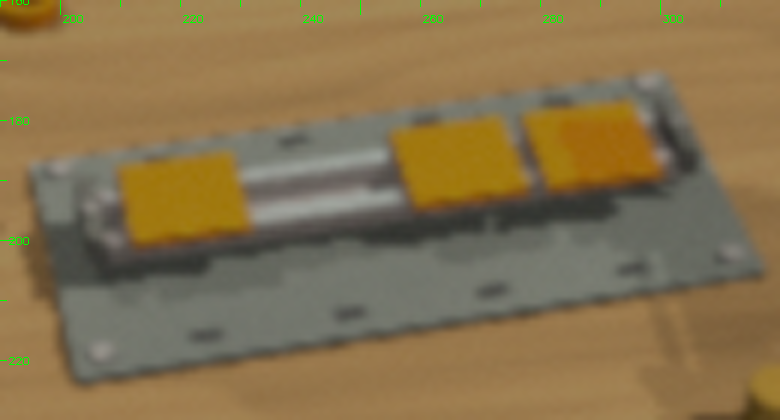

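```bash
python3 - <<'E'
from h import *
s=load("pics/scene1.png");d=load("pics/side1.png");w=load("pics/wrist1.png")
q=lambda a,b:[a*.07,b*.145,.006]
obs=[(s,[(195.5,187),(300.5,172),(317,205.5),(203,224)],[q(-1,-1),q(-1,1),q(1,1),q(1,-1)]),
(w,[(210,46),(339,33)],[q(-1,1),q(1,1)]),
(d,[(203.5,189.5),(246,182),(284,231),(232,243)],[q(-1,1),q(1,1),q(1,-1),q(-1,-1)])]
for o in (obs,obs[:1],obs[1:2],obs[2:]): print(fit(o,[.55,.1,0]))
p=lambda c,u0,v0,k,L,z:print(np.round([at(c,u0+a/k,v0+b/k,z)[:2] for a,b in L],4).tolist(), np.round(np.mean([at(c,u0+a/k,v0+b/k,z)[:2] for a,b in L],0),4))
print("covers")
p(w,190,0,2,[(137,141),(233,134),(236,234),(140,241)],.033)
p(w,190,0,2,[(142,257),(236,250),(239,340),(149,348)],.033)
p(w,190,0,2,[(155,459),(241,453),(243,531),(160,536)],.033)
print("bases")
p(s,70,140,6,[(455,137),(535,147),(490,235),(395,222)],.038)
p(s,70,140,6,[(95,238),(190,238),(172,345),(72,345)],.038)
p(s,70,140,6,[(368,350),(447,315),(527,392),(447,437)],.038)
print("tabs z .01")
p(s,70,140,6,[(440,297)],.01);p(s,70,140,6,[(135,404)],.01);p(s,70,140,6,[(503,480)],.01)
print("bed")
p(s,280,130,6,[(497,197),(595,192)],.07)
p(s,280,130,6,[(415,350),(630,355),(590,175),(400,165)],.003)
p(d,150,130,5,[(165,213),(365,210)],.003)
print("ring, spacer"); p(s,280,130,6,[(170,125)],.01); p(s,70,140,6,[(748,122)],.006)
E
```

```text
(array([ 0.55447665, -0.0018089 ,  0.08719166]), np.float64(1.9543382049665183))
(array([ 5.58496126e-01, -5.57877007e-04,  9.58682784e-02]), np.float64(0.924631012238649))
(array([ 0.55526743, -0.0020947 ,  0.09101442]), np.float64(0.9835664409880849))
(array([ 0.55062474, -0.0048083 ,  0.08559324]), np.float64(0.7658551806131868))
covers
[[0.5254, 0.109], [0.574, 0.1123], [0.5777, 0.0633], [0.5271, 0.0597]] [0.551  0.0861]
[[0.5281, 0.0514], [0.578, 0.055], [0.5818, 0.0065], [0.5322, 0.0019]] [0.555  0.0287]
[[0.5361, -0.064], [0.586, -0.0602], [0.5895, -0.1105], [0.5395, -0.114]] [ 0.5628 -0.0872]
bases
[[0.4193, -0.2769], [0.4318, -0.2413], [0.4936, -0.2587], [0.4789, -0.2995]] [ 0.4559 -0.2691]
[[0.4729, -0.4259], [0.4784, -0.3856], [0.5498, -0.3843], [0.5443, -0.4247]] [ 0.5113 -0.4051]
[[0.5638, -0.3049], [0.5455, -0.2742], [0.5987, -0.2402], [0.6214, -0.2705]] [ 0.5824 -0.2725]
tabs z .01
[[0.4978, -0.2839]] [ 0.4978 -0.2839]
[[0.5516, -0.405]] [ 0.5516 -0.405 ]
[[0.6184, -0.2529]] [ 0.6184 -0.2529]
bed
[[0.5403, 0.2803], [0.5425, 0.3229]] [0.5414 0.3016]
[[0.557, 0.2485], [0.573, 0.34], [0.4412, 0.3686], [0.4211, 0.2821]] [0.4981 0.3098]
[[0.4181, 0.277], [0.5534, 0.2462]] [0.4858 0.2616]
ring, spacer
[[0.3834, 0.1786]] [0.3834 0.1786]
[[0.3803, -0.1479]] [ 0.3803 -0.1479]
```

```bash
python3 -m crank '{"claw":[1,1,1,1,1,1,1,1],"delta_pos":[[0.8,-0.1,-0.1],[2.2,-0.3,-0.2],[3.8,-0.6,-0.4],[5.4,-0.8,-0.5],[7,-1,-0.6],[8.4,-1.2,-0.7],[9.2,-1.4,-0.8],[9.2,-1.4,-0.8]],"roll":[0,0,0,0,0,0,0,0]}' 20
python3 - <<'E'
from h import *
c=snap("wrist"); save(c,"pics/w2.png"); print(c["o"]["tool_pos"],c["o"]["tool_rot"],c["o"]["time"])
crop(c,"pics/w2c.png",150,0,512,250,2)
E
```

```text
time: 0.97
tool_pos: [0.4889, 0.234, 0.2221]
tool_rot: [3.141, -0.002, 1.575]
contact_force: [0.1, -0.2, -0.8]
opening: 0.0919
[0.48889837 0.23399635 0.22207221] [ 3.14120218e+00 -1.57267606e-03  1.57542964e+00] 0.9667
```

View pics/w2.png

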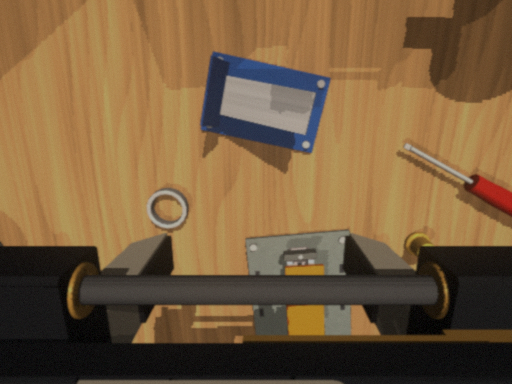

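```bash
python3 - <<'E'
from h import *
c=load("pics/w2.png"); crop(c,"pics/w2b.png",190,40,340,165,5); crop(c,"pics/w2c.png",235,225,360,340,6)
E
```

```text
(no output)
```

View pics/w2b.png

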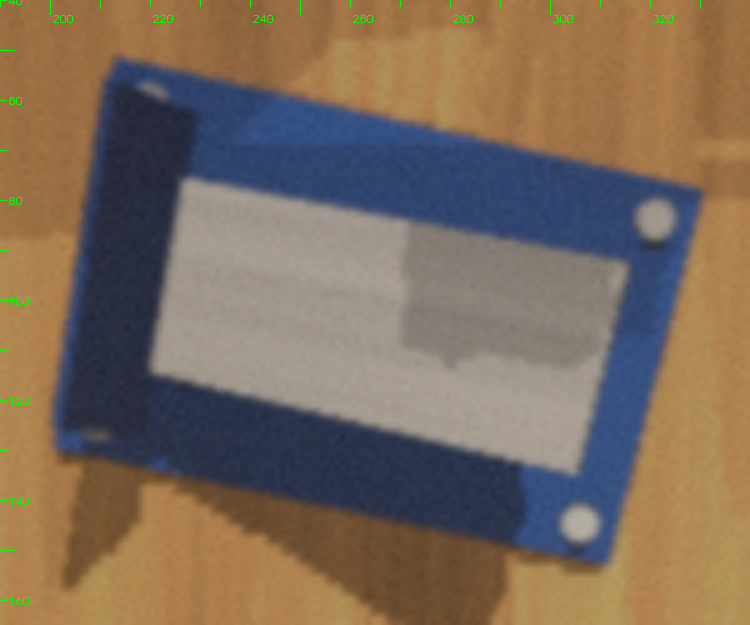

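View pics/w2c.png

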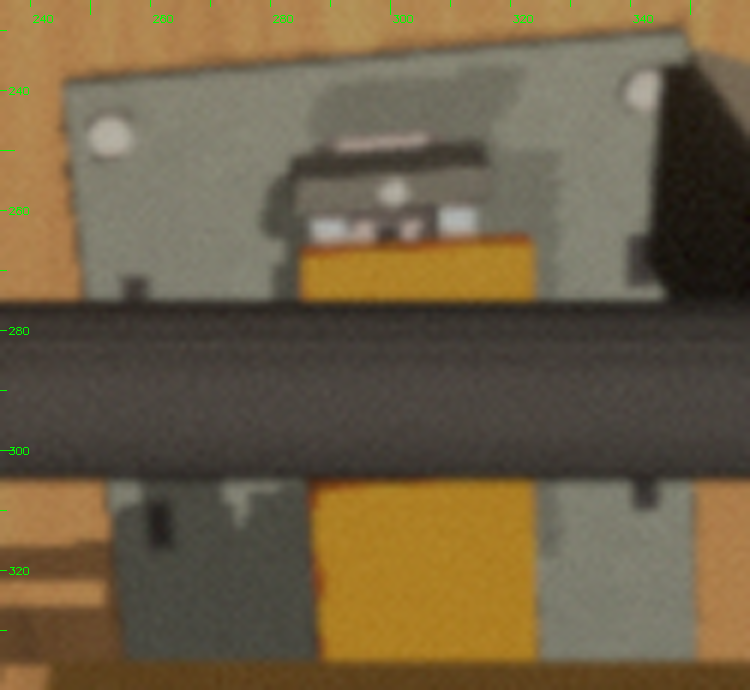

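```bash
python3 - <<'E'
from h import *
w=load("pics/w2.png"); s=load("pics/scene1.png");d=load("pics/side1.png")
def bedR(yaw): return R.from_euler("z",yaw).as_matrix()@R.from_euler("y",np.radians(25)).as_matrix()
def L(x,y,z=0): return [x/1e3,y/1e3,z/1e3]
ow=(w,[(226.4,75.6),(315.6,92.4),(305.4,134.6),(220,114.6)],[L(0,-21),L(-102,-21),L(-102,21),L(0,21)])
os=(s,[(362.8,162.8),(379.2,162)],[L(-102,21),L(-102,-21)])
od=(d,[(189.4,162.6),(215,150.6)],[L(0,21),L(-102,21)])
def f(obs):
    def res(p): return np.concatenate([(proj(c,np.array(l)@bedR(p[3]).T+p[:3])-uv).ravel() for c,uv,l in obs])
    r=least_squares(res,[.42,.3,.02,2.95]); print(np.round(r.x,4),np.round(r.fun,1))
f([ow]);f([ow,os]);f([ow,od]);f([ow,os,od])
# board top corners
p=lambda c,u0,v0,k,Ls,z:[np.round(at(c,u0+a/k,v0+b/k,z)[:2],4).tolist() for a,b in Ls]
print(p(w,235,225,6,[(63,82),(685,30)],.006), p(w,235,225,6,[(295,182),(487,165)],.0335),p(w,235,225,6,[(303,250),(530,236)],.033))
E
```

```text
[0.4503 0.3195 0.0298 2.9444] [ 0.1  0.   0.  -0.3 -0.2  0.3  0.   0. ]
[0.4504 0.3195 0.0276 2.9451] [ 0.4  0.2 -0.3 -0.3 -0.3  0.   0.4  0.  -0.1 -0.9  0.1  0.4]
[0.4503 0.3196 0.0289 2.9439] [ 0.2  0.1 -0.2 -0.3 -0.3  0.2  0.1 -0.   0.3 -0.2  0.7 -0.1]
[0.4504 0.3196 0.0278 2.9445] [ 0.3  0.2 -0.3 -0.3 -0.4  0.1  0.3 -0.  -0.1 -1.   0.1  0.3  0.4  0.1
  0.7  0.1]
[[0.473, 0.138], [0.6104, 0.1511]] [[0.5228, 0.1273], [0.563, 0.1315]] [[0.525, 0.1112], [0.5732, 0.1148]]
```

```bash
cat > go.py <<'E'
import sys
from h import *
from cell import robot
def go(x,y,z,yaw):
    o=robot.observe(); M=R.from_euler("xyz",o["tool_rot"]).as_matrix()
    cur=np.arctan2(M[1,0],M[0,0]); dy=(yaw-cur+np.pi)%(2*np.pi)-np.pi
    # ideal vertical tool axes
    c,s=np.cos(cur),np.sin(cur); A=np.array([[c,s,0],[s,-c,0],[0,0,-1]]).T
    print("t %.2f"%o["time"],"pos",np.round(o["tool_pos"],4),"yaw %.3f"%cur,"units",np.round((np.array([x,y,z])-o["tool_pos"])@A/.025,2),"roll %.2f"%(-np.degrees(dy)/6),"open %.4f"%o["opening"],"q6 %.2f"%o["qpos"][5],"F",np.round(o["contact_force"],1))
if __name__=="__main__": go(*map(float,sys.argv[1:5]))
E
python3 go.py 0.55 0.087 0.1 1.662
```

```text
t 1.02 pos [0.4894 0.2318 0.2218] yaw 1.575 units [-5.8   2.4   4.87] roll -0.84 open 0.0916 q6 0.30 F [ 0.8 -0.2 -0.6]
```

```bash
python3 -m crank '{"claw":[1,1,1,1,1,1,1,1],"delta_pos":[[-0.7,0.3,0.6],[-2,0.8,1.7],[-3.4,1.4,2.8],[-4.7,1.9,3.9],[-5.5,2.3,4.6],[-5.8,2.4,4.87],[-5.8,2.4,4.87],[-5.8,2.4,4.87]],"roll":[0,-0.2,-0.4,-0.6,-0.84,-0.84,-0.84,-0.84]}'
python3 - <<'E'
from h import *
c=snap("wrist"); save(c,"pics/w3.png"); print(c["o"]["tool_pos"],c["o"]["tool_rot"],c["o"]["time"])
E
python3 go.py 0.55 0.087 0.014 1.662
```

```text
time: 1.68
tool_pos: [0.5499, 0.0842, 0.1]
tool_rot: [-3.141, -0.0, 1.656]
contact_force: [-1.1, 0.4, 1.3]
opening: 0.0918
[0.54992119 0.08423641 0.10003874] [-3.14089193e+00 -3.16396976e-04  1.65613703e+00] 1.6833
t 1.73 pos [0.5502 0.0851 0.1008] yaw 1.658 units [ 0.08 -0.    3.47] roll -0.04 open 0.0920 q6 -0.07 F [0.8 1.1 0.5]
```

View pics/w3.png

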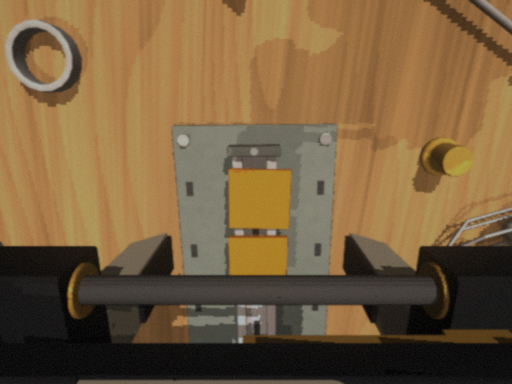

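```bash
python3 - <<'E'
from h import *
c=load("pics/w3.png")
P=[at(c,u,v,.033) for u,v in [(228.5,169),(291,169),(290,230),(229,230)]]; print(np.round(P,4),np.mean(P,0))
q=lambda a,b:[a*.07,b*.145,.006]
print([np.round(at(c,u,v,.006),4) for u,v in [(174,126),(335,124.5)]])
print([np.round(at(c,u,v,.0335),4) for u,v in [(228,157),(280,156)]])
E
```

```text
[[0.5249 0.1097 0.033 ]
 [0.5737 0.1139 0.033 ]
 [0.5787 0.0628 0.033 ]
 [0.5283 0.0584 0.033 ]] [0.55141501 0.08617782 0.033     ]
[array([0.4751, 0.1368, 0.006 ]), array([0.6093, 0.1495, 0.006 ])]
[array([0.5239, 0.1192, 0.0335]), array([0.564 , 0.1234, 0.0335])]
```

```bash
python3 -m crank '{"claw":[1,1,1,1,1,1,1,1],"delta_pos":[[0.05,0.03,0.7],[0.05,0.03,1.5],[0.05,0.03,2.3],[0.05,0.03,2.9],[0.05,0.03,3.3],[0.05,0.03,3.47],[0.05,0.03,3.47],[0.05,0.03,3.47]],"roll":[0,0,0,0,0,0,0,0]}' && python3 -m crank '{"claw":[0.45,0.4,0.4,0.4,0.4,0.4,0.4,0.4],"delta_pos":[[0,0,0],[0,0,0],[0,0,0],[0,0,0],[0,0,0],[0,0,0],[0,0,0],[0,0,0]],"roll":[0,0,0,0,0,0,0,0]}' 15; python3 go.py 0.4771 0.3143 0.13 2.944
```

```text
time: 2.4
tool_pos: [0.5513, 0.0868, 0.0143]
tool_rot: [3.14, 0.0, 1.659]
contact_force: [-0.0, 0.2, 0.6]
opening: 0.0918
time: 3.07
tool_pos: [0.5507, 0.0863, 0.0132]
tool_rot: [3.142, 0.0, 1.659]
contact_force: [-0.3, 0.1, 0.1]
opening: 0.0431
t 3.07 pos [0.5507 0.0863 0.0132] yaw 1.659 units [ 9.34 -2.13 -4.67] roll -12.27 open 0.0431 q6 -0.07 F [-0.3  0.1  0.1]
```

```bash
python3 - <<'E'
from h import *
c=snap("wrist"); save(c,"pics/w4.png"); print(c["o"]["opening"])
c=snap("side"); crop(c,"pics/d4.png",170,150,310,260,5)
E
```

```text
0.043146019026583264
```

View pics/w4.png

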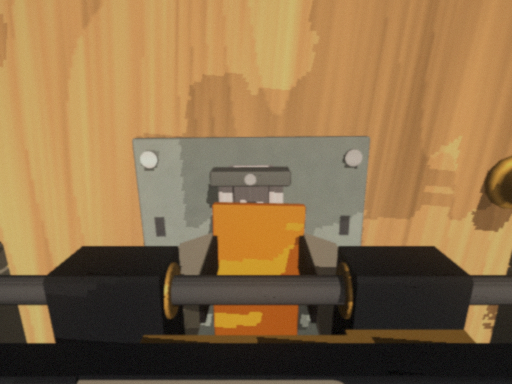

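View pics/d4.png

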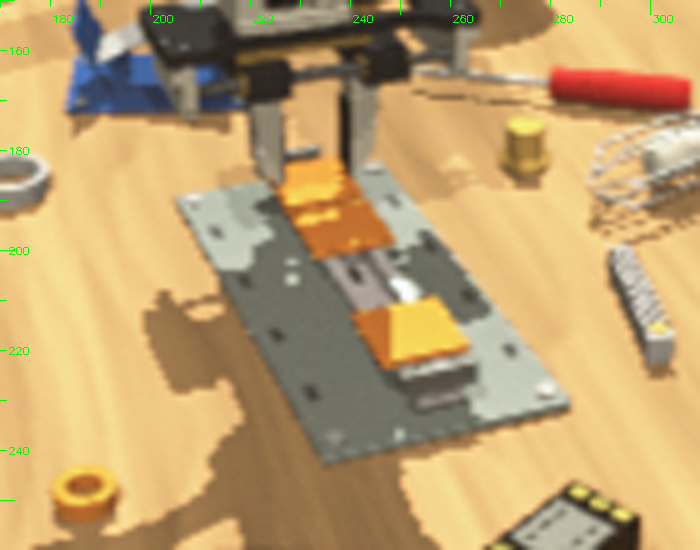

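```bash
python3 -m crank '{"claw":[0.4,0.4,0.4,0.4,0.4,0.4,0.4,0.4],"delta_pos":[[0,0,-0.3],[0,0,-1],[0,0,-2],[0,0,-3],[0.5,-0.1,-4],[1.3,-0.3,-4.6],[2.3,-0.5,-4.67],[3.3,-0.75,-4.67]],"roll":[0,0,0,0,-0.5,-1.5,-2.6,-3.7]}' 15; python3 - <<'E'
from h import *
c=snap("wrist"); save(c,"pics/w5.png"); print(c["o"]["opening"])
E
python3 go.py 0.4771 0.3143 0.13 2.944
```

```text
time: 3.83
tool_pos: [0.5256, 0.1675, 0.1323]
tool_rot: [3.138, 0.001, 2.051]
contact_force: [-0.6, -0.2, -0.6]
opening: 0.0369
0.03693255007595953
t 3.88 pos [0.5231 0.1717 0.1315] yaw 2.060 units [5.9  1.06 0.06] roll -8.44 open 0.0369 q6 -0.31 F [-2.2  4.  -0.6]
```

View pics/w5.png

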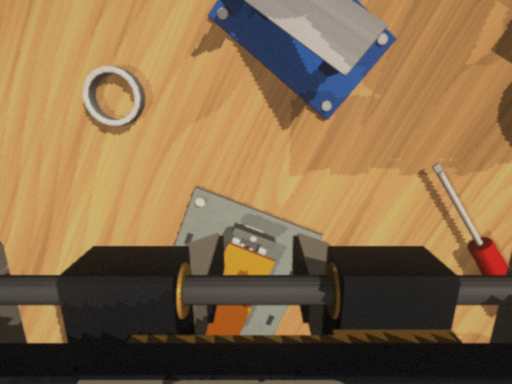

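```bash
python3 go.py 0.551 0.087 0.1 1.662
```

```text
t 3.88 pos [0.5231 0.1717 0.1315] yaw 2.060 units [-3.51 -0.61  1.26] roll 3.80 open 0.0369 q6 -0.31 F [-2.2  4.  -0.6]
```

```bash
python3 -m crank '{"claw":[0.8,1,1,1,1,1,1,1],"delta_pos":[[-0.5,-0.1,0.2],[-1.5,-0.3,0.6],[-2.5,-0.5,1],[-3.2,-0.6,1.26],[-3.51,-0.61,1.26],[-3.51,-0.61,1.26],[-3.51,-0.61,1.26],[-3.51,-0.61,1.26]],"roll":[0.6,1.6,2.6,3.4,3.8,3.8,3.8,3.8]}'
python3 - <<'E'
from h import *
c=snap("wrist"); save(c,"pics/w6.png"); crop(c,"pics/w6c.png",170,120,340,280,4)
E
python3 go.py 0.551 0.087 0.014 1.662
```

```text
time: 4.55
tool_pos: [0.5513, 0.0824, 0.0989]
tool_rot: [3.141, -0.0, 1.65]
contact_force: [-0.6, -0.3, -0.7]
opening: 0.0855
t 4.60 pos [0.5512 0.0826 0.0989] yaw 1.650 units [0.18 0.01 3.4 ] roll -0.12 open 0.0889 q6 -0.07 F [0.  0.2 0.2]
```

View pics/w6c.png

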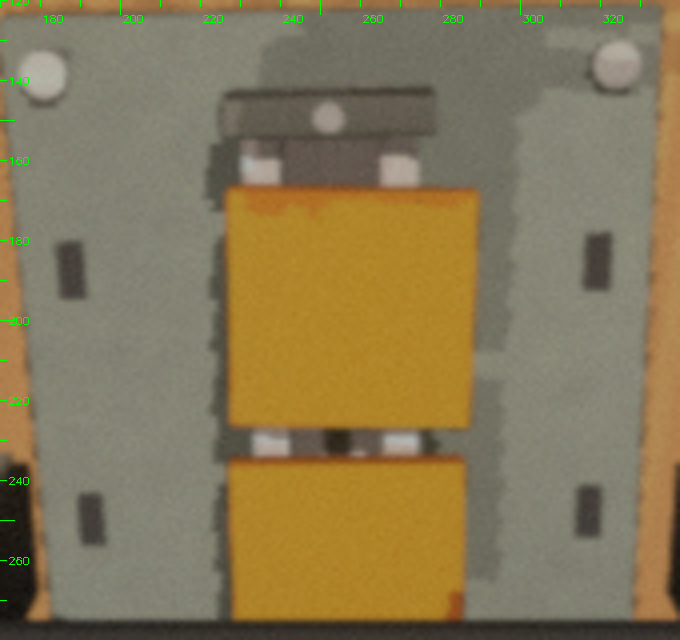

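```bash
python3 - <<'E'
from h import *
c=load("pics/w6.png")
P=[at(c,u,v,.033) for u,v in [(226.5,166.5),(290,167),(287.5,227),(227,226.5)]]; print(np.round(P,4),np.mean(P,0))
w=load("pics/w4.png"); print(w["o"]["tool_pos"])
for h in (.027,.033,.05,.1): print(h,proj(w,[[.5249,.1097,h],[.5737,.1139,h]]).round(1).tolist(), at(w,213,204,h).round(4),at(w,304,204,h).round(4))
E
```

```text
[[0.5249 0.11   0.033 ]
 [0.5742 0.1136 0.033 ]
 [0.5775 0.0636 0.033 ]
 [0.5279 0.0601 0.033 ]] [0.55112528 0.0868355  0.033     ]
[0.55065926 0.08628692 0.01323365]
0.027 [[214.0, 201.1], [303.7, 201.3]] [0.5245 0.108  0.027 ] [0.5741 0.1124 0.027 ]
0.033 [[212.5, 204.4], [305.2, 204.6]] [0.5252 0.1099 0.033 ] [0.573  0.1142 0.033 ]
0.05 [[207.6, 215.0], [310.2, 215.3]] [0.5272 0.1154 0.05  ] [0.57   0.1192 0.05  ]
0.1 [[184.8, 265.4], [333.7, 265.7]] [0.5331 0.1316 0.1   ] [0.5612 0.1341 0.1   ]
```

```bash
python3 - <<'E'
from h import *
w=load("pics/w4.png"); crop(w,"pics/w4c.png",130,130,380,340,3)
E
```

```text
(no output)
```

View pics/w4c.png

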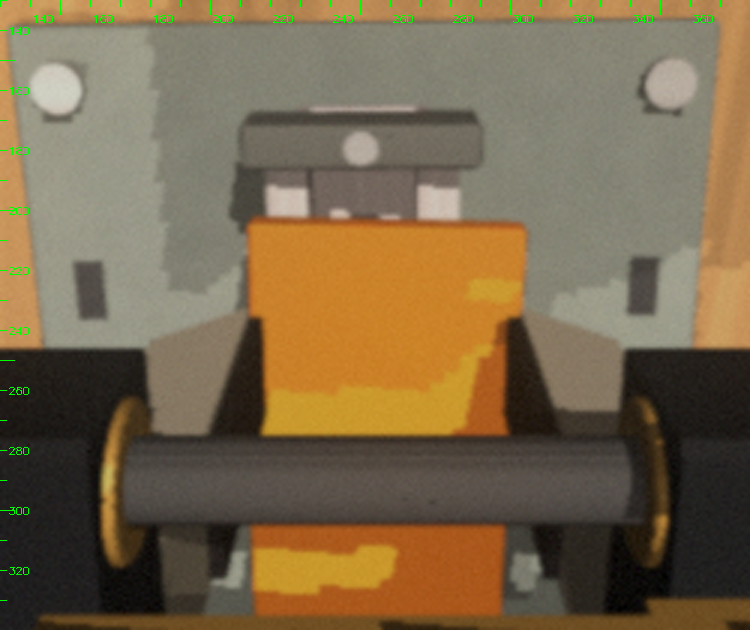

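```bash
python3 -m crank '{"claw":[1,1,1,1,1,1,1,1],"delta_pos":[[0.18,0.01,0.7],[0.18,0.01,1.5],[0.18,0.01,2.3],[0.18,0.01,2.9],[0.18,0.01,3.3],[0.18,0.01,3.45],[0.18,0.01,3.45],[0.18,0.01,3.45]],"roll":[-0.12,-0.12,-0.12,-0.12,-0.12,-0.12,-0.12,-0.12]}' && python3 -m crank '{"claw":[0.4,0.4,0.4,0.4,0.4,0.4,0.4,0.4],"delta_pos":[[0,0,0],[0,0,0],[0,0,0],[0,0,0],[0,0,0],[0,0,0],[0,0,0],[0,0,0]],"roll":[0,0,0,0,0,0,0,0]}' 20;  python3 -m crank '{"claw":[0.3,0.3,0.3,0.3,0.3,0.3,0.3,0.3],"delta_pos":[[0,0,0],[0,0,0],[0,0,0],[0,0,0],[0,0,0],[0,0,0],[0,0,0],[0,0,0]],"roll":[0,0,0,0,0,0,0,0]}' 20;
python3 - <<'E'
from h import *
c=snap("wrist"); save(c,"pics/w7.png"); crop(c,"pics/w7c.png",130,130,380,340,3); print(c["o"])
E
```

```text
time: 5.27
tool_pos: [0.5517, 0.0867, 0.0129]
tool_rot: [3.14, 0.0, 1.661]
contact_force: [-0.1, 0.1, -0.6]
opening: 0.0919
time: 5.93
tool_pos: [0.5513, 0.0863, 0.0122]
tool_rot: [3.142, 0.0, 1.661]
contact_force: [1.0, -0.2, 0.8]
opening: 0.0432
time: 6.6
tool_pos: [0.5513, 0.0864, 0.0123]
tool_rot: [3.141, 0.0, 1.661]
contact_force: [-0.2, 0.2, 0.0]
opening: 0.0276
{'time': 6.6, 'qpos': array([ 1.80536754e-02,  6.16682431e-01,  1.65566915e+00, -2.55790329e-05,
        8.69113448e-01, -7.19412250e-02]), 'qvel': array([ 0.00274742,  0.00061539, -0.00098831, -0.00056044, -0.00038291,
       -0.00060822]), 'joint_efforts': array([ 5.45143539e-04, -5.03494692e+01, -1.81662798e+01,  5.96362632e-02,
        4.27222147e-02,  2.03724674e-06]), 'tool_pos': array([0.55126821, 0.08635925, 0.01226296]), 'tool_rot': array([3.14146676e+00, 2.86612412e-05, 1.66080774e+00]), 'contact_force': array([-0.19071002,  0.2118421 ,  0.02667492]), 'torque': array([0.02402762, 0.01717409, 0.04111404]), 'opening': 0.027558533180410835}
```

View pics/w7c.png

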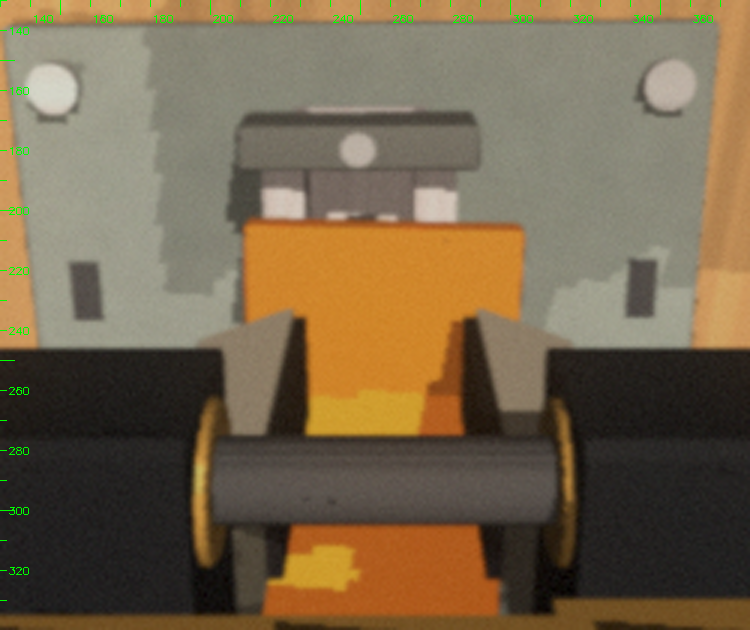

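```bash
python3 - <<'E'
from h import *
d=snap("side"); save(d,"pics/d7.png"); crop(d,"pics/d7c.png",190,130,270,220,8)
o=d["o"]; t=o["tool_pos"];yaw=o["tool_rot"][2]
for z in (.012,.025,.038):
  for sx in (-1,1):
    for sy in (-1,1):
      P=[t[0]+np.cos(yaw)*sx*.0095+np.sin(yaw)*sy*.0138,t[1]+np.sin(yaw)*sx*.0095-np.cos(yaw)*sy*.0138,z]
      print(z,sx,sy,proj(d,[P]).round(1))
E
```

```text
0.012 -1 -1 [[229.6 193.8]]
0.012 -1 1 [[238.1 192.3]]
0.012 1 -1 [[227.7 191. ]]
0.012 1 1 [[236.1 189.5]]
0.025 -1 -1 [[229.5 190.1]]
0.025 -1 1 [[238.1 188.6]]
0.025 1 -1 [[227.6 187.3]]
0.025 1 1 [[236.1 185.9]]
0.038 -1 -1 [[229.4 186.4]]
0.038 -1 1 [[238.  184.9]]
0.038 1 -1 [[227.5 183.6]]
0.038 1 1 [[236.  182.2]]
```

View pics/d7c.png

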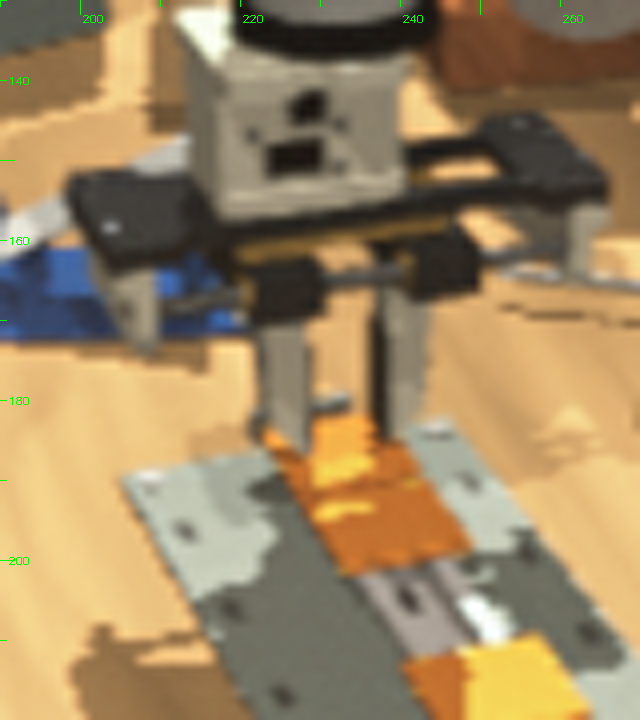

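```bash
python3 -m crank '{"claw":[1,1,1,1,1,1,1,1],"delta_pos":[[0,0,0],[0,0,0],[0,0,0],[0,0,0],[0,0,0],[0,0,0.1],[0,0,0.3],[0,0,0.4]],"roll":[0,0,0,0,0,0,0,0]}' && python3 -m crank '{"claw":[1,0.8,0.6,0.4,0.4,0.4,0.4,0.4],"delta_pos":[[0,0,0.2],[0,0,0.4],[0,0,0.4],[0,0,0.4],[0,0,0.4],[0,0,0.4],[0,0,0.4],[0,0,0.4]],"roll":[0,0,0,0,0,0,0,0]}' 20;  python3 -m crank '{"claw":[0.4,0.4,0.4,0.4,0.4,0.4,0.4,0.4],"delta_pos":[[0,0,0],[0,0,0],[0,0,0],[0,0,0],[0,0,0],[0,0,0],[0,0,-0.3],[0,0,-0.8]],"roll":[0,0,0,0,0,0,0,0]}' 20;
python3 go.py 0.4771 0.3143 0.13 2.944
```

```text
time: 7.37
tool_pos: [0.5509, 0.0864, 0.0015]
tool_rot: [-3.141, -0.0, 1.661]
contact_force: [-0.6, -0.5, 0.3]
opening: 0.0762
time: 8.03
tool_pos: [0.5514, 0.0864, -0.0075]
tool_rot: [3.141, 0.0, 1.661]
contact_force: [-0.3, 0.4, 0.4]
opening: 0.0498
time: 8.7
tool_pos: [0.55, 0.0863, 0.0114]
tool_rot: [-3.138, -0.0, 1.661]
contact_force: [0.6, 0.1, 0.1]
opening: 0.0497
t 8.70 pos [0.55   0.0863 0.0114] yaw 1.661 units [ 9.35 -2.08 -4.74] roll -12.25 open 0.0497 q6 -0.07 F [0.6 0.1 0.1]
```

```bash
python3 -m crank '{"claw":[0.4,0.4,0.4,0.4,0.4,0.4,0.4,0.4],"delta_pos":[[0,0,-0.7],[0.3,0,-1.8],[0.9,-0.1,-2.7],[1.8,-0.3,-3.1],[2.9,-0.6,-3.1],[4.1,-0.9,-3.1],[5.3,-1.2,-3.1],[6.5,-1.5,-3.1]],"roll":[0,-0.5,-1.4,-2.4,-3.4,-4.4,-5.4,-6.4]}' 20; python3 go.py 0.4771 0.3143 0.09 2.944
```

```text
time: 9.37
tool_pos: [0.4985, 0.2459, 0.0902]
tool_rot: [3.142, 0.0, 2.336]
contact_force: [0.4, -0.1, -0.5]
opening: 0.0497
t 9.37 pos [0.4985 0.2459 0.0902] yaw 2.336 units [2.57 1.27 0.01] roll -5.81 open 0.0497 q6 -0.44 F [ 0.4 -0.1 -0.5]
```

```bash
python3 -m crank '{"claw":[0.4,0.4,0.4,0.4,0.4,0.4,0.4,0.4],"delta_pos":[[0.6,0.3,0],[1.3,0.6,0],[1.9,0.9,0],[2.3,1.15,0],[2.57,1.27,0],[2.57,1.27,0],[2.57,1.27,0],[2.57,1.27,0]],"roll":[-1,-2.1,-3.2,-4.3,-5.2,-5.8,-5.8,-5.8]}' 20; python3 go.py 0.4771 0.3143 0.03 2.944;python3 - <<'E'
from h import *
c=snap("wrist"); save(c,"pics/w8.png"); 
d=snap("side"); save(d,"pics/d8.png"); crop(d,"pics/d8c.png",150,110,250,200,7)
s=snap("scene"); save(s,"pics/s8.png"); crop(s,"pics/s8c.png",310,100,410,200,6)
E
```

```text
time: 10.03
tool_pos: [0.4778, 0.3132, 0.0898]
tool_rot: [-3.141, -0.0, 2.937]
contact_force: [0.2, -0.4, -0.7]
opening: 0.0499
t 10.03 pos [0.4778 0.3132 0.0898] yaw 2.937 units [0.04 0.04 2.39] roll -0.07 open 0.0499 q6 -0.92 F [ 0.2 -0.4 -0.7]
```

View pics/w8.png

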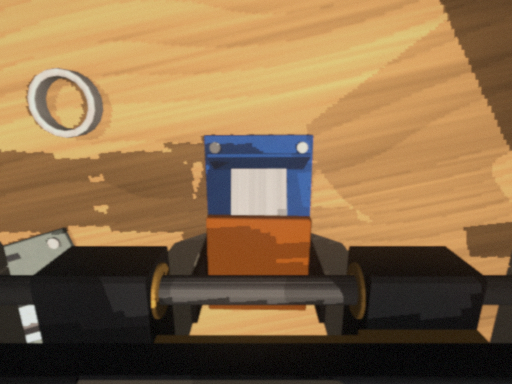

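View pics/d8c.png

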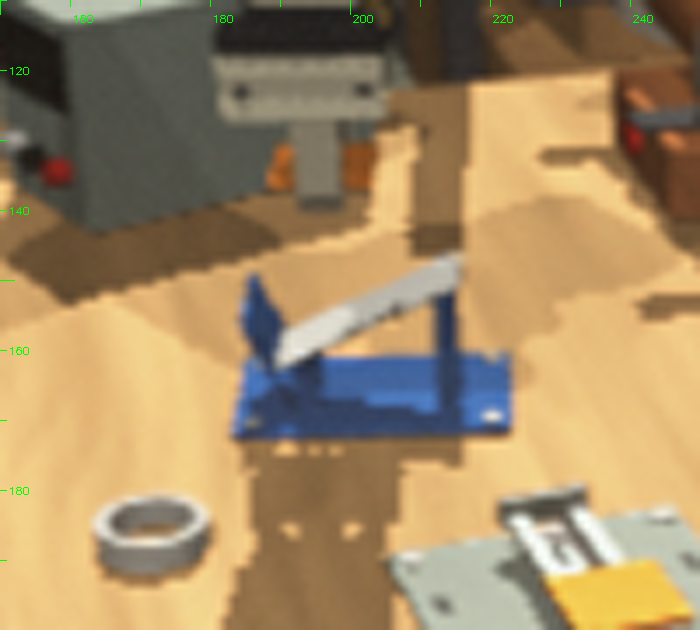

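View pics/s8c.png

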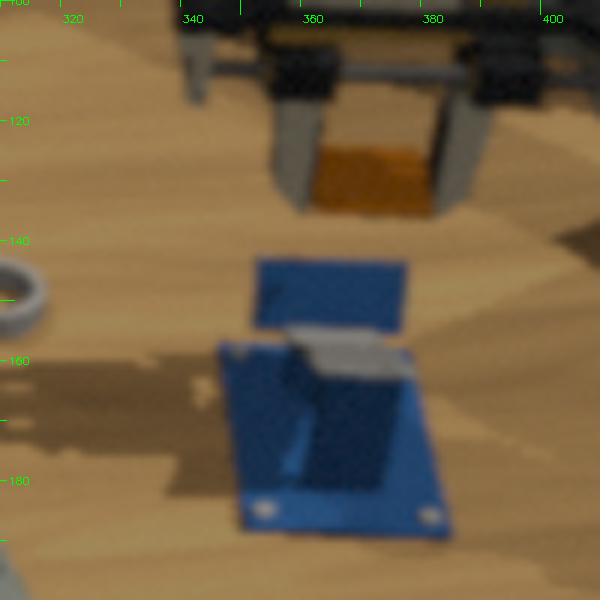

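```bash
python3 -m crank '{"claw":[0.4,0.4,0.4,0.4,0.4,0.4,0.4,0.4],"delta_pos":[[0.04,0.04,0.3],[0.04,0.04,0.9],[0.04,0.04,1.6],[0.04,0.04,2.2],[0.04,0.04,2.5],[0.04,0.04,2.6],[0.04,0.04,2.6],[0.04,0.04,2.6]],"roll":[-0.05,-0.05,-0.05,-0.05,-0.05,-0.05,-0.05,-0.05]}' 12; python3 -m crank '{"claw":[0.4,0.4,0.4,0.4,0.4,0.4,0.4,0.4],"delta_pos":[[0,0,0.1],[0,0,0.2],[0,0,0.3],[0,0,0.4],[0,0,0.5],[0,0,0.58],[0,0,0.64],[0,0,0.64]],"roll":[0,0,0,0,0,0,0,0]}' 5; python3 - <<'E'
from h import *
s=snap("scene"); save(s,"pics/s9.png"); crop(s,"pics/s9c.png",310,100,410,200,6)
d=snap("side"); save(d,"pics/d9.png"); crop(d,"pics/d9c.png",150,110,250,200,7)
E
```

```text
time: 10.85
tool_pos: [0.4777, 0.3146, 0.0252]
tool_rot: [3.141, 0.001, 2.943]
contact_force: [1.4, -0.1, 0.3]
opening: 0.0499
time: 11.52
tool_pos: [0.477, 0.3143, 0.0083]
tool_rot: [-3.141, -0.0, 2.944]
contact_force: [-0.5, -0.6, -0.5]
opening: 0.0502
```

View pics/s9c.png

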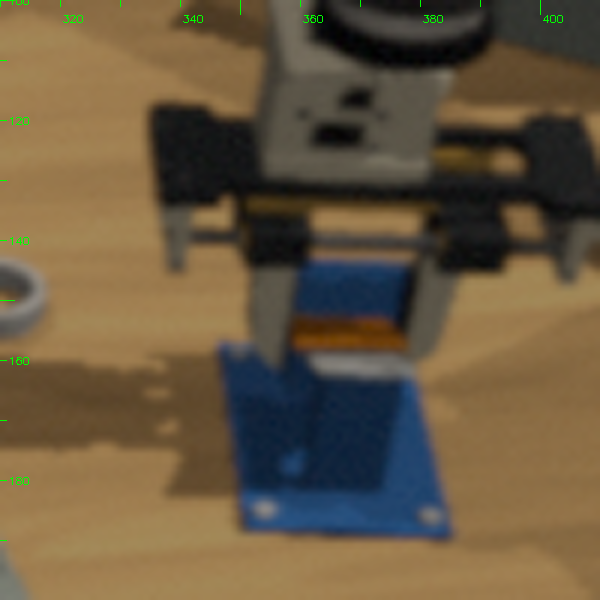

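View pics/d9c.png

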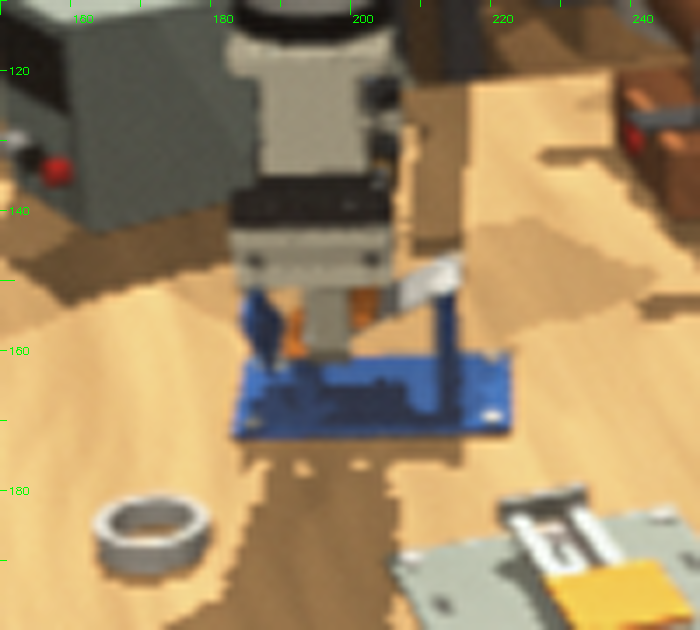

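```bash
python3 -m crank '{"claw":[0.6,0.75,0.75,0.75,0.75,0.75,0.75,0.75],"delta_pos":[[0,0,0],[0,0,0],[0,0,0],[0,0,0],[0,0,-0.2],[0,0,-0.8],[0,0,-1.8],[0,0,-3]],"roll":[0,0,0,0,0,0,0,0]}' 20; python3 - <<'E'
from h import *
s=snap("scene"); save(s,"pics/s10.png"); crop(s,"pics/s10c.png",310,100,410,200,6)
d=snap("side"); save(d,"pics/d10.png"); crop(d,"pics/d10c.png",150,110,250,200,7)
w=snap("wrist"); save(w,"pics/w10.png")
E
python3 go.py 0.555 0.0287 0.08 1.662
```

```text
time: 12.28
tool_pos: [0.4761, 0.3139, 0.0835]
tool_rot: [-3.139, -0.003, 2.944]
contact_force: [0.6, 1.1, 0.5]
opening: 0.069
t 12.43 pos [0.4789 0.3153 0.0865] yaw 2.944 units [ -5.24 -10.64   0.26] roll 12.24 open 0.0693 q6 -0.92 F [-0.8 -0.7 -1.3]
```

View pics/d10c.png

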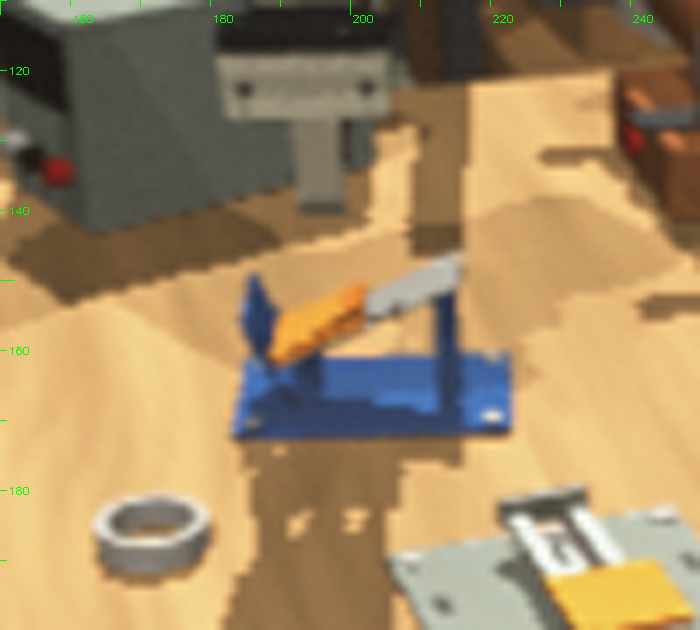

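View pics/w10.png

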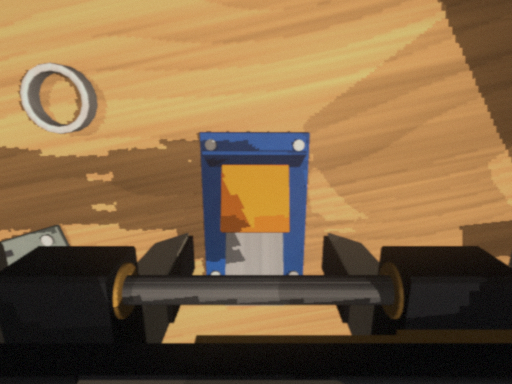

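```bash
python3 -m crank '{"claw":[0.8,1,1,1,1,1,1,1],"delta_pos":[[-0.3,-0.7,0],[-1,-2,0],[-1.7,-3.4,0],[-2.4,-4.8,0],[-3.1,-6.2,0],[-3.8,-7.6,0],[-4.4,-9,0],[-5,-10.2,0.2]],"roll":[1,2.1,3.2,4.3,5.4,6.5,7.6,8.7]}'; python3 go.py 0.555 0.0287 0.03 1.662
```

```text
time: 13.1
tool_pos: [0.5497, 0.0375, 0.0786]
tool_rot: [-3.141, 0.0, 2.026]
contact_force: [1.0, 0.0, -0.6]
opening: 0.0921
t 13.10 pos [0.5497 0.0375 0.0786] yaw 2.026 units [-0.41  0.04  1.94] roll 3.48 open 0.0921 q6 -0.53 F [ 1.   0.  -0.6]
```

```bash
python3 -m crank '{"claw":[1,1,1,1,1,1,1,1],"delta_pos":[[-0.2,0.02,0],[-0.4,0.04,0.2],[-0.41,0.04,0.6],[-0.41,0.04,1.1],[-0.41,0.04,1.6],[-0.41,0.04,1.94],[-0.41,0.04,1.94],[-0.41,0.04,1.94]],"roll":[1,2.1,3.1,3.5,3.5,3.5,3.5,3.5]}'; python3 go.py 0.555 0.0287 -0.008 1.662;python3 - <<'E'
from h import *
w=snap("wrist"); save(w,"pics/w11.png")
E
```

```text
time: 13.77
tool_pos: [0.5546, 0.0312, 0.0296]
tool_rot: [-3.14, -0.0, 1.666]
contact_force: [-0.3, -0.1, -0.2]
opening: 0.0919
t 13.77 pos [0.5546 0.0312 0.0296] yaw 1.666 units [-0.1   0.01  1.51] roll 0.04 open 0.0919 q6 -0.18 F [-0.3 -0.1 -0.2]
```

View pics/w11.png

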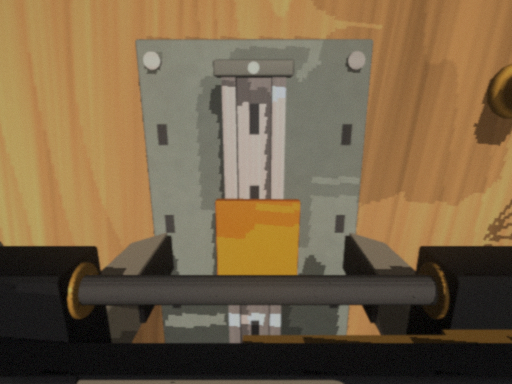

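```bash
python3 -m crank '{"claw":[1,1,1,0.8,0.6,0.4,0.4,0.4],"delta_pos":[[-0.1,0,0.4],[-0.1,0,0.9],[-0.1,0,1.3],[-0.1,0,1.51],[-0.1,0,1.51],[-0.1,0,1.51],[-0.1,0,1.51],[-0.1,0,1.51]],"roll":[0,0,0,0,0,0,0,0]}' 20;  python3 -m crank '{"claw":[0.4,0.4,0.4,0.4,0.4,0.4,0.4,0.4],"delta_pos":[[0,0,0],[0,0,0],[0,0,0],[0,0,-0.3],[0,0,-1],[0,0,-2],[0,0,-2.8],[0,0,-3.4]],"roll":[0,0,0,0,0,0,0,0]}' 20;
python3 go.py 0.4771 0.3143 0.09 2.944
```

```text
time: 14.48
tool_pos: [0.5558, 0.0286, -0.007]
tool_rot: [3.14, 0.0, 1.666]
contact_force: [-0.4, -1.3, -1.3]
opening: 0.0631
time: 15.15
tool_pos: [0.556, 0.0286, 0.0799]
tool_rot: [3.139, 0.0, 1.666]
contact_force: [-0.2, -0.2, 0.5]
opening: 0.0497
t 15.15 pos [0.556  0.0286 0.0799] yaw 1.666 units [11.68 -2.06 -0.4 ] roll -12.20 open 0.0497 q6 -0.18 F [-0.2 -0.2  0.5]
```

```bash
python3 -m crank '{"claw":[0.4,0.4,0.4,0.4,0.4,0.4,0.4,0.4],"delta_pos":[[0.5,0,-0.4],[1.6,-0.2,-0.4],[2.9,-0.4,-0.4],[4.2,-0.7,-0.4],[5.5,-0.9,-0.4],[6.8,-1.1,-0.4],[8.1,-1.4,-0.4],[9.3,-1.6,-0.4]],"roll":[-0.7,-1.7,-2.8,-3.9,-5,-6.1,-7.2,-8.3]}' 20; python3 go.py 0.4771 0.3143 0.09 2.944
```

```text
time: 15.82
tool_pos: [0.4924, 0.258, 0.0881]
tool_rot: [3.141, 0.0, 2.541]
contact_force: [0.0, -0.5, 0.6]
opening: 0.0492
t 15.82 pos [0.4924 0.258  0.0881] yaw 2.541 units [ 1.78  1.51 -0.08] roll -3.85 open 0.0492 q6 -0.63 F [ 0.  -0.5  0.6]
```

```bash
python3 -m crank '{"claw":[0.4,0.4,0.4,0.4,0.4,0.4,0.4,0.4],"delta_pos":[[0.6,0.5,0],[1.2,1.0,0],[1.6,1.35,0],[1.78,1.51,0],[1.78,1.51,0.3],[1.78,1.51,0.9],[1.78,1.51,1.5],[1.78,1.51,1.9]],"roll":[-1,-2.1,-3.1,-3.8,-3.85,-3.85,-3.85,-3.85]}' 20; python3 go.py 0.4771 0.3143 0.015 2.944
```

```text
time: 16.48
tool_pos: [0.4778, 0.3118, 0.0386]
tool_rot: [-3.14, -0.001, 2.936]
contact_force: [-0.0, 0.7, -0.0]
opening: 0.0497
t 16.48 pos [0.4778 0.3118 0.0386] yaw 2.936 units [0.05 0.09 0.94] roll -0.08 open 0.0497 q6 -0.92 F [-0.   0.7 -0. ]
```

```bash
python3 -m crank '{"claw":[0.4,0.4,0.4,0.4,0.4,0.4,0.4,0.4],"delta_pos":[[0.05,0.07,0.15],[0.05,0.07,0.3],[0.05,0.07,0.42],[0.05,0.07,0.54],[0.05,0.07,0.66],[0.05,0.07,0.78],[0.05,0.07,0.9],[0.05,0.07,0.94]],"roll":[-0.08,-0.08,-0.08,-0.08,-0.08,-0.08,-0.08,-0.08]}' 5; python3 - <<'E'
from h import *
s=snap("scene"); save(s,"pics/s12.png"); crop(s,"pics/s12c.png",320,110,400,190,6)
E
```

```text
time: 17.15
tool_pos: [0.4778, 0.3148, 0.0165]
tool_rot: [3.141, 0.001, 2.947]
contact_force: [0.9, 0.3, 3.0]
opening: 0.0497
```

View pics/s12c.png

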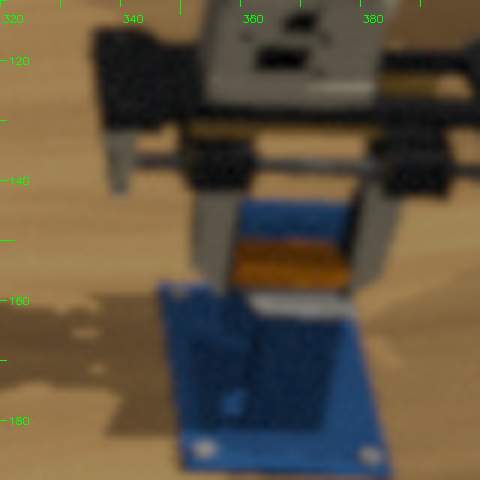

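Tilted onto the first one (amber at 358–377, 150–158). Releasing.

```bash
python3 -m crank '{"claw":[0.6,0.75,0.75,0.75,0.75,0.75,0.75,0.75],"delta_pos":[[0,0,0],[0,0,0],[0,0,0],[0,0,0],[0,0,-0.2],[0,0,-0.8],[0,0,-1.8],[0,0,-2.6]],"roll":[0,0,0,0,0,0,0,0]}' 20; python3 - <<'E'
from h import *
d=snap("side"); save(d,"pics/d13.png"); crop(d,"pics/d13c.png",150,110,250,200,7)
w=snap("wrist"); save(w,"pics/w13.png")
E
python3 go.py 0.5628 -0.0872 0.08 1.662
```

```text
time: 17.87
tool_pos: [0.4774, 0.3146, 0.0828]
tool_rot: [-3.141, -0.0, 2.947]
contact_force: [0.2, 0.7, 0.2]
opening: 0.069
t 17.97 pos [0.4797 0.3157 0.0853] yaw 2.947 units [ -6.38 -15.17   0.21] roll 12.27 open 0.0691 q6 -0.93 F [-0.4  0.4 -1. ]
```

View pics/d13c.png

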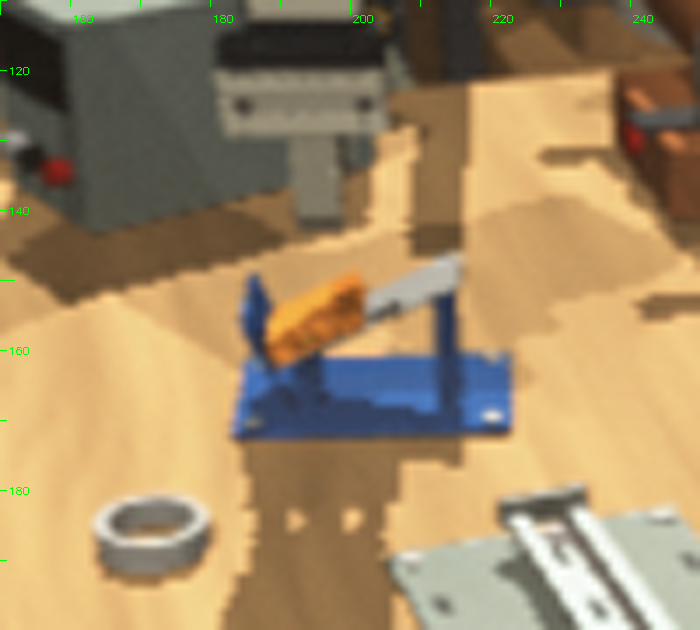

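View pics/w13.png

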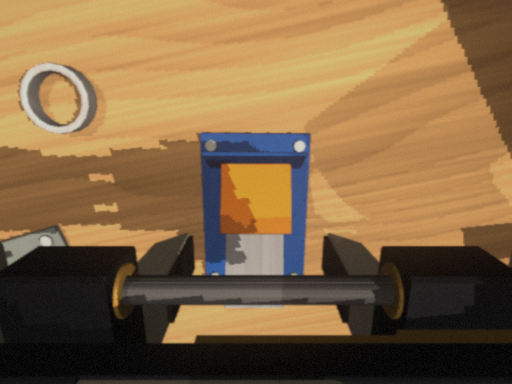

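Two covers stacked flush. Next the third.

```bash
python3 -m crank '{"claw":[0.8,1,1,1,1,1,1,1],"delta_pos":[[-0.3,-0.7,0],[-0.9,-2,0],[-1.5,-3.4,0],[-2.1,-4.8,0],[-2.7,-6.2,0],[-3.3,-7.6,0],[-3.9,-9,0],[-4.5,-10.5,0]],"roll":[1,2.1,3.2,4.3,5.4,6.5,7.6,8.7]}'; python3 go.py 0.5628 -0.0872 0.04 1.662
```

```text
time: 18.63
tool_pos: [0.5368, 0.0338, 0.081]
tool_rot: [-3.141, -0.0, 2.03]
contact_force: [1.4, -0.5, 0.5]
opening: 0.0918
t 18.63 pos [0.5368 0.0338 0.081 ] yaw 2.030 units [-4.8  -1.21  1.64] roll 3.52 open 0.0918 q6 -0.54 F [ 1.4 -0.5  0.5]
```

```bash
python3 -m crank '{"claw":[1,1,1,1,1,1,1,1],"delta_pos":[[-1,-0.3,0],[-2.2,-0.6,0],[-3.3,-0.9,0],[-4.2,-1.1,0.2],[-4.7,-1.21,0.7],[-4.8,-1.21,1.2],[-4.8,-1.21,1.6],[-4.8,-1.21,1.64]],"roll":[1,2.1,3.1,3.5,3.5,3.5,3.5,3.5]}'; python3 go.py 0.5628 -0.0872 -0.008 1.662;python3 - <<'E'
from h import *
w=snap("wrist"); save(w,"pics/w14.png")
E
```

```text
time: 19.3
tool_pos: [0.5617, -0.0845, 0.0374]
tool_rot: [-3.137, -0.002, 1.67]
contact_force: [-0.3, 0.4, 0.8]
opening: 0.0919
t 19.30 pos [ 0.5617 -0.0845  0.0374] yaw 1.670 units [-0.11  0.03  1.82] roll 0.08 open 0.0919 q6 -0.38 F [-0.3  0.4  0.8]
```

View pics/w14.png

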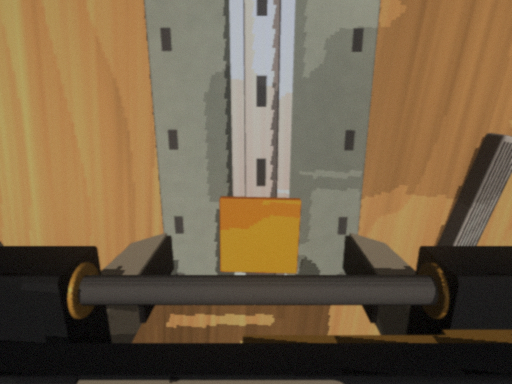

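```bash
python3 - <<'E'
from h import *
s=load("pics/scene1.png"); w=load("pics/w14.png")
print(at(s,215,239,.018),at(s,259,239,.018)); print(at(w,490,136,.018),at(w,450,240,.018))
E
```

```text
[ 0.70952444 -0.11214998  0.018     ] [ 0.72290492 -0.01358319  0.018     ]
[ 0.69820406 -0.01299518  0.018     ] [ 0.69211823 -0.08314161  0.018     ]
```

Far enough from the fingers (0.628 vs 0.69). Descend and grip.

```bash
python3 -m crank '{"claw":[1,1,1,0.9,0.7,0.5,0.4,0.4],"delta_pos":[[-0.1,0.03,0.5],[-0.1,0.03,1.1],[-0.1,0.03,1.6],[-0.1,0.03,1.82],[-0.1,0.03,1.82],[-0.1,0.03,1.82],[-0.1,0.03,1.82],[-0.1,0.03,1.82]],"roll":[0,0,0,0,0,0,0,0]}' 20;  python3 -m crank '{"claw":[0.4,0.4,0.4,0.4,0.4,0.4,0.4,0.4],"delta_pos":[[0,0,0],[0,0,0],[0,0,0],[0,0,0],[0,0,-0.3],[0,0,-1],[0,0,-2],[0,0,-3]],"roll":[0,0,0,0,0,0,0,0]}' 20;
python3 go.py 0.4771 0.3143 0.09 2.944
```

```text
time: 20.02
tool_pos: [0.5655, -0.0879, -0.004]
tool_rot: [3.14, 0.001, 1.67]
contact_force: [0.3, -0.8, -0.1]
opening: 0.0629
time: 20.68
tool_pos: [0.5641, -0.0878, 0.0706]
tool_rot: [-3.14, -0.001, 1.669]
contact_force: [-0.4, -0.3, 0.3]
opening: 0.0498
t 20.68 pos [ 0.5641 -0.0878  0.0706] yaw 1.669 units [16.35 -1.88 -0.78] roll -12.17 open 0.0498 q6 -0.39 F [-0.4 -0.3  0.3]
```

```bash
python3 -m crank '{"claw":[0.4,0.4,0.4,0.4,0.4,0.4,0.4,0.4],"delta_pos":[[0.5,0,-0.5],[1.7,-0.2,-0.8],[3.2,-0.4,-0.8],[4.7,-0.6,-0.8],[6.2,-0.8,-0.8],[7.7,-1,-0.8],[9.2,-1.2,-0.8],[10.7,-1.3,-0.8]],"roll":[-0.7,-1.7,-2.8,-3.9,-5,-6.1,-7.2,-8.3]}' 20; python3 go.py 0.4771 0.3143 0.09 2.944
```

```text
time: 21.35
tool_pos: [0.5051, 0.1767, 0.0905]
tool_rot: [-3.141, -0.0, 2.544]
contact_force: [0.5, 0.6, 0.3]
opening: 0.0496
t 21.35 pos [0.5051 0.1767 0.0905] yaw 2.544 units [4.02 3.92 0.02] roll -3.82 open 0.0496 q6 -0.78 F [0.5 0.6 0.3]
```

```bash
python3 -m crank '{"claw":[0.4,0.4,0.4,0.4,0.4,0.4,0.4,0.4],"delta_pos":[[0.7,0.7,0],[1.7,1.7,0],[2.7,2.7,0],[3.5,3.4,0],[3.9,3.8,0],[4.02,3.92,0],[4.02,3.92,0.3],[4.02,3.92,0.8]],"roll":[-1,-2.1,-3.1,-3.7,-3.82,-3.82,-3.82,-3.82]}' 20; python3 go.py 0.4771 0.3143 0.045 2.944;python3 - <<'E'
from h import *
w=snap("wrist"); save(w,"pics/w15.png")
E
```

```text
time: 22.02
tool_pos: [0.4802, 0.312, 0.0706]
tool_rot: [3.141, 0.002, 2.936]
contact_force: [0.8, -0.4, -0.8]
opening: 0.0494
t 22.02 pos [0.4802 0.312  0.0706] yaw 2.936 units [0.14 0.06 1.02] roll -0.07 open 0.0494 q6 -0.92 F [ 0.8 -0.4 -0.8]
```

View pics/w15.png

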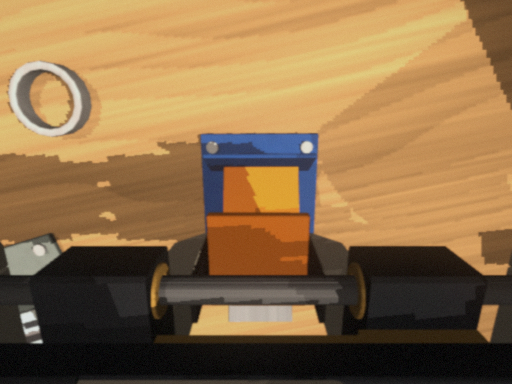

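```bash
python3 -m crank '{"claw":[0.4,0.4,0.4,0.4,0.4,0.4,0.4,0.4],"delta_pos":[[0.1,0.08,0.3],[0.1,0.08,0.7],[0.1,0.08,0.95],[0.1,0.08,1],[0.1,0.08,1],[0.1,0.08,1],[0.1,0.08,1],[0.1,0.08,1]],"roll":[0,0,0,0,0,0,0,0]}' 12;python3 go.py 0.4771 0.3143 0.023 2.944
```

```text
time: 22.73
tool_pos: [0.4773, 0.3154, 0.0455]
tool_rot: [3.141, 0.001, 2.938]
contact_force: [-0.2, -0.3, -0.9]
opening: 0.05
t 22.73 pos [0.4773 0.3154 0.0455] yaw 2.938 units [-0.   -0.05  0.9 ] roll -0.05 open 0.0500 q6 -0.92 F [-0.2 -0.3 -0.9]
```

```bash
python3 -m crank '{"claw":[0.4,0.4,0.4,0.4,0.4,0.4,0.4,0.4],"delta_pos":[[0,-0.03,0.15],[0,-0.03,0.3],[0,-0.03,0.42],[0,-0.03,0.54],[0,-0.03,0.66],[0,-0.03,0.76],[0,-0.03,0.86],[0,-0.03,0.9]],"roll":[-0.05,-0.05,-0.05,-0.05,-0.05,-0.05,-0.05,-0.05]}' 5; python3 - <<'E'
from h import *
s=snap("scene"); save(s,"pics/s16.png"); crop(s,"pics/s16c.png",320,110,400,190,6)
E
```

```text
time: 23.4
tool_pos: [0.477, 0.3147, 0.0224]
tool_rot: [3.141, 0.0, 2.944]
contact_force: [-1.2, 0.3, 2.6]
opening: 0.05
```

View pics/s16c.png

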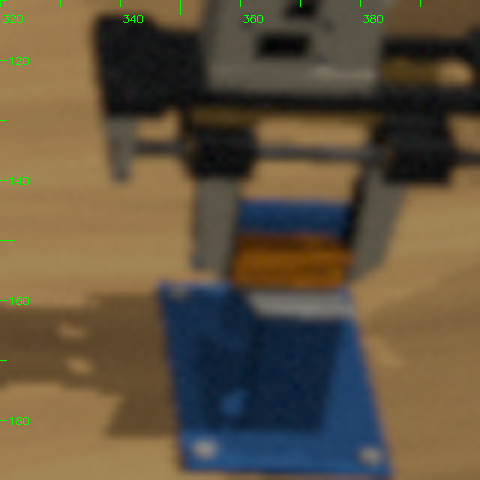

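```bash
python3 -m crank '{"claw":[0.6,0.75,0.75,0.75,0.75,0.75,0.75,0.75],"delta_pos":[[0,0,0],[0,0,0],[0,0,0],[0,0,0],[0,0,-0.2],[0,0,-0.8],[0,0,-1.8],[0,0,-3]],"roll":[0,0,0,0,0,0,0,0]}' 20; python3 - <<'E'
from h import *
d=snap("side"); save(d,"pics/d17.png"); crop(d,"pics/d17c.png",150,110,250,200,7)
crop(d,"pics/d17b.png",150,230,310,345,4)
w=snap("wrist"); save(w,"pics/w17.png")
E
```

```text
time: 24.12
tool_pos: [0.4757, 0.3139, 0.0972]
tool_rot: [-3.139, -0.003, 2.944]
contact_force: [0.4, 0.1, 0.2]
opening: 0.0691
```

View pics/d17c.png

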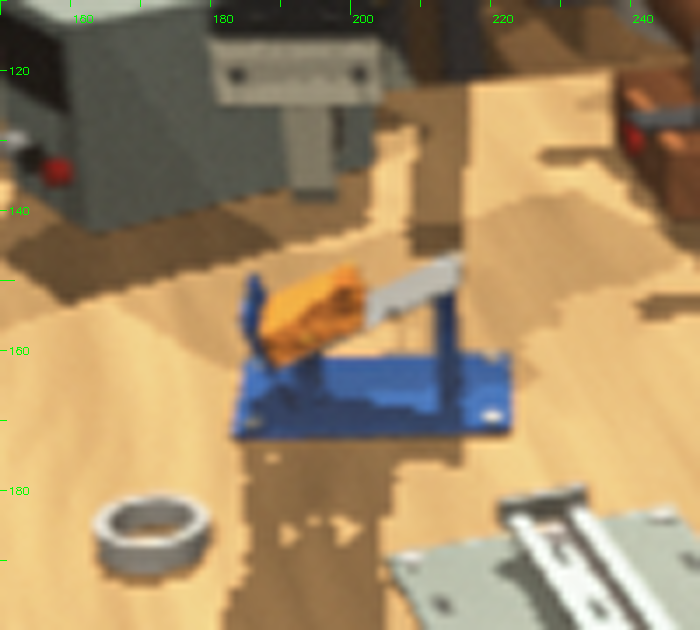

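View pics/d17b.png

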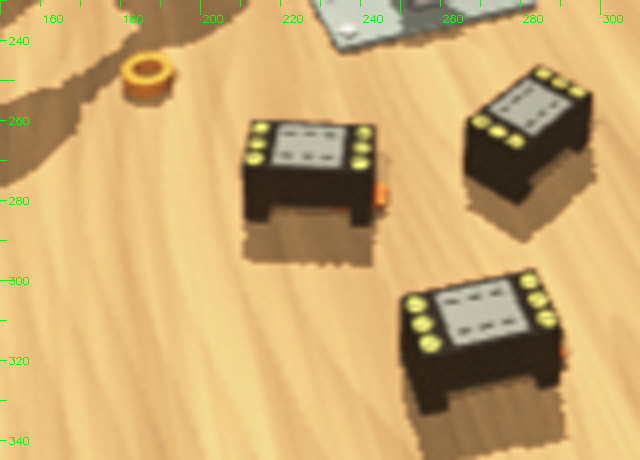

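View pics/w17.png

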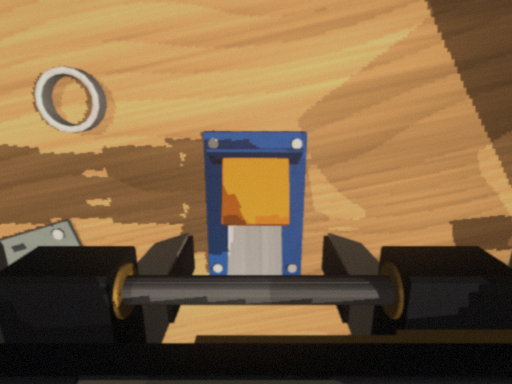

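```bash
python3 go.py 0.59 -0.32 0.2 2.944
```

```text
t 24.22 pos [0.4796 0.3159 0.1026] yaw 2.944 units [ -9.33 -24.07  -3.9 ] roll -0.00 open 0.0685 q6 -0.92 F [ 0.  -0.5  0.2]
```

```bash
python3 -m crank '{"claw":[0.75,0.75,0.75,0.75,0.75,0.75,0.75,0.75],"delta_pos":[[-0.2,-0.6,-0.8],[-0.7,-1.8,-1.8],[-1.2,-3.2,-2.8],[-1.7,-4.6,-3.6],[-2.3,-6,-3.9],[-2.9,-7.4,-3.9],[-3.5,-8.9,-3.9],[-4,-10.4,-3.9]],"roll":[0,0,0,0,0,0,0,0]}' 20; python3 -m crank '{"claw":[0.75,0.75,0.75,0.75,0.75,0.75,0.75,0.75],"delta_pos":[[-0.6,-1.4,0],[-1.2,-2.9,0],[-1.8,-4.4,0],[-2.4,-5.9,0],[-3,-7.4,0],[-3.6,-8.9,0],[-4.2,-10.4,0],[-4.7,-11.8,0]],"roll":[0,0,0,0,0,0,0,0]}';  python3 go.py 0.59 -0.32 0.2 2.944
```

```text
time: 24.88
tool_pos: [0.5239, 0.038, 0.1952]
tool_rot: [3.142, 0.001, 2.944]
contact_force: [1.8, 0.4, -0.2]
opening: 0.0689
time: 25.55
tool_pos: [0.5808, -0.2747, 0.1946]
tool_rot: [3.142, -0.0, 2.943]
contact_force: [0.8, 0.3, -0.2]
opening: 0.069
t 25.55 pos [ 0.5808 -0.2747  0.1946] yaw 2.943 units [-0.72 -1.7  -0.21] roll -0.01 open 0.0690 q6 -1.93 F [ 0.8  0.3 -0.2]
```

```bash
python3 -m crank '{"claw":[0.75,0.75,0.75,0.75,0.75,0.75,0.75,0.75],"delta_pos":[[-0.3,-0.8,-0.1],[-0.6,-1.4,-0.2],[-0.72,-1.7,-0.21],[-0.72,-1.7,-0.21],[-0.72,-1.7,-0.21],[-0.72,-1.7,-0.21],[-0.72,-1.7,-0.21],[-0.72,-1.7,-0.21]],"roll":[0,0,0,0,0,0,0,0]}'; python3 - <<'E'
from h import *
w=snap("wrist"); save(w,"pics/w18.png"); print(w["o"]["tool_pos"],w["o"]["time"])
E
```

```text
time: 26.22
tool_pos: [0.5904, -0.3164, 0.2006]
tool_rot: [3.142, 0.0, 2.945]
contact_force: [0.0, 0.6, -0.5]
opening: 0.0688
[ 0.59035611 -0.31641456  0.20055265] 26.2167
```

View pics/w18.png

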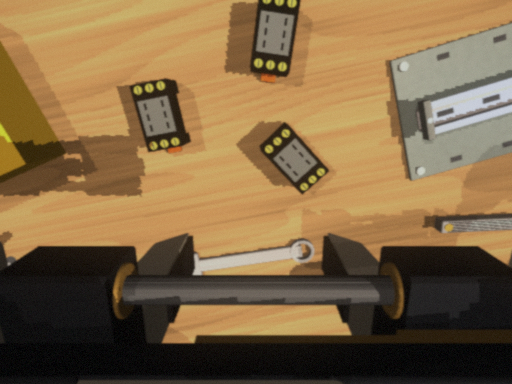

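```bash
python3 - <<'E'
from h import *
w=load("pics/w18.png"); crop(w,"pics/w18a.png",235,0,345,100,7);crop(w,"pics/w18b.png",115,60,345,200,3); crop(w,"pics/w18c.png",385,30,512,240,4)
E
```

```text
(no output)
```

View pics/w18a.png

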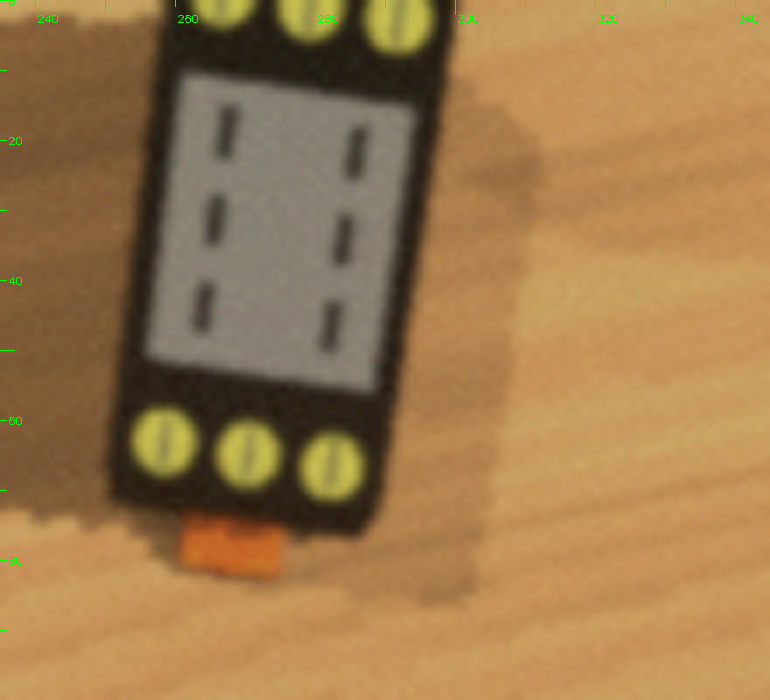

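View pics/w18b.png

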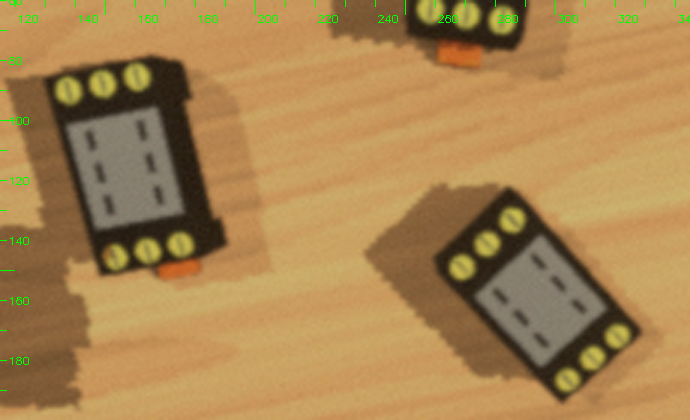

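```bash
python3 - <<'E'
from h import *
w=load("pics/w18.png")
def lab(L,s,u0,v0,n):
    P=np.array([at(w,u0+a/s,v0+b/s,.038)[:2] for a,b in L]) # order: lip-left, lip-right, foot-right, foot-left in image
    c=P.mean(0); d=(P[2]+P[3]-P[0]-P[1])/2; print(n,"c",c.round(4),"len",np.linalg.norm(d).round(4),"wid",np.linalg.norm((P[1]+P[2]-P[0]-P[3])/2).round(4),"yaw",np.arctan2(d[1],d[0]).round(3), "origin", (c-.0075*d/np.linalg.norm(d)).round(4))
lab([(181,73),(416,105),(375,392),(146,360)],7,235,0,"A")
lab([(67,122),(158,107),(184,213),(97,230)],3,115,60,"B")
lab([(475,294),(543,235),(607,308),(543,368)],3,115,60,"C")
# full top outline C
for n,L,s,u0,v0 in [("Ctop",[(436,260),(510,188),(640,330),(562,402)],3,115,60),("Btop",[(45,76),(150,57),(200,250),(103,275)],3,115,60),]:
    print(n,[at(w,u0+a/s,v0+b/s,.038)[:2].round(4).tolist() for a,b in L])
print("A foot end",at(w,235+110/7,500/7,.038).round(4),at(w,235+375/7,535/7,.038).round(4))
print("A tab outer",at(w,235+182/7,572/7,.01).round(4),at(w,235+280/7,580/7,.01).round(4))
E
```

```text
A c [ 0.4552 -0.272 ] len 0.0363 wid 0.0324 yaw -0.327 origin [ 0.4481 -0.2695]
B c [ 0.5078 -0.4056] len 0.0364 wid 0.0317 yaw -0.017 origin [ 0.5003 -0.4055]
C c [ 0.5816 -0.2724] len 0.0362 wid 0.0315 yaw 0.549 origin [ 0.5752 -0.2763]
Ctop [[0.5595, -0.3069], [0.5401, -0.2769], [0.5987, -0.2393], [0.6199, -0.2713]]
Btop [[0.4733, -0.4241], [0.4744, -0.3877], [0.5397, -0.388], [0.5415, -0.4242]]
A foot end [ 0.4842 -0.3019  0.038 ] [ 0.4962 -0.2656  0.038 ]
A tab outer [ 0.4941 -0.293   0.01  ] [ 0.4982 -0.2783  0.01  ]
```

```bash
python3 go.py 0.4386 -0.2664 0.05 2.815
```

```text
t 26.27 pos [ 0.5904 -0.3166  0.2006] yaw 2.945 units [6.35 0.78 6.02] roll 1.24 open 0.0688 q6 -1.98 F [ 0.3 -0.5  0.6]
```

```bash
python3 -m crank '{"claw":[0.8,0.8,0.8,0.8,0.8,0.8,0.8,0.8],"delta_pos":[[0.8,0.1,0.3],[2.2,0.3,1],[3.7,0.5,1.8],[5.1,0.65,2.7],[6,0.75,3.8],[6.35,0.78,5],[6.35,0.78,5.8],[6.35,0.78,6]],"roll":[0.3,0.7,1,1.24,1.24,1.24,1.24,1.24]}'; python3 go.py 0.4386 -0.2664 0.03 2.815;  python3 - <<'E'
from h import *
w=snap("wrist"); save(w,"pics/w19.png"); d=snap("side"); save(d,"pics/d19.png"); crop(d,"pics/d19c.png",170,180,310,300,5)
E
```

```text
time: 26.93
tool_pos: [0.4363, -0.2655, 0.0478]
tool_rot: [3.14, -0.005, 2.814]
contact_force: [-0.3, -0.2, 0.9]
opening: 0.0735
t 26.93 pos [ 0.4363 -0.2655  0.0478] yaw 2.814 units [-0.1  -0.01  0.71] roll -0.01 open 0.0735 q6 -1.94 F [-0.3 -0.2  0.9]
```

View pics/w19.png

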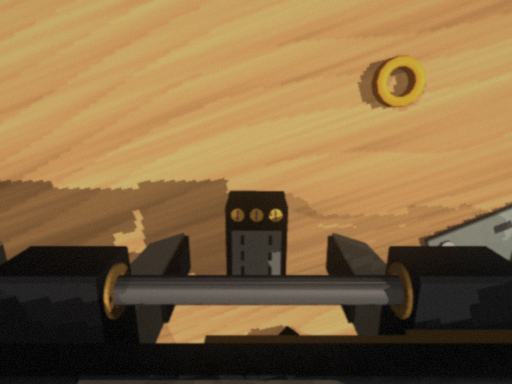

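View pics/d19c.png

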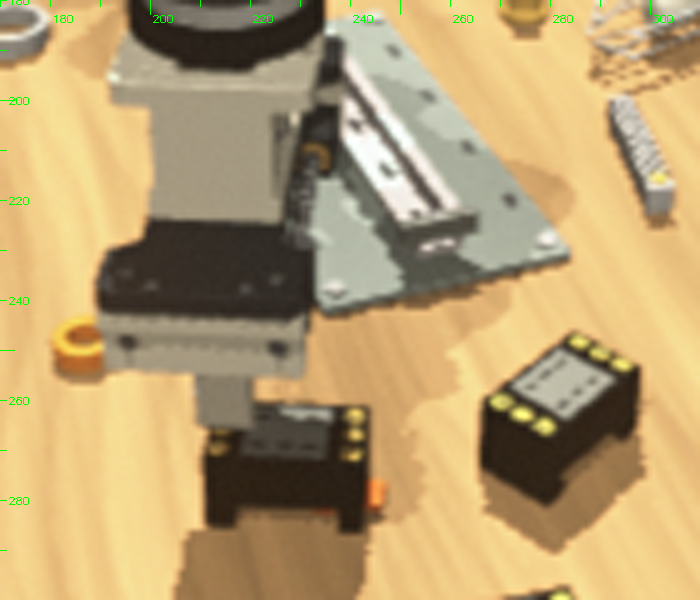

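```bash
python3 - <<'E'
from h import *
w=load("pics/w19.png"); o=w["o"]; p=at(w,257,191.5,.038); print(p, (p-o["tool_pos"])[:2]@[np.cos(o["tool_rot"][2]),np.sin(o["tool_rot"][2])])
E
python3 -m crank '{"claw":[0.8,0.8,0.8,0.8,0.8,0.8,0.6,0.4],"delta_pos":[[-0.05,0,0.4],[-0.1,0,1],[-0.1,0,1.6],[-0.1,0,2],[-0.1,0,2.2],[-0.1,0,2.25],[-0.1,0,2.25],[-0.1,0,2.25]],"roll":[0,0,0,0,0,0,0,0]}' 25;python3 -m crank '{"claw":[0.3,0.3,0.3,0.3,0.3,0.3,0.3,0.3],"delta_pos":[[0,0,0],[0,0,0],[0,0,0],[0,0,0],[0,0,0],[0,0,0],[0,0,0],[0,0,0]],"roll":[0,0,0,0,0,0,0,0]}' 25; python3 - <<'E'
from h import *
d=snap("side"); save(d,"pics/d20.png"); crop(d,"pics/d20c.png",170,180,310,300,5)
E
```

```text
[ 0.41354315 -0.2576776   0.038     ] 0.02410097998231939
time: 27.7
tool_pos: [0.4413, -0.2685, -0.0054]
tool_rot: [-3.141, 0.001, 2.814]
contact_force: [-0.9, -0.4, 0.8]
opening: 0.0645
time: 28.37
tool_pos: [0.441, -0.2682, -0.0057]
tool_rot: [-3.141, 0.001, 2.814]
contact_force: [0.2, -0.1, 6.2]
opening: 0.0399
```

View pics/d20c.png

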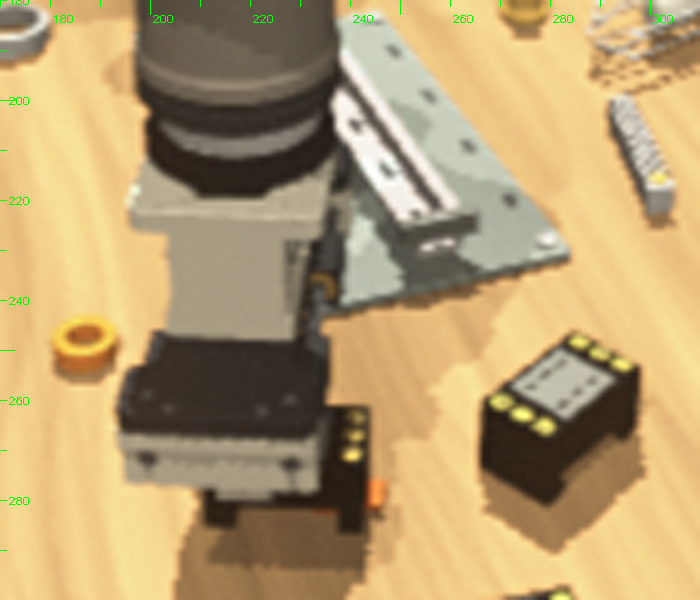

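```bash
python3 - <<'E'
from h import *
w=load("pics/w11.png"); crop(w,"pics/w11r.png",200,50,310,200,4); w=load("pics/w14.png"); crop(w,"pics/w14r.png",200,0,320,200,3)
E
```

```text
(no output)
```

View pics/w11r.png

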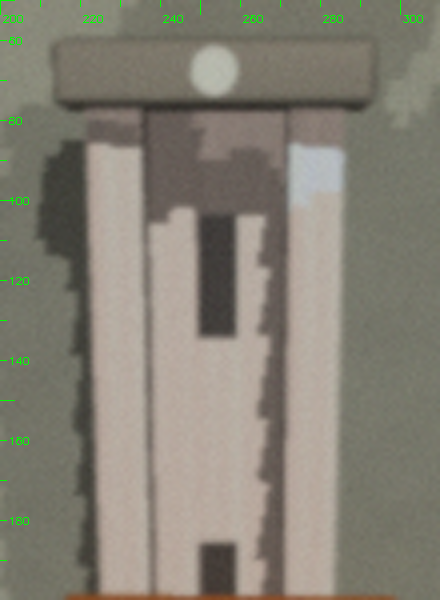

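View pics/w14r.png

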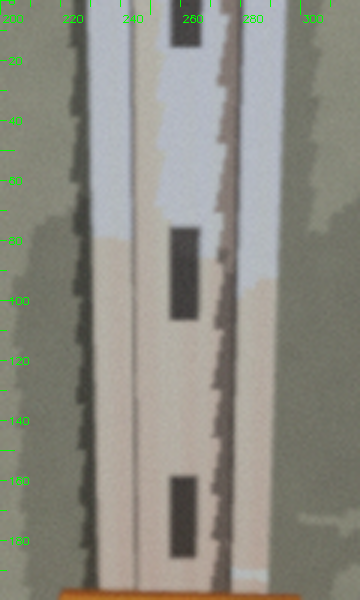

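```bash
python3 - <<'E'
from h import *
for f,L in [("pics/w11.png",[(221.5,82.5),(286.3,82.5),(224.3,197.5),(283.3,197.5)]),("pics/w14.png",[(228.7,6.7),(296,6.7),(232.7,195),(289.7,195)])]:
    w=load(f); P=[at(w,u,v,.027)[:2] for u,v in L]
    a=(P[0]+P[1])/2; b=(P[2]+P[3])/2; print(a.round(4),b.round(4),"w",np.linalg.norm(P[0]-P[1]).round(4),np.linalg.norm(P[2]-P[3]).round(4),"ang",np.arctan2(-(a-b)[0],(a-b)[1]).round(4))
w=load("pics/w11.png"); print("clamp inner top",at(w,213.5,76.5,.0335).round(4),at(w,293,76,.0335).round(4))
E
```

```text
[0.5444 0.1183] [0.5503 0.0538] w 0.035 0.0352 ang 0.0914
[0.5518 0.0412] [ 0.5619 -0.0622] w 0.0357 0.0354 ang 0.0966
clamp inner top [0.5234 0.1188 0.0335] [0.5645 0.123  0.0335]
```

```bash
python3 -m crank '{"claw":[0.3,0.3,0.3,0.3,0.3,0.3,0.3,0.3],"delta_pos":[[0,0,-0.2],[0,0,-0.7],[0,0,-1.4],[0,0,-2.2],[0,0,-3],[0,0,-3.6],[0,0,-4],[0,0,-4]],"roll":[0,0,0,0,0,0,0,0]}' 30; python3 go.py 0.5277 0.0717 0.09 3.235; python3 - <<'E'
from h import *
d=snap("side"); save(d,"pics/d21.png"); crop(d,"pics/d21c.png",150,140,310,300,4)
E
```

```text
time: 29.08
tool_pos: [0.4416, -0.2687, 0.0957]
tool_rot: [-3.141, 0.003, 2.814]
contact_force: [0.8, -0.4, -2.6]
opening: 0.0395
t 29.08 pos [ 0.4416 -0.2687  0.0957] yaw 2.814 units [ 1.12 14.    0.23] roll -4.02 open 0.0395 q6 -1.94 F [ 0.8 -0.4 -2.6]
```

View pics/d21c.png

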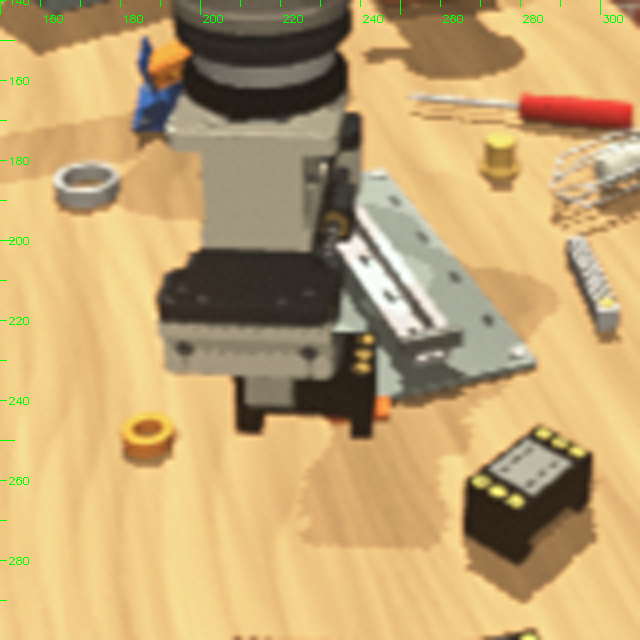

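```bash
python3 -m crank '{"claw":[0.3,0.3,0.3,0.3,0.3,0.3,0.3,0.3],"delta_pos":[[0.05,0.5,0],[0.1,1.5,0],[0.25,2.7,0],[0.35,4,0],[0.45,5.3,0],[0.55,6.6,0],[0.65,7.9,0],[0.75,9.2,0]],"roll":[-0.3,-0.8,-1.3,-1.8,-2.3,-2.8,-3.3,-3.8]}' 30;  python3 go.py 0.5277 0.0717 0.06 3.235
```

```text
time: 29.8
tool_pos: [0.4961, -0.0418, 0.0926]
tool_rot: [3.14, -0.003, -3.068]
contact_force: [1.5, -0.5, -1.9]
opening: 0.04
t 29.80 pos [ 0.4961 -0.0418  0.0926] yaw -3.068 units [-1.6   4.43  1.3 ] roll -0.19 open 0.0400 q6 -1.88 F [ 1.5 -0.5 -1.9]
```

```bash
python3 -m crank '{"claw":[0.3,0.3,0.3,0.3,0.3,0.3,0.3,0.3],"delta_pos":[[-0.3,0.9,0],[-0.7,2,0],[-1.1,3,0.2],[-1.4,3.9,0.5],[-1.6,4.4,0.9],[-1.6,4.43,1.2],[-1.6,4.43,1.3],[-1.6,4.43,1.3]],"roll":[-0.1,-0.19,-0.19,-0.19,-0.19,-0.19,-0.19,-0.19]}' 30;  python3 go.py 0.5277 0.0717 0.0213 3.235; python3 - <<'E'
from h import *
d=snap("side"); save(d,"pics/d22.png"); crop(d,"pics/d22c.png",170,120,310,260,5)
w=snap("wrist"); save(w,"pics/w22.png")
E
```

```text
time: 30.47
tool_pos: [0.5278, 0.0683, 0.0598]
tool_rot: [-3.142, -0.004, -3.051]
contact_force: [-0.3, 0.0, -2.2]
opening: 0.0397
t 30.47 pos [0.5278 0.0683 0.0598] yaw -3.051 units [-0.01  0.13  1.54] roll -0.03 open 0.0397 q6 -1.68 F [-0.3  0.  -2.2]
```

View pics/d22c.png

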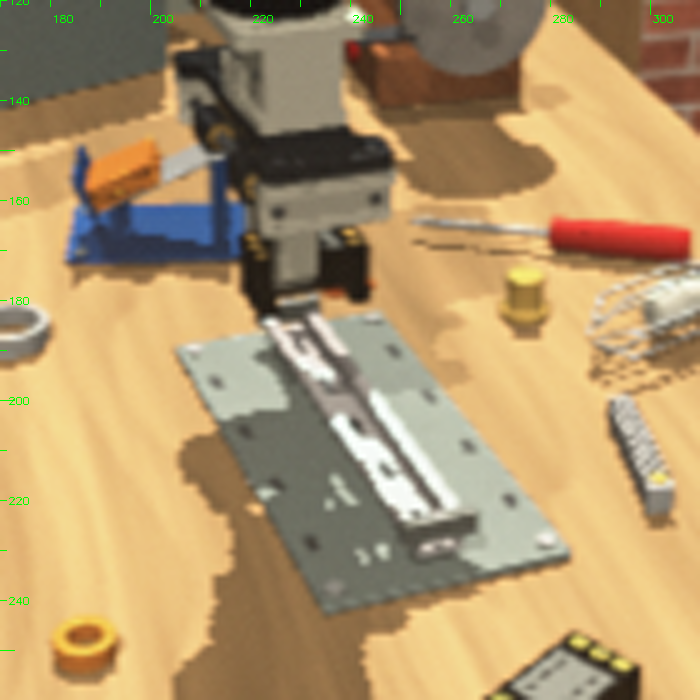

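View pics/w22.png

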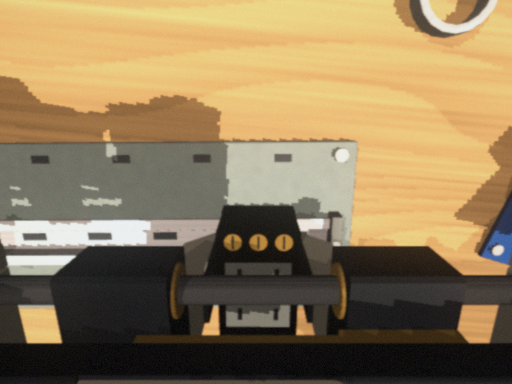

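```bash
python3 -m crank '{"claw":[0.3,0.3,0.3,0.3,0.3,0.3,0.3,0.3],"delta_pos":[[0,0.1,0.3],[0,0.1,0.7],[0,0.1,1.1],[0,0.1,1.3],[0,0.1,1.35],[0,0.1,1.35],[0,0.1,1.35],[0,0.1,1.35]],"roll":[0,0,0,0,0,0,0,0]}' 30;  python3 go.py 0.5277 0.0717 0.0108 3.235; python3 - <<'E'
from h import *
d=snap("side"); save(d,"pics/d23.png"); crop(d,"pics/d23c.png",200,140,260,200,10)
E
```

```text
time: 31.23
tool_pos: [0.5293, 0.0715, 0.0281]
tool_rot: [-3.141, 0.001, -3.051]
contact_force: [-0.4, 0.1, -2.4]
opening: 0.0398
t 31.23 pos [0.5293 0.0715 0.0281] yaw -3.051 units [0.06 0.01 0.69] roll -0.03 open 0.0398 q6 -1.67 F [-0.4  0.1 -2.4]
```

View pics/d23c.png

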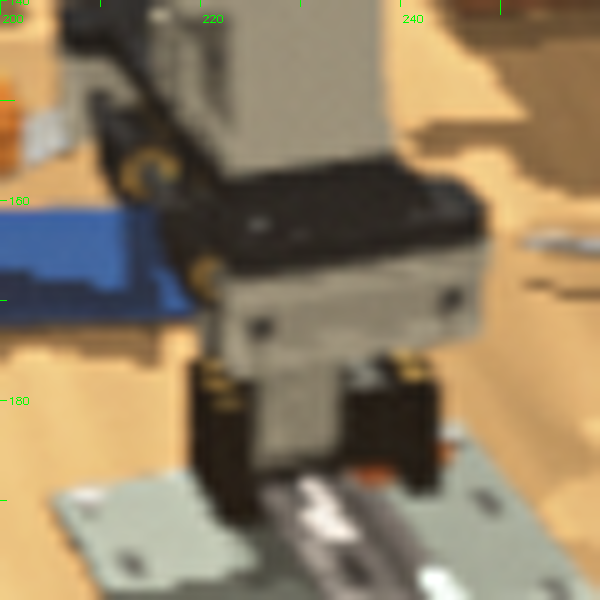

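```bash
python3 -m crank '{"claw":[0.3,0.3,0.3,0.3,0.3,0.3,0.3,0.3],"delta_pos":[[0.06,0,0.06],[0.06,0,0.12],[0.06,0,0.18],[0.06,0,0.24],[0.06,0,0.3],[0.06,0,0.36],[0.06,0,0.42],[0.06,0,0.48]],"roll":[0,0,0,0,0,0,0,0]}' 6;  python3 go.py 0.5277 0.0717 0.0108 3.235; python3 - <<'E'
from h import *
d=snap("side"); save(d,"pics/d24.png"); crop(d,"pics/d24c.png",200,140,260,200,10)
E
```

```text
time: 31.95
tool_pos: [0.5277, 0.0714, 0.0158]
tool_rot: [-3.142, 0.001, -3.052]
contact_force: [0.1, -0.3, 1.9]
opening: 0.0402
t 31.95 pos [0.5277 0.0714 0.0158] yaw -3.052 units [-0.    0.01  0.2 ] roll -0.03 open 0.0402 q6 -1.67 F [ 0.1 -0.3  1.9]
```

View pics/d24c.png

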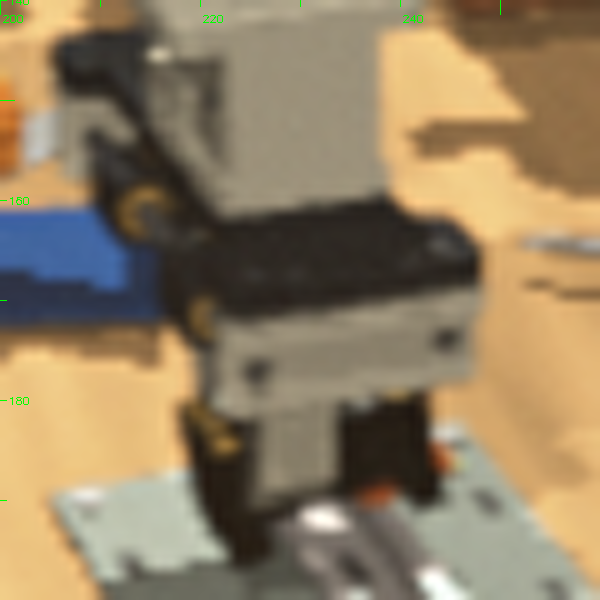

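```bash
cat >> h.py <<'E'
BO=np.array([.5556,-.001]); BY=.0935
BX=np.array([np.cos(BY),np.sin(BY),0]); BYv=np.array([-np.sin(BY),np.cos(BY),0])
def plane(c,u,v,yb):
    "board-frame (x,z) in mm of the pixel on the vertical plane board y=yb"
    d=c["cw"][:3,:3]@np.array([(u-c["cx"])/c["fx"],(v-c["cy"])/c["fy"],1.]); o=c["cw"][:3,3]-np.r_[BO,0]
    P=o+d*((yb-o@BYv)/(d@BYv)); return np.round([P@BX*1e3,P[2]*1e3],1)
def toworld(bx,by): return (np.r_[BO,0]+BX*bx+BYv*by)[:2].round(4)
def toboard(p): q=np.array([p[0]-BO[0],p[1]-BO[1],0]); return np.round([q@BX*1e3,q@BYv*1e3],1)
E
python3 - <<'E'
from h import *
d=load("pics/d23.png"); o=d["o"]; print(toboard(o["tool_pos"]))
yb=toboard(o["tool_pos"])[1]/1e3-.02
for n,u,v in [("liptop",219.2,176.5),("lipbotout",222,191.5),("lipbotin",225.3,192.3),("footbotin",241,188.8),("footbotout",243.2,189)]: print(n,plane(d,u,v,yb))
d=load("pics/d24.png"); o=d["o"]; print(toboard(o["tool_pos"])); 
for n,u,v in [("lipbotout",222.8,195.8),("lipbotin",226,196),("footbotin",240.8,189.8),("footbotout",243.2,190)]: print(n,plane(d,u,v,yb))
E
```

```text
[-19.4  74.6]
liptop [-47.6  89.8]
lipbotout [-40.8  38.7]
lipbotin [-30.7  34. ]
footbotin [18.9 36.4]
footbotout [25.9 34.3]
[-21.   74.6]
lipbotout [-38.8  23.6]
lipbotin [-28.9  20.9]
footbotin [18.2 33. ]
footbotout [25.9 30.8]
```

```bash
python3 -m crank '{"claw":[0.3,0.3,0.3,0.3,0.3,0.3,0.3,0.3],"delta_pos":[[0,0,0.04],[0,0,0.08],[0,0,0.12],[0,0,0.16],[0,0,0.2],[0,0,0.24],[0,0,0.24],[0,0,0.24]],"roll":[0,0,0,0,0,0,0,0]}' 6;  python3 go.py 0.5277 0.0717 0.0108 3.235; python3 - <<'E'
from h import *
d=snap("side"); save(d,"pics/d25.png"); crop(d,"pics/d25c.png",200,140,260,200,10)
w=snap("wrist"); save(w,"pics/w25.png"); s=snap("scene"); save(s,"pics/s25.png"); crop(s,"pics/s25c.png",240,120,310,200,8)
E
```

```text
time: 32.67
tool_pos: [0.5274, 0.0713, 0.0096]
tool_rot: [-3.142, -0.0, -3.052]
contact_force: [-0.9, -0.6, -0.6]
opening: 0.04
t 32.67 pos [0.5274 0.0713 0.0096] yaw -3.052 units [-0.01  0.01 -0.05] roll -0.03 open 0.0400 q6 -1.67 F [-0.9 -0.6 -0.6]
```

View pics/d25c.png

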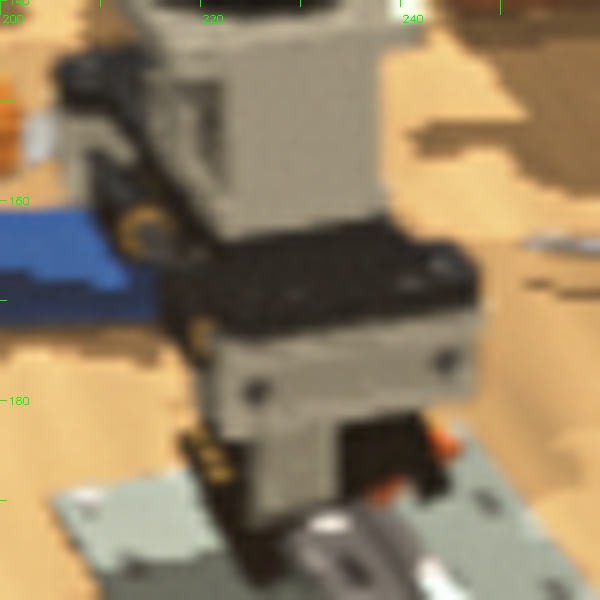

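View pics/w25.png

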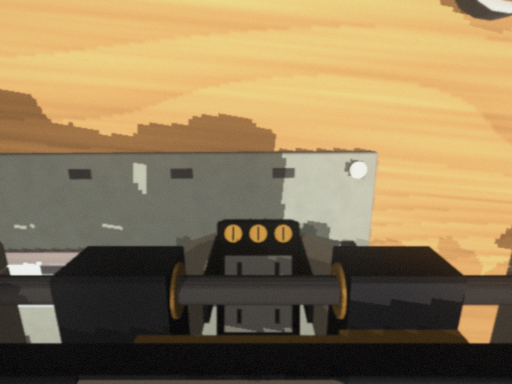

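```bash
python3 - <<'E'
from h import *
d=load("pics/d25.png"); o=d["o"]; print(toboard(o["tool_pos"]))
yb=.0546
for n,u,v in [("lipbotout",224.3,198.2),("lipbotin",227,198.3),("footbotin",241.5,190),("footbotout",244.3,189),("footouttop",242,181.7),("railedge tip at end wall?",230,193)]: print(n,plane(d,u,v,yb))
# model overlay for tilt options
def model(ox,oz,th):
    out={}
    for n,x,z in [("lipbotout",-27,0),("lipbotin",-18.5,0),("lipin",-13.5,0),("footbotin",31,0),("footbotout",42,0),("foottop",42,38),("liptop",-27,38)]:
        bx=ox+x*np.cos(th)-z*np.sin(th); bz=oz+x*np.sin(th)+z*np.cos(th)
        P=np.r_[BO,0]+BX*bx/1e3+BYv*yb; P[2]=bz/1e3; out[n]=proj(d,[P])[0].round(1).tolist()
    return out
gx,gz=toboard(o["tool_pos"])[0],(o["tool_pos"][2]+.0347)*1e3
for th in (.2,.26,.32,.38):
    rx,rz=7.6,-29; ox=gx+rx*np.cos(th)-rz*np.sin(th); oz=gz+rx*np.sin(th)+rz*np.cos(th); print(th,round(ox,1),round(oz,1),model(ox,oz,th))
E
```

```text
[-21.3  74.6]
lipbotout [-34.4  14.4]
lipbotin [-25.9  12.3]
footbotin [20.5 31.9]
footbotout [29.5 33.6]
footouttop [22.2 60. ]
railedge tip at end wall? [-16.1  28.7]
0.2 -8.1 17.4 {'lipbotout': [224.3, 198.9], 'lipbotin': [226.9, 197.9], 'lipin': [228.4, 197.4], 'footbotin': [242.1, 192.3], 'footbotout': [245.4, 191.1], 'foottop': [243.1, 180.6], 'liptop': [221.5, 188.5]}
0.26 -6.5 18.2 {'lipbotout': [224.9, 199.0], 'lipbotin': [227.5, 197.9], 'lipin': [229.0, 197.2], 'footbotin': [242.4, 191.5], 'footbotout': [245.7, 190.1], 'foottop': [242.7, 179.9], 'liptop': [221.4, 188.9]}
0.32 -5.0 19.1 {'lipbotout': [225.5, 199.1], 'lipbotin': [228.1, 197.8], 'lipin': [229.6, 197.1], 'footbotin': [242.7, 190.6], 'footbotout': [246.0, 189.1], 'foottop': [242.2, 179.2], 'liptop': [221.3, 189.2]}
0.38 -3.5 20.2 {'lipbotout': [226.2, 199.1], 'lipbotin': [228.7, 197.7], 'lipin': [230.1, 196.9], 'footbotin': [243.0, 189.8], 'footbotout': [246.2, 188.1], 'foottop': [241.8, 178.5], 'liptop': [221.3, 189.6]}
```

```bash
python3 -m crank '{"claw":[0.3,0.3,0.3,0.3,0.3,0.3,0.3,0.3],"delta_pos":[[0,0,0],[0,0,0],[0,0,-0.05],[0,0,-0.1],[-0.06,0,-0.1],[-0.12,0,-0.1],[-0.18,0,-0.1],[-0.23,0,-0.1]],"roll":[0,0,0,0,0,0,0,0]}' 30; python3 -m crank '{"claw":[0.3,0.3,0.3,0.3,0.3,0.3,0.3,0.3],"delta_pos":[[0,0,0],[0,0,0],[0,0,0],[0,0,0],[0,0,0],[0,0,0],[0,0,0],[0,0,0]],"roll":[0,0,0,0,0,0,0,0]}' 30; python3 go.py 0.5277 0.0717 0.0108 3.235; python3 - <<'E'
from h import *
d=snap("side"); save(d,"pics/d26.png"); crop(d,"pics/d26c.png",200,140,260,200,10); print(toboard(d["o"]["tool_pos"]))
E
```

```text
time: 33.48
tool_pos: [0.5331, 0.0719, 0.0122]
tool_rot: [3.142, -0.001, -3.052]
contact_force: [-2.9, -0.4, -0.3]
opening: 0.04
time: 34.15
tool_pos: [0.533, 0.0718, 0.0121]
tool_rot: [3.142, -0.0, -3.052]
contact_force: [-2.0, -0.6, -2.1]
opening: 0.0397
t 34.15 pos [0.533  0.0718 0.0121] yaw -3.052 units [0.21 0.01 0.05] roll -0.03 open 0.0397 q6 -1.67 F [-2.  -0.6 -2.1]
[-15.7  74.6]
```

View pics/d26c.png

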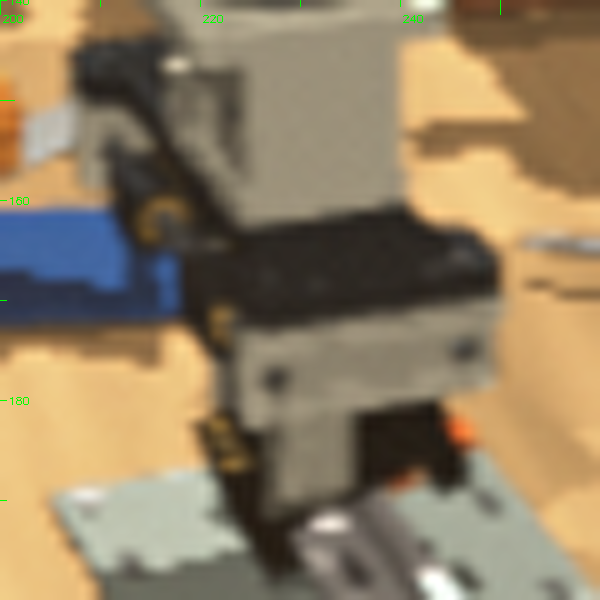

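```bash
python3 -m crank '{"claw":[0.42,0.5,0.6,0.6,0.6,0.6,0.6,0.6],"delta_pos":[[0,0,0],[0,0,0],[0,0,0],[0,0,0],[0,0,-0.5],[0,0,-1.2],[0,0,-2],[0,0,-2.6]],"roll":[0,0,0,0,0,0,0,0]}' 6; python3 - <<'E'
from h import *
d=snap("side"); save(d,"pics/d27.png"); crop(d,"pics/d27c.png",200,140,260,200,10); print(toboard(d["o"]["tool_pos"]))
w=snap("wrist"); save(w,"pics/w27.png")
E
```

```text
time: 34.87
tool_pos: [0.5339, 0.0719, 0.0788]
tool_rot: [-3.141, 0.002, -3.052]
contact_force: [1.1, -0.0, 0.4]
opening: 0.0553
[-14.8  74.6]
```

View pics/d27c.png

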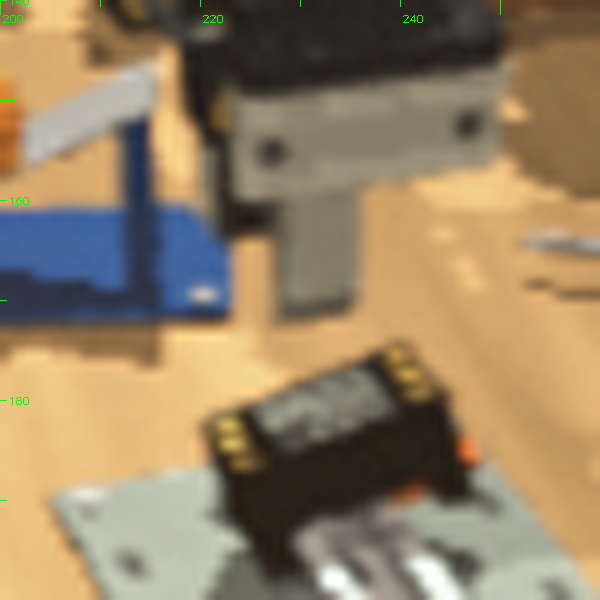

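View pics/w27.png

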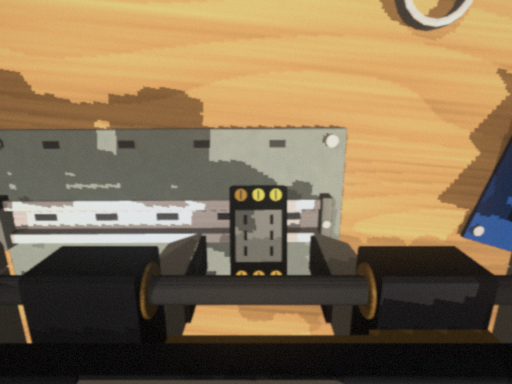

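```bash
python3 -m crank '{"claw":[0,0,0,0,0,0,0,0],"delta_pos":[[-0.2,0,0],[-0.5,0,0],[-0.8,0,0],[-1.1,0,0],[-1.15,0,0.2],[-1.15,0,0.6],[-1.15,0,0.9],[-1.15,0,1]],"roll":[0,0,0,0,0,0,0,0]}' 20; python3 - <<'E'
from h import *
d=snap("side"); save(d,"pics/d28.png"); crop(d,"pics/d28c.png",200,130,270,200,9); print(toboard(d["o"]["tool_pos"]),d["o"]["tool_pos"],d["o"]["opening"])
E
python3 -c "
from h import *;print(toworld(.014,.0746),toworld(.024,.0746))"
```

```text
time: 35.63
tool_pos: [0.5602, 0.0744, 0.0499]
tool_rot: [3.141, -0.004, -3.052]
contact_force: [-0.4, 0.1, 0.1]
opening: 0.0066
[11.6 74.7] [0.5602106  0.07443842 0.04990559] 0.0065722825178477825
[0.5626 0.0746] [0.5725 0.0755]
```

View pics/d28c.png

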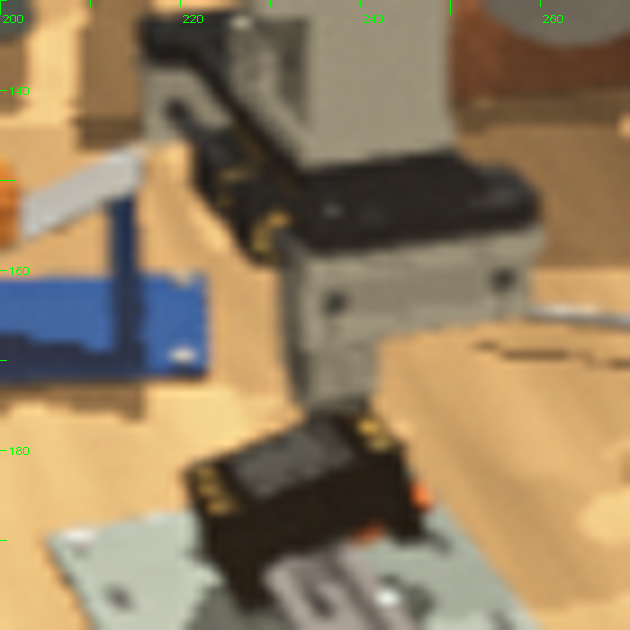

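```bash
python3 -m crank '{"claw":[0,0,0,0,0,0,0,0],"delta_pos":[[-0.05,0,0.15],[-0.1,0,0.3],[-0.15,0,0.4],[-0.2,0,0.48],[-0.27,0,0.56],[-0.34,0,0.64],[-0.4,0,0.72],[-0.46,0,0.8]],"roll":[0,0,0,0,0,0,0,0]}' 20; python3 - <<'E'
from h import *
d=snap("side"); save(d,"pics/d29.png"); crop(d,"pics/d29c.png",200,130,270,200,9); print(toboard(d["o"]["tool_pos"]),d["o"]["tool_pos"],d["o"]["opening"])
E
```

```text
time: 36.35
tool_pos: [0.5752, 0.0755, 0.0332]
tool_rot: [-3.141, 0.004, -3.052]
contact_force: [0.9, -0.7, 0.7]
opening: 0.0004
[26.6 74.3] [0.57518434 0.07550754 0.03316598] 0.0003912640503319951
```

View pics/d29c.png

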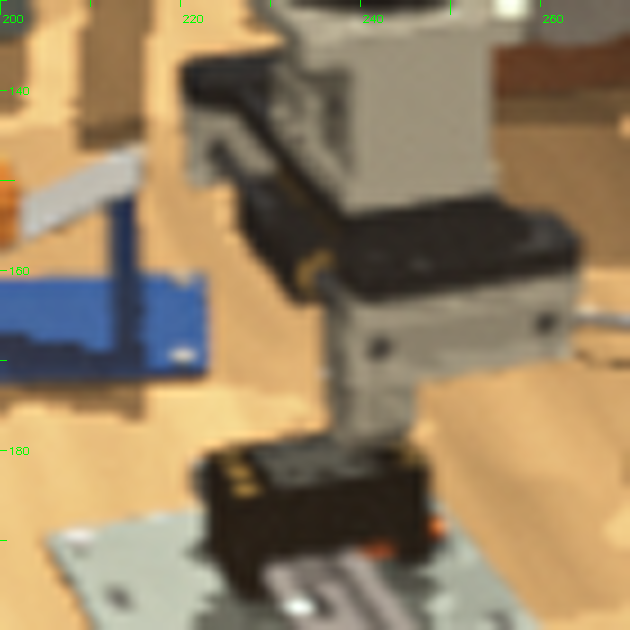

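```bash
python3 -m crank '{"claw":[0,0,0,0,0,0,0,0],"delta_pos":[[0,0,0.05],[0,0,0.1],[0,0,0.15],[0,0,0.2],[0,0,0.24],[0,0,0.24],[0,0,0.24],[0,0,0.24]],"roll":[0,0,0,0,0,0,0,0]}' 20
```

```text
time: 37.07
tool_pos: [0.5747, 0.0756, 0.0279]
tool_rot: [-3.141, 0.004, -3.052]
contact_force: [0.8, 0.5, 10.4]
opening: 0.0007
```

```bash
python3 -m crank '{"claw":[0,0,0,0,0,0,0,0],"delta_pos":[[0,0,0.02],[0,0,0.04],[0,0,0.06],[0,0,0.08],[0,0,0.08],[0,0,0.08],[0,0,0.08],[0,0,0.08]],"roll":[0,0,0,0,0,0,0,0]}' 20; python3 -m crank '{"claw":[0,0,0,0,0,0,0,0],"delta_pos":[[0,0,-0.2],[0.2,0,-0.8],[1,0,-1.6],[2,0,-2.4],[3,0,-3],[3.6,0,-3.2],[4,0,-3.2],[4,0,-3.2]],"roll":[0,0,0,0,0,0,0,0]}' 20; python3 - <<'E'
from h import *
d=snap("side"); save(d,"pics/d30.png"); crop(d,"pics/d30c.png",200,160,260,210,12); print(toboard(d["o"]["tool_pos"]),d["o"]["tool_pos"],d["o"]["opening"])
s=snap("scene"); save(s,"pics/s30.png"); crop(s,"pics/s30c.png",250,150,320,220,9)
E
```

```text
time: 37.73
tool_pos: [0.5759, 0.0757, 0.0275]
tool_rot: [-3.141, 0.007, -3.052]
contact_force: [-1.0, 1.6, 19.3]
opening: 0.0007
time: 38.4
tool_pos: [0.4717, 0.0665, 0.1046]
tool_rot: [3.142, -0.001, -3.051]
contact_force: [0.0, -0.3, -0.8]
opening: 0.0003
[-77.3  75.1] [0.47166523 0.06650969 0.1045687 ] 0.00030237108720368466
```

View pics/d30c.png

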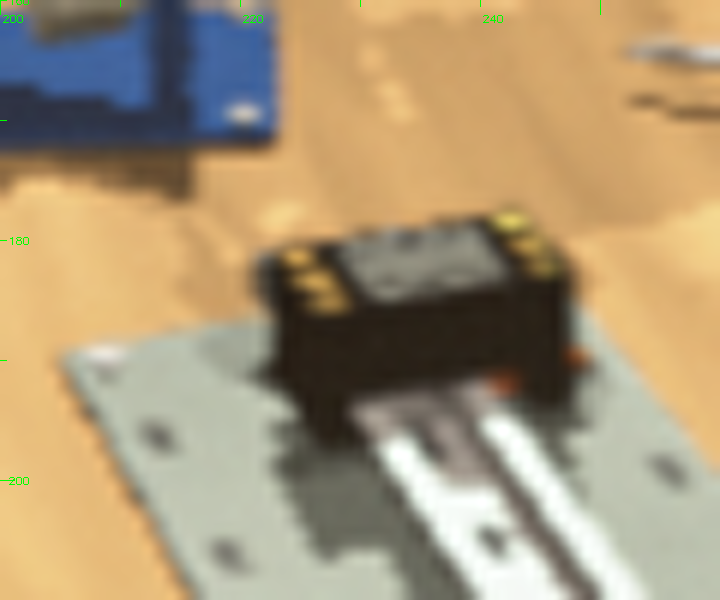

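View pics/s30c.png

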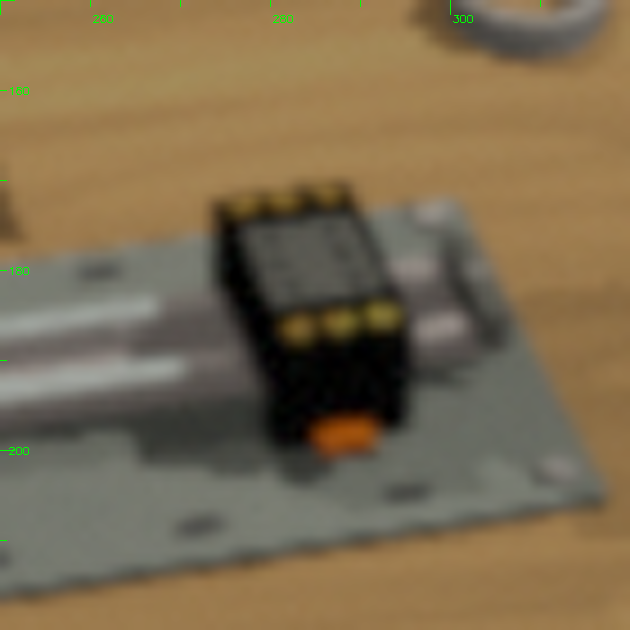

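```bash
python3 - <<'E'
from h import *
w=load("pics/w18.png"); print("spanner ring",at(w,302,250,0.005),"left",at(w,195,262,.005))
d=load("pics/d30.png"); crop(d,"pics/d30b.png",150,230,310,345,4)
E
python3 go.py 0.63 -0.31 0.12 3.69
```

```text
spanner ring [ 0.70333216 -0.28051923  0.005     ] left [ 0.69300584 -0.41912407  0.005     ]
t 38.50 pos [0.4739 0.0665 0.1043] yaw -3.052 units [ -4.87 -15.56  -0.63] roll -4.38 open 0.0004 q6 -1.68 F [ 0.2 -0.9 -0.9]
```

View pics/d30b.png

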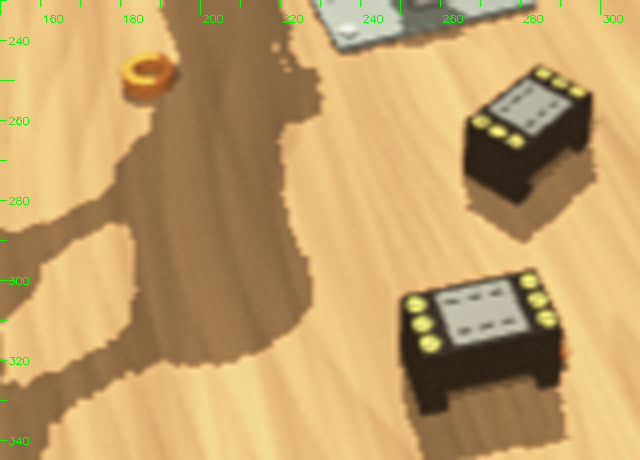

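```bash
python3 go.py 0.5687 -0.2803 0.06 3.69; python3 -m crank '{"claw":[0.8,0.8,0.8,0.8,0.8,0.8,0.8,0.8],"delta_pos":[[-0.1,-0.7,0],[-0.3,-2,0],[-0.6,-3.4,0],[-0.9,-4.9,0],[-1.2,-6.4,0],[-1.5,-7.9,0],[-1.8,-9.4,0],[-2,-10.9,0]],"roll":[-0.5,-1.1,-1.7,-2.3,-2.9,-3.5,-4,-4.38]}' 25; python3 go.py 0.5687 -0.2803 0.06 3.69
```

```text
t 38.50 pos [0.4739 0.0665 0.1043] yaw -3.052 units [ -2.53 -14.16   1.77] roll -4.38 open 0.0004 q6 -1.68 F [ 0.2 -0.9 -0.9]
time: 39.17
tool_pos: [0.5491, -0.2027, 0.1034]
tool_rot: [3.141, 0.0, -2.59]
contact_force: [1.2, -0.1, -0.0]
opening: 0.049
t 39.17 pos [ 0.5491 -0.2027  0.1034] yaw -2.590 units [ 0.96 -3.06  1.74] roll 0.03 open 0.0490 q6 -2.61 F [ 1.2 -0.1 -0. ]
```

```bash
python3 -m crank '{"claw":[0.8,0.8,0.8,0.8,0.8,0.8,0.8,0.8],"delta_pos":[[0.3,-0.9,0],[0.6,-2,0],[0.9,-2.8,0.3],[0.96,-3.06,0.8],[0.96,-3.06,1.3],[0.96,-3.06,1.7],[0.96,-3.06,1.74],[0.96,-3.06,1.74]],"roll":[0,0,0,0,0,0,0,0]}' 25; python3 go.py 0.5687 -0.2803 -0.006 3.69;python3 - <<'E'
from h import *
w=snap("wrist"); save(w,"pics/w31.png"); o=w["o"]
E
```

```text
time: 39.83
tool_pos: [0.567, -0.2771, 0.0594]
tool_rot: [3.139, -0.001, -2.592]
contact_force: [0.5, 0.1, 0.6]
opening: 0.0731
t 39.83 pos [ 0.567  -0.2771  0.0594] yaw -2.592 units [ 0.01 -0.14  2.62] roll 0.01 open 0.0731 q6 -2.70 F [0.5 0.1 0.6]
```

View pics/w31.png

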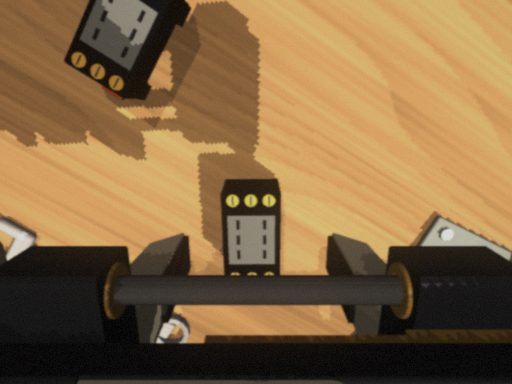

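```bash
python3 - <<'E'
from h import *
w=load("pics/w31.png"); o=w["o"]; 
for u,v in [(222,180),(280,180),(228.5,213),(275.5,213),(276,268),(225.5,268)]:
    p=at(w,u,v,.038); q=(p-o["tool_pos"])[:2]; c,s=np.cos(o["tool_rot"][2]),np.sin(o["tool_rot"][2]); print((u,v),"tool x,y mm",round((q@[c,s])*1e3,1),round((q@[s,-c])*1e3,1))
E
```

```text
(222, 180) tool x,y mm 28.3 -22.9
(280, 180) tool x,y mm 28.3 14.7
(228.5, 213) tool x,y mm 5.7 -19.2
(275.5, 213) tool x,y mm 5.7 12.1
(276, 268) tool x,y mm -35.1 13.1
(225.5, 268) tool x,y mm -35.1 -22.4
```

```bash
python3 -m crank '{"claw":[0.8,0.8,0.8,0.8,0.8,0.8,0.6,0.4],"delta_pos":[[0,-0.1,0.4],[0,-0.14,1],[0,-0.14,1.7],[0,-0.14,2.3],[0,-0.14,2.55],[0,-0.14,2.62],[0,-0.14,2.62],[0,-0.14,2.62]],"roll":[0,0,0,0,0,0,0,0]}' 25;python3 -m crank '{"claw":[0.3,0.3,0.3,0.3,0.3,0.3,0.3,0.3],"delta_pos":[[0,0,0],[0,0,0],[0,0,0],[0,0,0],[0,0,0],[0,0,0],[0,0,0],[0,0,0]],"roll":[0,0,0,0,0,0,0,0]}' 25; python3 go.py .5687 -.2803 -.006 3.69; python3 -c "
from h import *;print(toworld(-.021,.0))"
```

```text
time: 40.55
tool_pos: [0.57, -0.2815, -0.0038]
tool_rot: [-3.14, 0.001, -2.593]
contact_force: [-0.0, -0.5, 0.7]
opening: 0.0645
time: 41.22
tool_pos: [0.5695, -0.2813, -0.0042]
tool_rot: [-3.141, 0.0, -2.593]
contact_force: [-1.9, 0.4, 5.5]
opening: 0.0395
t 41.22 pos [ 0.5695 -0.2813 -0.0042] yaw -2.593 units [0.01 0.05 0.07] roll 0.00 open 0.0395 q6 -2.70 F [-1.9  0.4  5.5]
[ 0.5347 -0.003 ]
```

```bash
python3 -m crank '{"claw":[0.3,0.3,0.3,0.3,0.3,0.3,0.3,0.3],"delta_pos":[[0,0,-0.2],[0,0,-0.7],[0,0,-1.4],[0,0,-2.2],[0,0,-3],[0,0,-3.6],[0,0,-4],[0,0,-4]],"roll":[0,0,0,0,0,0,0,0]}' 30; python3 go.py 0.5347 -0.003 0.09 3.235
```

```text
time: 41.88
tool_pos: [0.5704, -0.2819, 0.0981]
tool_rot: [-3.137, 0.002, -2.593]
contact_force: [-0.1, 0.1, -2.1]
opening: 0.0399
t 41.88 pos [ 0.5704 -0.2819  0.0981] yaw -2.593 units [-4.6  10.26  0.33] roll 4.35 open 0.0399 q6 -2.70 F [-0.1  0.1 -2.1]
```

```bash
python3 -m crank '{"claw":[0.3,0.3,0.3,0.3,0.3,0.3,0.3,0.3],"delta_pos":[[-0.2,0.5,0],[-0.6,1.4,0],[-1.2,2.6,0],[-1.7,3.8,0],[-2.2,5,0],[-2.8,6.2,0],[-3.3,7.4,0],[-3.9,8.6,0]],"roll":[0.4,1,1.6,2.2,2.8,3.4,4,4.35]}' 30;  python3 go.py 0.5347 -0.003 0.06 3.235
```

```text
time: 42.55
tool_pos: [0.5389, -0.0454, 0.0943]
tool_rot: [3.141, -0.002, -3.052]
contact_force: [0.7, 0.1, -1.4]
opening: 0.0401
t 42.55 pos [ 0.5389 -0.0454  0.0943] yaw -3.052 units [0.02 1.7  1.37] roll -0.04 open 0.0401 q6 -1.89 F [ 0.7  0.1 -1.4]
```

```bash
python3 -m crank '{"claw":[0.3,0.3,0.3,0.3,0.3,0.3,0.3,0.3],"delta_pos":[[0,0.5,0],[0.01,1.2,0.2],[0.02,1.6,0.6],[0.02,1.7,1.1],[0.02,1.7,1.7],[0.02,1.7,2.2],[0.02,1.7,2.5],[0.02,1.7,2.55]],"roll":[0,0,0,0,0,0,0,0]}' 30;  python3 go.py 0.5347 -0.003 0.0295 3.235; python3 - <<'E'
from h import *
d=snap("side"); save(d,"pics/d32.png"); crop(d,"pics/d32c.png",200,160,270,230,9); print(toboard(d["o"]["tool_pos"]))
E
```

```text
time: 43.22
tool_pos: [0.5345, -0.0047, 0.0296]
tool_rot: [3.141, -0.004, -3.048]
contact_force: [0.1, -0.3, -1.5]
opening: 0.0401
t 43.22 pos [ 0.5345 -0.0047  0.0296] yaw -3.048 units [-0.01  0.07  0.  ] roll -0.00 open 0.0401 q6 -1.82 F [ 0.1 -0.3 -1.5]
[-21.3  -1.7]
```

View pics/d32c.png

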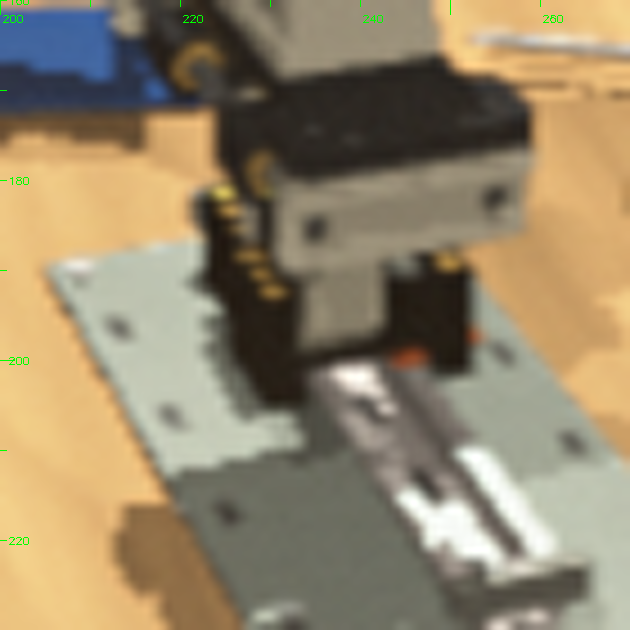

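```bash
python3 -m crank '{"claw":[0.3,0.3,0.3,0.3,0.3,0.3,0.3,0.3],"delta_pos":[[0,0,0.08],[0,0,0.16],[0,0,0.24],[0,0,0.3],[0,0,0.36],[0,0,0.42],[0,0,0.48],[0,0,0.53]],"roll":[0,0,0,0,0,0,0,0]}' 6;python3 -m crank '{"claw":[0.3,0.3,0.3,0.3,0.3,0.3,0.3,0.3],"delta_pos":[[0,0,0.05],[0,0,0.1],[0,0,0.15],[0,0,0.2],[0,0,0.2],[0,0,0.2],[0,0,0.2],[0,0,0.2]],"roll":[0,0,0,0,0,0,0,0]}' 6;  python3 go.py 0.5347 -0.003 0.011 3.235; python3 - <<'E'
from h import *
d=snap("side"); save(d,"pics/d33.png"); crop(d,"pics/d33c.png",200,160,270,230,9); print(toboard(d["o"]["tool_pos"]))
E
```

```text
time: 43.93
tool_pos: [0.5361, -0.0047, 0.0185]
tool_rot: [-3.141, 0.001, -3.048]
contact_force: [-0.1, -0.3, 2.2]
opening: 0.0402
time: 44.6
tool_pos: [0.5358, -0.0046, 0.0131]
tool_rot: [3.142, -0.0, -3.048]
contact_force: [0.3, 0.1, -0.9]
opening: 0.0398
t 44.60 pos [ 0.5358 -0.0046  0.0131] yaw -3.048 units [0.04 0.07 0.08] roll -0.00 open 0.0398 q6 -1.82 F [ 0.3  0.1 -0.9]
[-20.1  -1.7]
```

View pics/d33c.png

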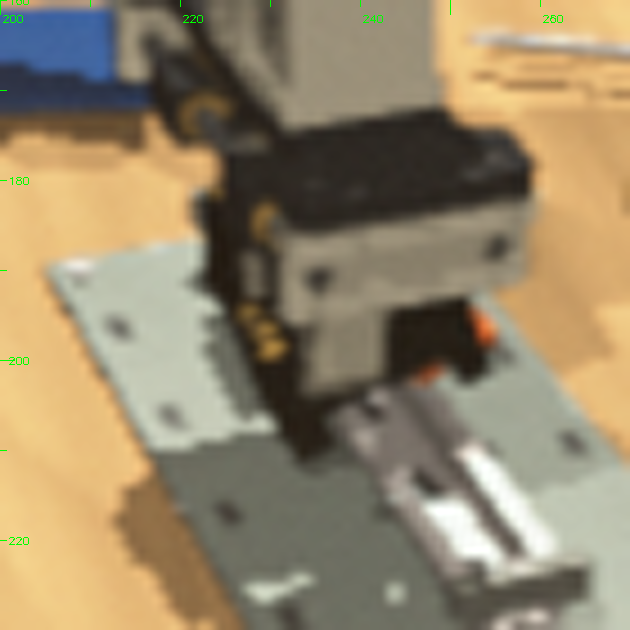

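```bash
python3 -m crank '{"claw":[0.3,0.3,0.3,0.3,0.3,0.3,0.3,0.3],"delta_pos":[[0.04,0,0],[0.04,0,0.02],[0.04,0,0.04],[0.04,0,0.06],[0.04,0,0.08],[0.04,0,0.08],[0.04,0,0.08],[0.04,0,0.08]],"roll":[0,0,0,0,0,0,0,0]}' 6; python3 -m crank '{"claw":[0.3,0.3,0.3,0.3,0.3,0.3,0.3,0.3],"delta_pos":[[0,0,0],[0,0,0],[0,0,0],[0,0,0],[0,0,0],[0,0,0],[0,0,0],[0,0,0]],"roll":[0,0,0,0,0,0,0,0]}' 30; python3 go.py 0.5347 -0.003 0.011 3.235; python3 - <<'E'
from h import *
d=snap("side"); save(d,"pics/d34.png"); crop(d,"pics/d34c.png",200,160,270,230,9); print(toboard(d["o"]["tool_pos"]))
E
```

```text
time: 45.32
tool_pos: [0.5349, -0.0047, 0.0113]
tool_rot: [-3.142, 0.0, -3.048]
contact_force: [0.2, -0.8, 0.4]
opening: 0.0401
time: 45.98
tool_pos: [0.5349, -0.0047, 0.0113]
tool_rot: [-3.142, 0.0, -3.048]
contact_force: [-0.1, -0.1, 0.2]
opening: 0.04
t 45.98 pos [ 0.5349 -0.0047  0.0113] yaw -3.048 units [0.   0.07 0.01] roll -0.00 open 0.0400 q6 -1.82 F [-0.1 -0.1  0.2]
[-20.9  -1.8]
```

View pics/d34c.png

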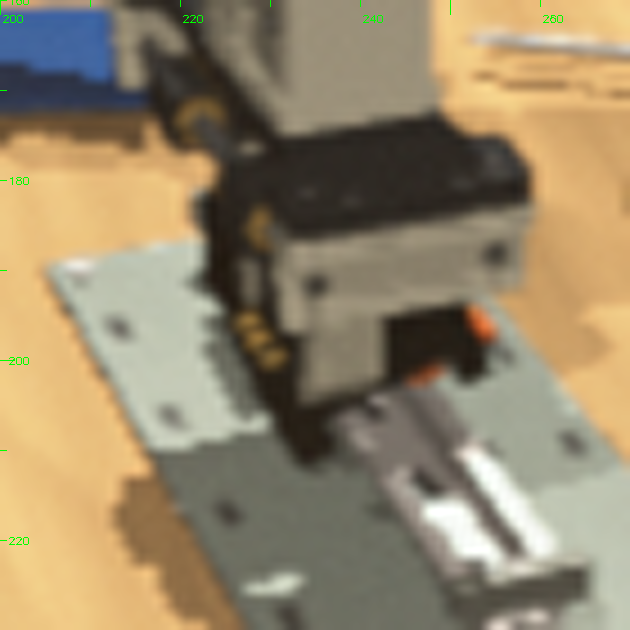

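```bash
python3 -m crank '{"claw":[0.3,0.3,0.3,0.3,0.3,0.3,0.3,0.3],"delta_pos":[[0,0,-0.03],[0,0,-0.07],[0,0,-0.1],[-0.06,0,-0.1],[-0.12,0,-0.1],[-0.18,0,-0.1],[-0.22,0,-0.1],[-0.22,0,-0.1]],"roll":[0,0,0,0,0,0,0,0]}' 30; python3 -m crank '{"claw":[0.42,0.5,0.6,0.6,0.6,0.6,0.6,0.6],"delta_pos":[[0,0,0],[0,0,0],[0,0,0],[0,0,0],[0,0,-0.5],[0,0,-1.2],[0,0,-2],[0,0,-2.6]],"roll":[0,0,0,0,0,0,0,0]}' 6; python3 - <<'E'
from h import *
d=snap("side"); save(d,"pics/d35.png"); crop(d,"pics/d35c.png",200,140,270,220,8); print(toboard(d["o"]["tool_pos"]))
E
```

```text
time: 46.7
tool_pos: [0.5406, -0.0042, 0.0137]
tool_rot: [-3.142, 0.0, -3.048]
contact_force: [0.4, 0.5, -1.9]
opening: 0.0397
time: 47.37
tool_pos: [0.5407, -0.0043, 0.0802]
tool_rot: [-3.141, 0.001, -3.048]
contact_force: [0.4, -0.5, 0.5]
opening: 0.0552
[-15.1  -1.9]
```

View pics/d35c.png

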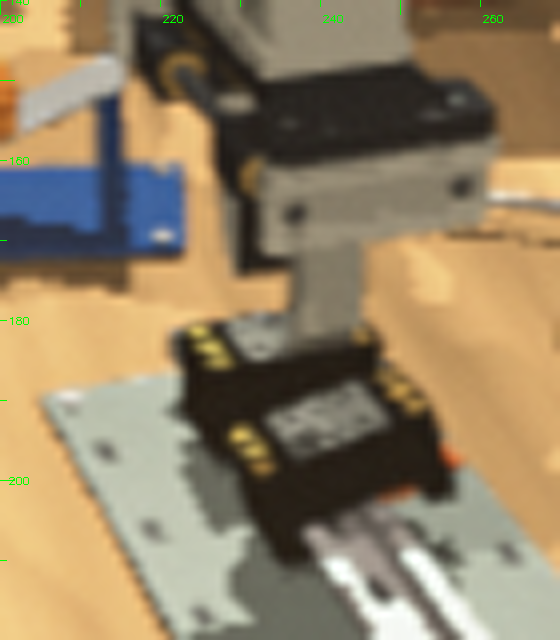

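```bash
python3 -m crank '{"claw":[0,0,0,0,0,0,0,0],"delta_pos":[[-0.2,0,0],[-0.5,0,0],[-0.8,0,0],[-1.1,0,0],[-1.15,0,0.2],[-1.15,0,0.6],[-1.15,0,0.9],[-1.15,0,1.05]],"roll":[0,0,0,0,0,0,0,0]}' 20; python3 -m crank '{"claw":[0,0,0,0,0,0,0,0],"delta_pos":[[-0.05,0,0.15],[-0.1,0,0.3],[-0.15,0,0.4],[-0.2,0,0.48],[-0.27,0,0.56],[-0.34,0,0.64],[-0.4,0,0.72],[-0.46,0,0.8]],"roll":[0,0,0,0,0,0,0,0]}' 20; python3 go.py .58 0 .0275 3.235;  python3 -c "
from h import *
from cell import robot
print(toboard(robot.observe()['tool_pos']))"
```

```text
time: 48.08
tool_pos: [0.5675, -0.0013, 0.0502]
tool_rot: [3.141, -0.004, -3.048]
contact_force: [0.5, -0.1, 0.3]
opening: 0.0064
time: 48.75
tool_pos: [0.5823, -0.0006, 0.0335]
tool_rot: [-3.141, 0.004, -3.048]
contact_force: [3.0, 0.9, 2.1]
opening: 0.0007
t 48.75 pos [ 0.5823 -0.0006  0.0335] yaw -3.048 units [0.09 0.03 0.24] roll -0.00 open 0.0007 q6 -1.80 F [3.  0.9 2.1]
[26.7 -2.1]
```

```bash
python3 -m crank '{"claw":[0,0,0,0,0,0,0,0],"delta_pos":[[0,0,0.05],[0,0,0.1],[0,0,0.15],[0,0,0.2],[0,0,0.24],[0,0,0.28],[0,0,0.31],[0,0,0.31]],"roll":[0,0,0,0,0,0,0,0]}' 20; python3 go.py .58 0 .0275 3.235
```

```text
time: 49.42
tool_pos: [0.5828, -0.0003, 0.0276]
tool_rot: [-3.141, 0.006, -3.048]
contact_force: [0.2, 2.1, 17.3]
opening: 0.0006
t 49.42 pos [ 5.828e-01 -3.000e-04  2.760e-02] yaw -3.048 units [0.11 0.02 0.  ] roll -0.00 open 0.0006 q6 -1.80 F [ 0.2  2.1 17.3]
```

Now rise, back off and check; then go for base B.

```bash
python3 -m crank '{"claw":[0,0,0,0,0,0,0,0],"delta_pos":[[0,0,-0.2],[0.2,0,-0.8],[0.8,-0.3,-1.6],[1.6,-1,-2.4],[2.4,-2,-3],[3,-3.2,-3.2],[3.4,-4.5,-3.2],[3.8,-5.8,-3.2]],"roll":[0,0,0,0,0,0,0,0]}' 20; python3 - <<'E'
from h import *
d=snap("side"); save(d,"pics/d36.png"); crop(d,"pics/d36c.png",200,160,270,230,9); crop(d,"pics/d36b.png",150,230,310,345,4)
s=snap("scene"); save(s,"pics/s36.png"); crop(s,"pics/s36c.png",220,150,320,230,7)
E
python3 go.py 0.4925 -0.405 0.06 3.125
```

```text
time: 50.08
tool_pos: [0.4984, -0.1547, 0.1053]
tool_rot: [-3.141, 0.0, -3.048]
contact_force: [1.5, 0.0, 0.7]
opening: 0.0005
t 50.18 pos [ 0.4982 -0.1578  0.1047] yaw -3.053 units [ 1.1  -9.83  1.79] roll 1.00 open 0.0005 q6 -2.11 F [-0.2  0.5  0.8]
```

View pics/d36c.png

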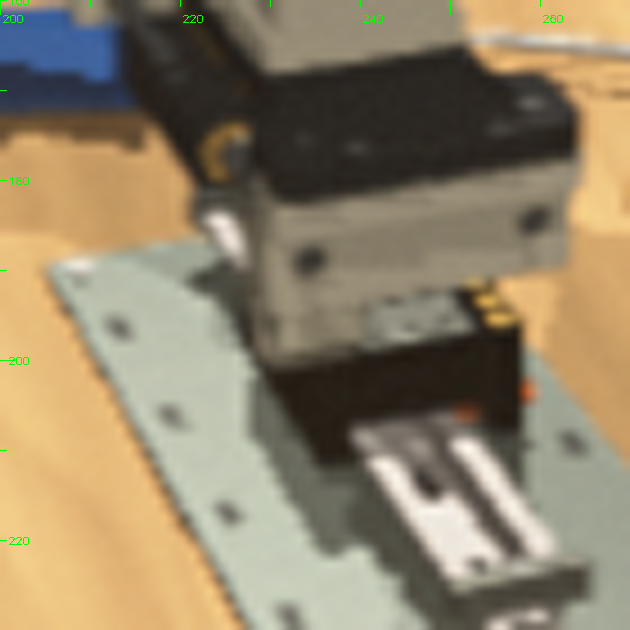

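View pics/d36b.png

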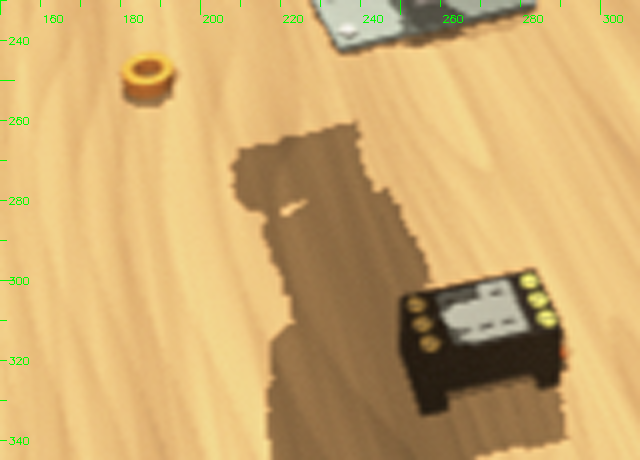

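View pics/s36c.png

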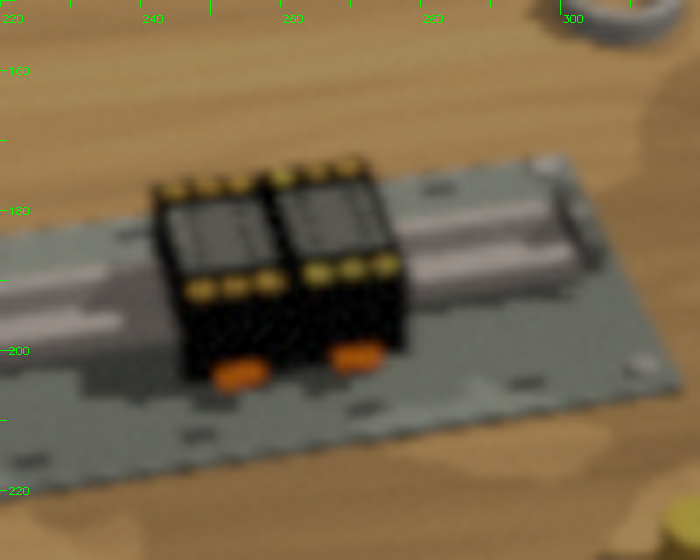

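```bash
python3 -m crank '{"claw":[0.8,0.8,0.8,0.8,0.8,0.8,0.8,0.8],"delta_pos":[[0.1,-1,0],[0.3,-2.4,0],[0.5,-3.8,0],[0.7,-5.2,0],[0.8,-6.6,0],[1,-8,0],[1.1,-9.2,0],[1.1,-9.83,0.3]],"roll":[0.2,0.4,0.6,0.8,1,1,1,1]}' 25; python3 -m crank '{"claw":[0.8,0.8,0.8,0.8,0.8,0.8,0.8,0.8],"delta_pos":[[0,0,0.4],[0,0,0.9],[0,0,1.3],[0,0,1.5],[0,0,1.5],[0,0,1.5],[0,0,1.5],[0,0,1.5]],"roll":[0,0,0,0,0,0,0,0]}' 25; python3 go.py 0.4928 -0.4053 -0.005 3.125; python3 - <<'E'
from h import *
w=snap("wrist"); save(w,"pics/w37.png"); o=w["o"]
E
```

```text
time: 50.85
tool_pos: [0.4948, -0.4044, 0.0979]
tool_rot: [-3.139, 0.001, 3.128]
contact_force: [0.2, 0.3, -0.1]
opening: 0.0493
time: 51.52
tool_pos: [0.4953, -0.401, 0.0606]
tool_rot: [-3.141, 0.001, 3.13]
contact_force: [0.9, -0.1, 0.2]
opening: 0.0736
t 51.52 pos [ 0.4953 -0.401   0.0606] yaw 3.130 units [ 0.1  -0.17  2.63] roll 0.05 open 0.0736 q6 -2.36 F [ 0.9 -0.1  0.2]
```

View pics/w37.png

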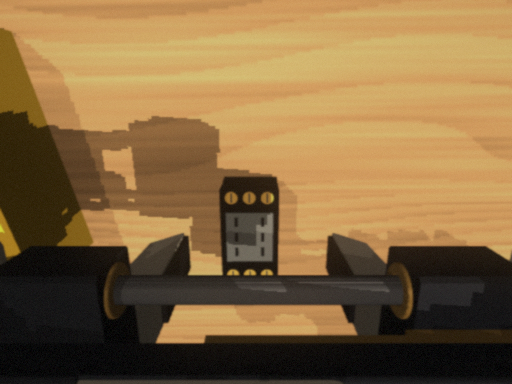

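```bash
python3 - <<'E'
from h import *
w=load("pics/w37.png"); o=w["o"]
for z in (0,.05): print([at(w,u,v,z).round(3).tolist() for u,v in [(10,30),(75,180),(92,243)]])
s=load("pics/scene1.png")
for z in (0,.05): print([at(s,u,v,z).round(3).tolist() for u,v in [(41,205),(36,153)]])
E
```

```text
[[0.37, -0.568, 0.0], [0.474, -0.541, 0.0], [0.527, -0.537, 0.0]]
[[0.38, -0.533, 0.05], [0.463, -0.512, 0.05], [0.505, -0.508, 0.05]]
[[0.513, -0.539, 0.0], [0.272, -0.605, 0.0]]
[[0.574, -0.511, 0.05], [0.35, -0.573, 0.05]]
```

```bash
python3 - <<'E'
from h import *
s=snap("scene"); save(s,"pics/s38.png"); crop(s,"pics/s38c.png",0,110,130,230,6)
E
```

```text
(no output)
```

View pics/s38c.png

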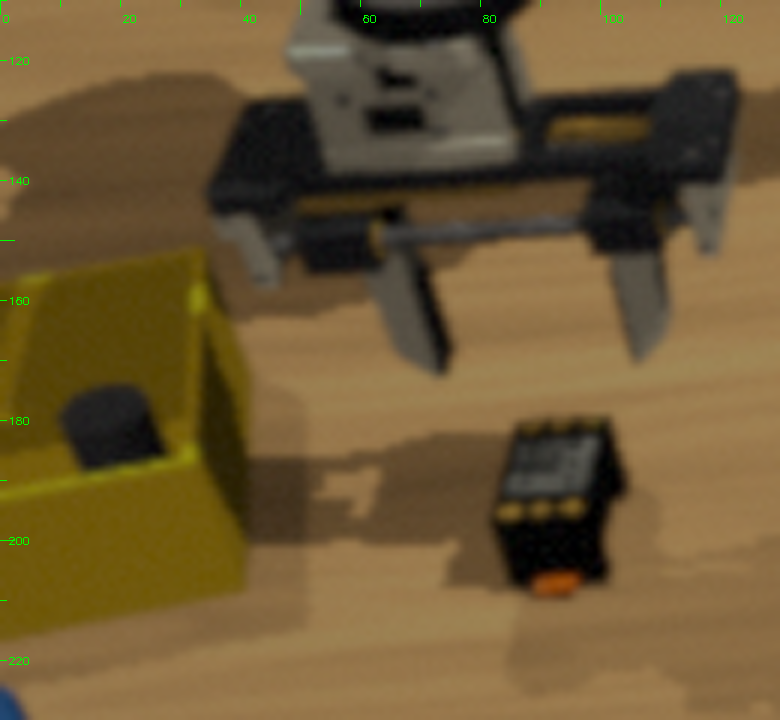

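```bash
python3 -m crank '{"claw":[0.8,0.8,0.8,0.8,0.8,0.8,0.6,0.4],"delta_pos":[[0.05,-0.1,0.4],[0.1,-0.17,1],[0.1,-0.17,1.7],[0.1,-0.17,2.3],[0.1,-0.17,2.55],[0.1,-0.17,2.63],[0.1,-0.17,2.63],[0.1,-0.17,2.63]],"roll":[0.05,0.05,0.05,0.05,0.05,0.05,0.05,0.05]}' 25;python3 -m crank '{"claw":[0.3,0.3,0.3,0.3,0.3,0.3,0.3,0.3],"delta_pos":[[0,0,0],[0,0,0],[0,0,0],[0,0,0],[0,0,0],[0,0,0],[0,0,0],[0,0,0]],"roll":[0,0,0,0,0,0,0,0]}' 25; python3 go.py .4928 -.4053 -.005 3.125; python3 -c "
from h import *;print(toworld(-.021,-.07))"
```

```text
time: 52.28
tool_pos: [0.4926, -0.4056, -0.0053]
tool_rot: [-3.141, 0.001, 3.125]
contact_force: [-0.2, -0.2, 0.3]
opening: 0.0647
time: 52.95
tool_pos: [0.4925, -0.4055, -0.0054]
tool_rot: [-3.141, 0.001, 3.125]
contact_force: [-0.4, -1.0, 5.3]
opening: 0.0401
t 52.95 pos [ 0.4925 -0.4055 -0.0054] yaw 3.125 units [-0.01  0.01 -0.02] roll -0.00 open 0.0401 q6 -2.36 F [-0.4 -1.   5.3]
[ 0.5412 -0.0727]
```

```bash
python3 -m crank '{"claw":[0.3,0.3,0.3,0.3,0.3,0.3,0.3,0.3],"delta_pos":[[0,0,-0.2],[0,0,-0.7],[0,0,-1.4],[0,0,-2.2],[0,0,-3],[0,0,-3.6],[0,0,-4],[0,0,-4]],"roll":[0,0,0,0,0,0,0,0]}' 30; python3 go.py 0.5412 -0.0727 0.09 3.235
```

```text
time: 53.62
tool_pos: [0.4932, -0.406, 0.0969]
tool_rot: [-3.139, 0.003, 3.125]
contact_force: [-0.0, 0.2, -2.1]
opening: 0.0398
t 53.62 pos [ 0.4932 -0.406   0.0969] yaw 3.125 units [-1.7  13.36  0.27] roll -1.05 open 0.0398 q6 -2.36 F [-0.   0.2 -2.1]
```

```bash
python3 -m crank '{"claw":[0.3,0.3,0.3,0.3,0.3,0.3,0.3,0.3],"delta_pos":[[-0.05,0.5,0],[-0.2,1.6,0],[-0.3,2.8,0],[-0.5,4.1,0],[-0.7,5.4,0],[-0.9,6.7,0],[-1,8,0],[-1.2,9.3,0]],"roll":[-0.1,-0.3,-0.5,-0.7,-0.9,-1.05,-1.05,-1.05]}' 30;  python3 go.py 0.5412 -0.0727 0.06 3.235; python3 - <<'E'
from h import *
w=snap("wrist"); save(w,"pics/w38.png")
E
```

```text
time: 54.28
tool_pos: [0.5246, -0.1702, 0.0925]
tool_rot: [3.14, -0.003, -3.048]
contact_force: [0.5, -0.5, -1.7]
opening: 0.0399
t 54.28 pos [ 0.5246 -0.1702  0.0925] yaw -3.048 units [-1.03  3.82  1.3 ] roll 0.00 open 0.0399 q6 -2.12 F [ 0.5 -0.5 -1.7]
```

View pics/w38.png

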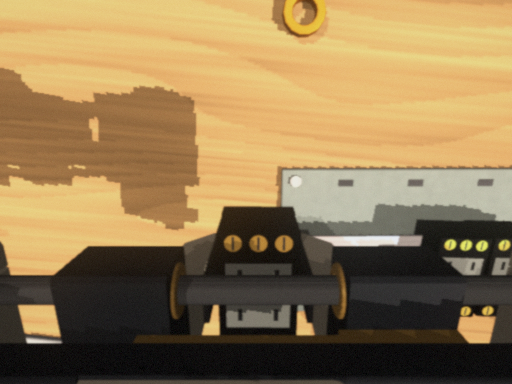

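```bash
python3 - <<'E'
from h import *
w=load("pics/w38.png")
for u in (418,490): print(toboard(at(w,u,235,.053)))
print(toboard(at(w,420,268,.053)), toboard(at(w,282,168,.006)))
E
```

```text
[-29.1 -46.1]
[-29.1   7.5]
[ -1.9 -40.8] [ -70.6 -144.4]
```

```bash
python3 - <<'E'
from h import *
w=load("pics/w38.png")
for u,v in [(450,245),(466,245),(482,245),(503,245),(465,311),(487,311)]: print(toboard(at(w,u,v,.053)))
s=snap("scene"); save(s,"pics/s39.png"); crop(s,"pics/s39c.png",190,150,320,230,6)
d=snap("side"); save(d,"pics/d39.png"); crop(d,"pics/d39c.png",195,150,285,250,7)
E
```

```text
[-21.  -20.9]
[-21.   -8.9]
[-21.    3.1]
[-21.   18.9]
[36.3  0.7]
[36.4 18.3]
```

View pics/s39c.png

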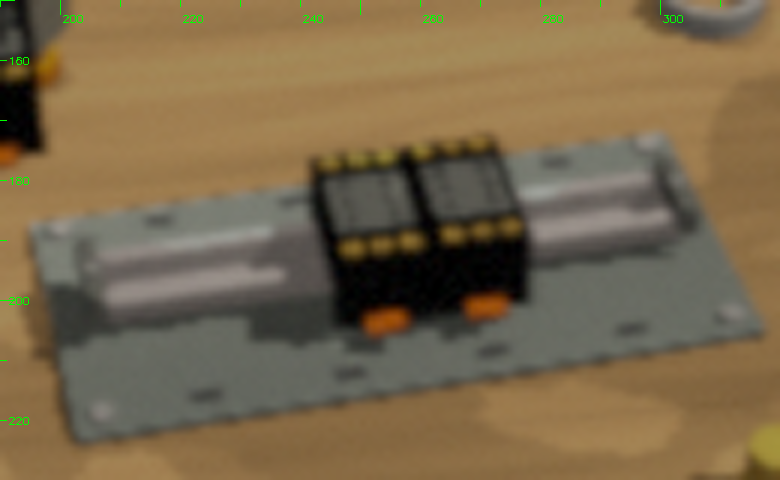

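View pics/d39c.png

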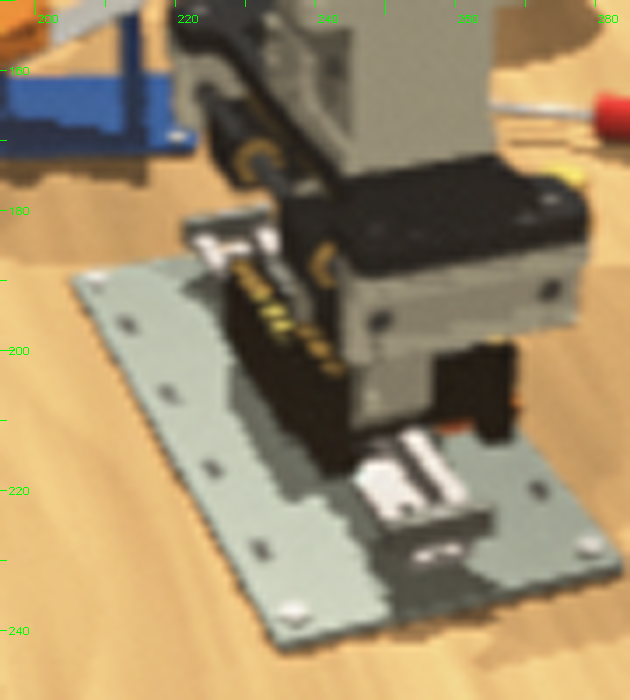

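```bash
python3 -c "
from h import *;print(toworld(-.021,-.078))"; python3 go.py 0.542 -0.0806 0.03 3.235
```

```text
[ 0.542  -0.0806]
t 54.43 pos [ 0.5253 -0.1697  0.0928] yaw -3.044 units [-1.01  3.48  2.51] roll 0.04 open 0.0399 q6 -2.12 F [ 0.8 -0.4 -1.3]
```

```bash
python3 -m crank '{"claw":[0.3,0.3,0.3,0.3,0.3,0.3,0.3,0.3],"delta_pos":[[-0.2,0.7,0],[-0.5,1.7,0],[-0.8,2.7,0.1],[-1,3.4,0.5],[-1.01,3.48,1.1],[-1.01,3.48,1.8],[-1.01,3.48,2.3],[-1.01,3.48,2.5]],"roll":[0.04,0.04,0.04,0.04,0.04,0.04,0.04,0.04]}' 30;  python3 -m crank '{"claw":[0.3,0.3,0.3,0.3,0.3,0.3,0.3,0.3],"delta_pos":[[0,0,0],[0,0,0],[0,0,0],[0,0,0],[0,0,0],[0,0,0],[0,0,0],[0,0,0]],"roll":[0,0,0,0,0,0,0,0]}' 30; python3 go.py 0.542 -0.0806 0.0096 3.235
```

```text
time: 55.1
tool_pos: [0.5413, -0.0842, 0.0288]
tool_rot: [3.14, -0.004, -3.053]
contact_force: [-0.5, 0.8, -1.7]
opening: 0.0399
time: 55.77
tool_pos: [0.5433, -0.0842, 0.0317]
tool_rot: [-3.141, 0.0, -3.053]
contact_force: [0.5, 0.9, -1.5]
opening: 0.0395
t 55.77 pos [ 0.5433 -0.0842  0.0317] yaw -3.053 units [0.04 0.15 0.88] roll -0.04 open 0.0395 q6 -1.95 F [ 0.5  0.9 -1.5]
```

```bash
python3 -m crank '{"claw":[0.3,0.3,0.3,0.3,0.3,0.3,0.3,0.3],"delta_pos":[[0.04,0.06,0.1],[0.04,0.12,0.2],[0.04,0.15,0.28],[0.04,0.15,0.36],[0.04,0.15,0.44],[0.04,0.15,0.52],[0.04,0.15,0.58],[0.04,0.15,0.64]],"roll":[0,0,0,0,0,0,0,0]}' 6;python3 -m crank '{"claw":[0.3,0.3,0.3,0.3,0.3,0.3,0.3,0.3],"delta_pos":[[0,0,0.06],[0,0,0.12],[0,0,0.18],[0,0,0.24],[0,0,0.24],[0,0,0.24],[0,0,0.24],[0,0,0.24]],"roll":[0,0,0,0,0,0,0,0]}' 6;  python3 go.py 0.542 -0.0806 0.0096 3.235; python3 - <<'E'
from h import *
d=snap("side"); save(d,"pics/d40.png"); crop(d,"pics/d40c.png",205,170,285,240,8); print(toboard(d["o"]["tool_pos"]))
E
```

```text
time: 56.43
tool_pos: [0.5421, -0.0807, 0.0156]
tool_rot: [-3.141, 0.001, -3.053]
contact_force: [-1.0, 0.4, 1.4]
opening: 0.0399
time: 57.1
tool_pos: [0.5417, -0.0805, 0.0093]
tool_rot: [3.141, -0.0, -3.053]
contact_force: [0.3, -0.1, -0.5]
opening: 0.0402
t 57.10 pos [ 0.5417 -0.0805  0.0093] yaw -3.053 units [-0.01 -0.01 -0.01] roll -0.04 open 0.0402 q6 -1.95 F [ 0.3 -0.1 -0.5]
[-21.3 -77.8]
```

View pics/d40c.png

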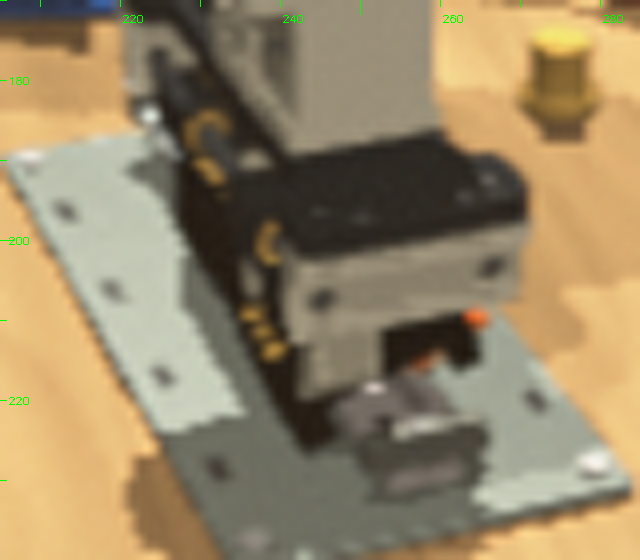

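Same tilt as before. Firm grip, raise 2.5 mm, hook by +5.6 mm, release (small opening).

```bash
python3 -m crank '{"claw":[0.3,0.3,0.3,0.3,0.3,0.3,0.3,0.3],"delta_pos":[[0,0,0],[0,0,-0.03],[0,0,-0.07],[0,0,-0.1],[-0.06,0,-0.1],[-0.12,0,-0.1],[-0.18,0,-0.1],[-0.23,0,-0.1]],"roll":[0,0,0,0,0,0,0,0]}' 30; python3 -m crank '{"claw":[0.3,0.3,0.43,0.48,0.5,0.5,0.5,0.5],"delta_pos":[[0,0,0],[0,0,0],[0,0,0],[0,0,0],[0,0,0],[0,0,-0.3],[0,0,-1],[0,0,-2]],"roll":[0,0,0,0,0,0,0,0]}' 10; python3 - <<'E'
from h import *
d=snap("side"); save(d,"pics/d41.png"); crop(d,"pics/d41c.png",205,150,285,240,7); print(toboard(d["o"]["tool_pos"]),d["o"]["tool_pos"])
E
```

```text
time: 57.82
tool_pos: [0.5469, -0.08, 0.0118]
tool_rot: [3.141, -0.002, -3.052]
contact_force: [-3.9, -1.6, 0.9]
opening: 0.0397
time: 58.48
tool_pos: [0.5467, -0.0797, 0.0616]
tool_rot: [3.14, -0.003, -3.053]
contact_force: [0.3, -0.5, -0.2]
opening: 0.0458
[-16.2 -77.5] [ 0.54673146 -0.07972046  0.06157792]
```

View pics/d41c.png

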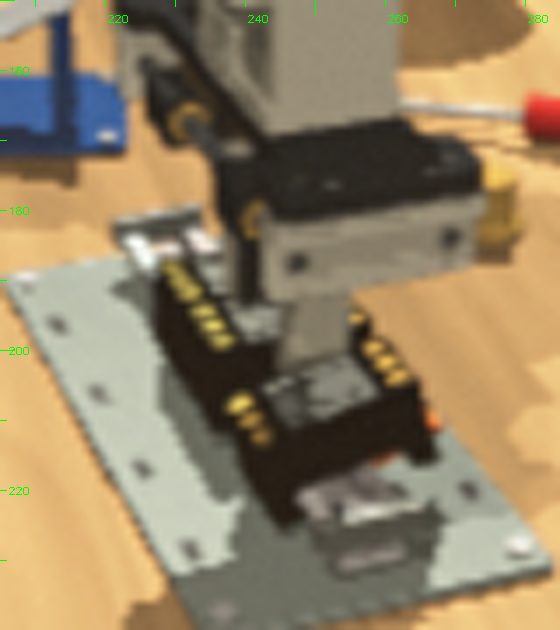

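```bash
python3 -m crank '{"claw":[0,0,0,0,0,0,0,0],"delta_pos":[[-0.1,0,-0.3],[-0.4,0,-0.4],[-0.7,0,-0.3],[-1,0,0],[-1.15,0,0.2],[-1.2,0,0.35],[-1.2,0,0.45],[-1.2,0,0.45]],"roll":[0,0,0,0,0,0,0,0]}' 20; python3 -c "
from h import *
from cell import robot
o=robot.observe();print(toboard(o['tool_pos']),o['tool_pos'])"
```

```text
time: 59.2
tool_pos: [0.5766, -0.0771, 0.0492]
tool_rot: [3.141, -0.003, -3.052]
contact_force: [-0.4, 0.1, 0.2]
opening: 0.001
[ 13.8 -77.7] [ 0.57656071 -0.07709945  0.04916417]
```

```bash
python3 -m crank '{"claw":[0,0,0,0,0,0,0,0],"delta_pos":[[-0.03,0,0.15],[-0.06,0,0.28],[-0.1,0,0.38],[-0.16,0,0.46],[-0.22,0,0.54],[-0.28,0,0.62],[-0.34,0,0.7],[-0.4,0,0.77]],"roll":[0,0,0,0,0,0,0,0]}' 20; python3 -m crank '{"claw":[0,0,0,0,0,0,0,0],"delta_pos":[[0,0,0.05],[0,0,0.1],[0,0,0.15],[0,0,0.2],[0,0,0.24],[0,0,0.24],[0,0,0.24],[0,0,0.24]],"roll":[0,0,0,0,0,0,0,0]}' 20; python3 -c "
from h import *
from cell import robot
o=robot.observe();print(toboard(o['tool_pos']),o['tool_pos'])"
```

```text
time: 59.87
tool_pos: [0.5886, -0.0766, 0.0321]
tool_rot: [-3.141, 0.003, -3.053]
contact_force: [0.1, 0.6, -0.3]
opening: 0.0002
time: 60.53
tool_pos: [0.5892, -0.0764, 0.0278]
tool_rot: [-3.141, 0.005, -3.053]
contact_force: [1.3, 3.6, 14.0]
opening: 0.0006
[ 26.4 -78.2] [ 0.58922445 -0.07635031  0.02777147]
```

```bash
python3 -m crank '{"claw":[0,0,0,0,0,0,0,0],"delta_pos":[[0,0,0.03],[0,0,0.05],[0,0,0.05],[0,0,0.05],[0,0,-0.2],[0,0,-0.8],[0,0,-1.6],[0,0,-2.4]],"roll":[0,0,0,0,0,0,0,0]}' 20; python3 go.py 0.64 0.0 0.1 3.235
```

```text
time: 61.2
tool_pos: [0.5864, -0.0763, 0.0853]
tool_rot: [3.141, -0.003, -3.053]
contact_force: [0.0, 0.1, 0.2]
opening: 0.0005
t 61.20 pos [ 0.5864 -0.0763  0.0853] yaw -3.053 units [-2.41  2.85 -0.59] roll -0.04 open 0.0005 q6 -1.92 F [0.  0.1 0.2]
```

```bash
python3 -m crank '{"claw":[0,0,0,0,0,0,0,0],"delta_pos":[[-0.3,0.3,-0.2],[-0.9,1,-0.5],[-1.6,1.8,-0.6],[-2.2,2.5,-0.6],[-2.41,2.85,-0.6],[-2.41,2.85,-0.6],[-2.41,2.85,-0.6],[-2.41,2.85,-0.6]],"roll":[0,0,0,0,0,0,0,0]}' 20; python3 - <<'E'
from h import *
w=snap("wrist"); save(w,"pics/w42.png"); d=snap("side"); save(d,"pics/d42.png"); crop(d,"pics/d42c.png",195,150,285,250,7)
s=snap("scene"); save(s,"pics/s42.png"); crop(s,"pics/s42c.png",190,150,320,230,6)
E
```

```text
time: 61.87
tool_pos: [0.6403, -0.0009, 0.0998]
tool_rot: [-3.141, -0.002, -3.053]
contact_force: [0.6, -0.0, -0.6]
opening: 0.0007
```

View pics/w42.png

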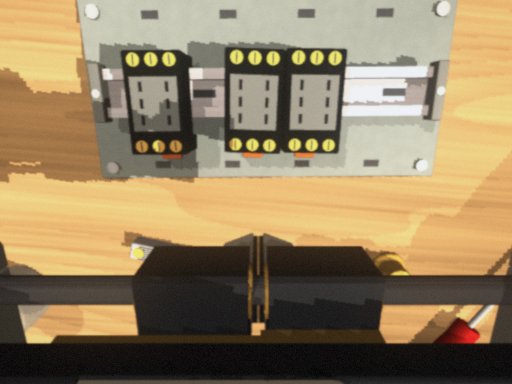

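View pics/d42c.png

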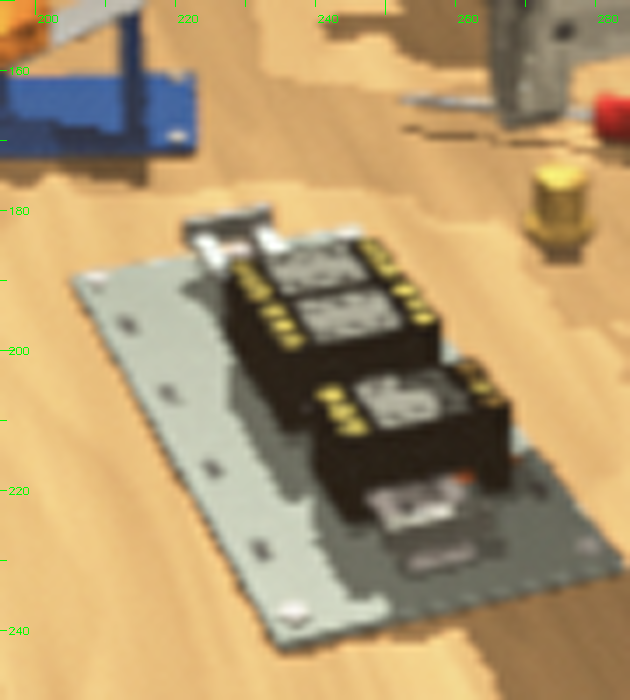

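View pics/s42c.png

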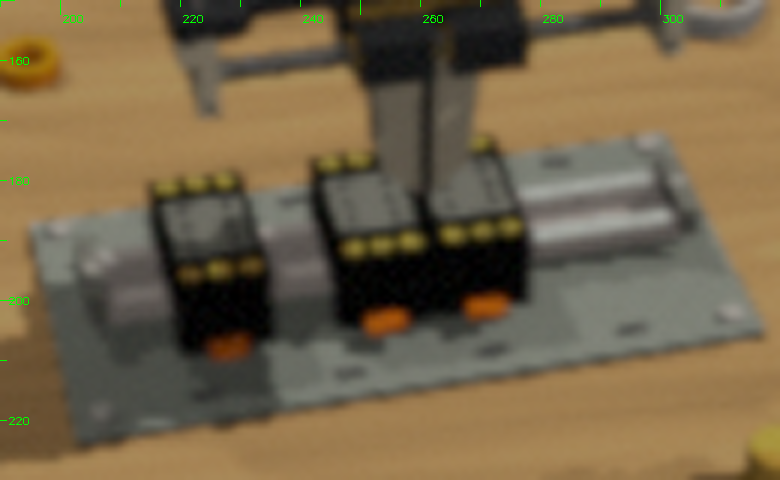

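```bash
python3 - <<'E'
from h import *
w=load("pics/w42.png"); crop(w,"pics/w42c.png",85,35,285,170,4); crop(w,"pics/w42e.png",215,35,360,170,5)
E
```

```text
(no output)
```

View pics/w42c.png

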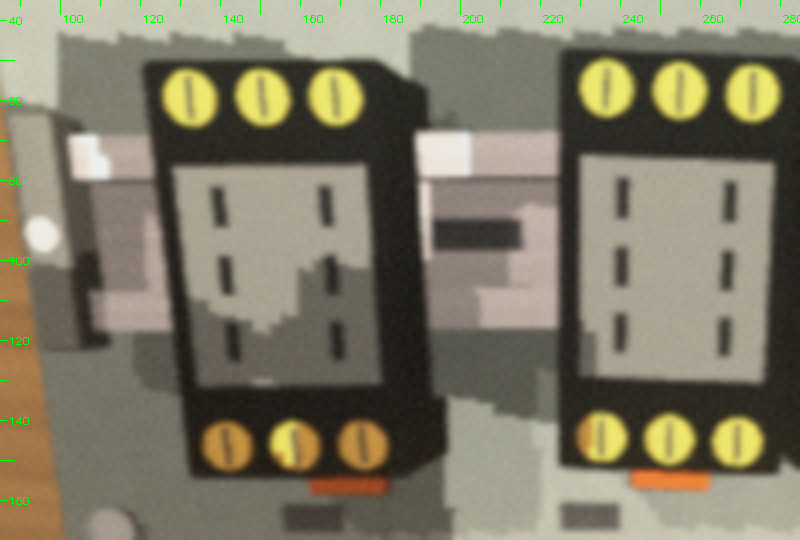

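View pics/w42e.png

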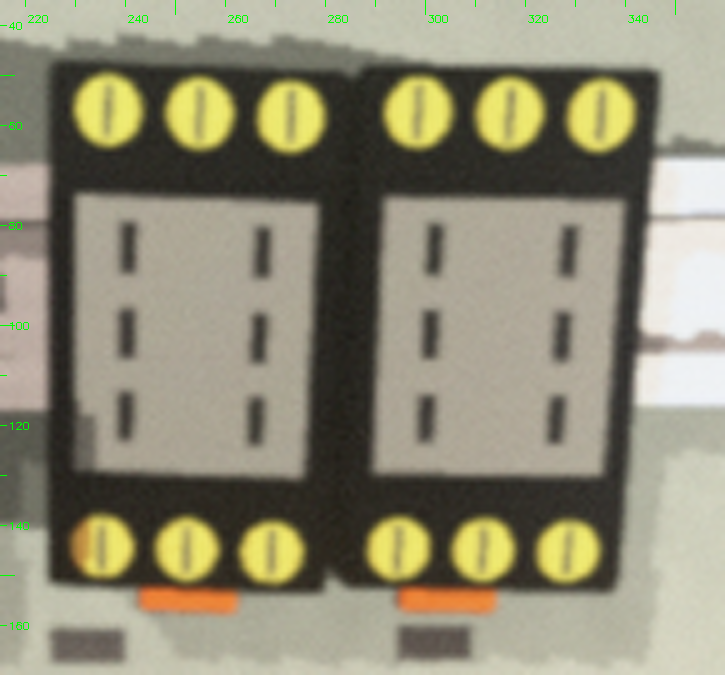

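```bash
python3 - <<'E'
from h import *
w=load("pics/w42.png")
def lab(L,s,u0,v0,n,z=.053):
    P=np.array([at(w,u0+a/s,v0+b/s,z)[:2] for a,b in L]); c=P.mean(0); d=(P[2]+P[3]-P[0]-P[1])/2; e=(P[1]+P[2]-P[0]-P[3])/2
    print(n,"board c",toboard(c),"len",np.linalg.norm(d).round(4),"wid",np.linalg.norm(e).round(4),"yaw err",(np.arctan2(d[1],d[0])-BY).round(3),(np.arctan2(e[1],e[0])-np.pi/2-BY).round(3))
lab([(173,168),(367,163),(383,384),(196,387)],4,85,35,"B")
lab([(75,194),(319,203),(305,480),(75,470)],5,215,35,"C")
lab([(383,197),(627,199),(605,476),(372,475)],5,215,35,"A")
# rail edges near right side z=.027: rail v
for u,v in [(100,69),(100,118),(210,67.5),(210,117),(350,66.5),(350,116)]: print(toboard(at(w,u,v,.027)))
E
```

```text
B board c [  8.6 -77. ] len 0.036 wid 0.0325 yaw err -0.002 0.015
C board c [ 7.9 -9.7] len 0.0361 wid 0.0323 yaw err -0.035 -0.043
A board c [ 8.1 31.6] len 0.0363 wid 0.0325 yaw err -0.018 -0.011
[ -16.8 -123.1]
[  18.3 -128.1]
[-17.4 -42. ]
[ 18.  -43.6]
[-17.6  61.1]
[17.7 63.8]
```

```bash
python3 -c "
from h import *;print(toworld(.0075,.013))"; python3 go.py 0.5619 0.0126 0.07 3.235
```

```text
[0.5619 0.0126]
t 62.02 pos [ 0.6406 -0.0012  0.1004] yaw -3.054 units [3.09 0.83 1.22] roll -0.05 open 0.0007 q6 -1.78 F [-0.9 -0.1 -0.5]
```

```bash
python3 -m crank '{"claw":[1,1,1,1,1,1,1,1],"delta_pos":[[0.4,0.1,0],[1.2,0.3,0],[2.1,0.6,0],[2.8,0.8,0],[3.09,0.83,0],[3.09,0.83,0],[3.09,0.83,0],[3.09,0.83,0]],"roll":[-0.05,-0.05,-0.05,-0.05,-0.05,-0.05,-0.05,-0.05]}' 10;python3 -m crank '{"claw":[1,1,1,1,1,1,1,1],"delta_pos":[[0,0,0.3],[0,0,0.7],[0,0,1.1],[0,0,1.3],[0,0,1.3],[0,0,1.3],[0,0,1.3],[0,0,1.3]],"roll":[0,0,0,0,0,0,0,0]}' 10; python3 go.py 0.5619 0.0126 0.0115 3.235;  python3 - <<'E'
from h import *
w=snap("wrist"); save(w,"pics/w43.png"); print(toboard(w["o"]["tool_pos"]))
d=snap("side"); save(d,"pics/d43.png"); crop(d,"pics/d43c.png",195,150,285,250,7)
s=snap("scene"); save(s,"pics/s43.png"); crop(s,"pics/s43c.png",190,130,320,230,6)
E
```

```text
time: 62.68
tool_pos: [0.5636, 0.0131, 0.1008]
tool_rot: [-3.141, 0.002, -3.048]
contact_force: [0.0, 0.1, 0.3]
opening: 0.0493
time: 63.35
tool_pos: [0.5627, 0.0136, 0.0684]
tool_rot: [-3.141, 0.001, -3.047]
contact_force: [-0.2, 0.7, -0.2]
opening: 0.0919
t 63.35 pos [0.5627 0.0136 0.0684] yaw -3.047 units [ 0.04 -0.04  2.27] roll 0.01 open 0.0919 q6 -1.78 F [-0.2  0.7 -0.2]
[ 8.4 13.9]
```

View pics/w43.png

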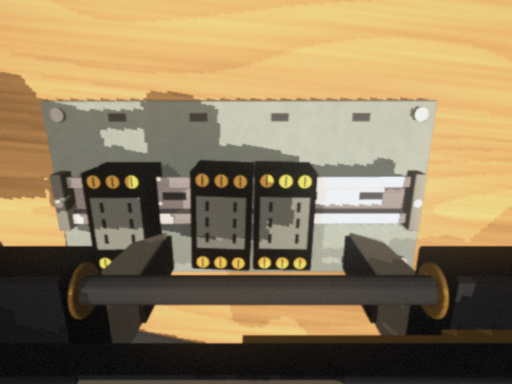

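View pics/s43c.png

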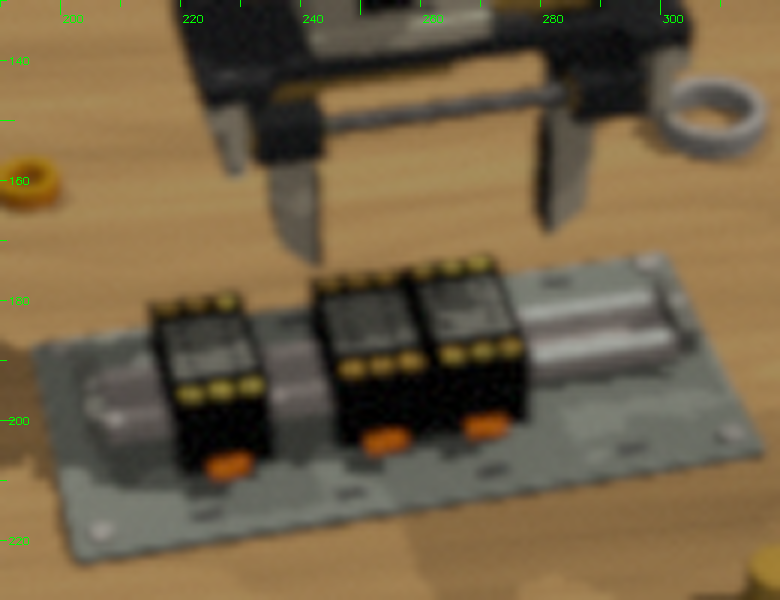

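```bash
python3 - <<'E'
from h import *
w=load("pics/w43.png"); crop(w,"pics/w43c.png",75,150,335,275,3)
E
```

```text
(no output)
```

View pics/w43c.png

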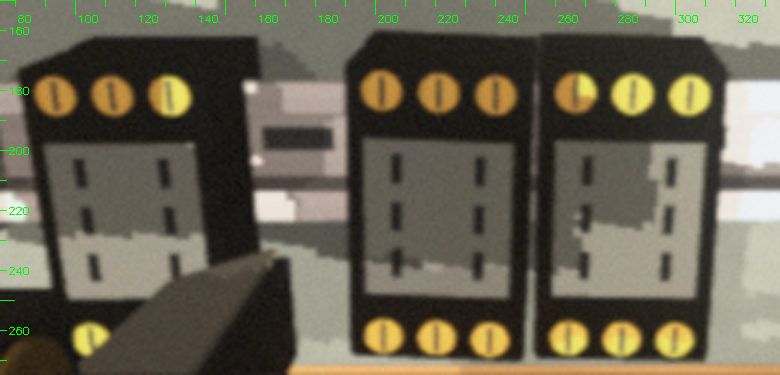

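```bash
python3 - <<'E'
from h import *
w=load("pics/w43.png")
def lab(L,s,u0,v0,n,z=.053):
    P=np.array([at(w,u0+a/s,v0+b/s,z)[:2] for a,b in L]); c=P.mean(0); d=(P[2]+P[3]-P[0]-P[1])/2; e=(P[1]+P[2]-P[0]-P[3])/2
    print(n,"board c",toboard(c),"len",np.linalg.norm(d).round(4),"wid",np.linalg.norm(e).round(4),"yaw err",(np.arctan2(d[1],d[0])-BY).round(3),(np.arctan2(e[1],e[0])-np.pi/2-BY).round(3))
lab([(45,145),(195,143),(209,298),(67,298)],3,75,150,"B")
lab([(363,138),(516,143),(508,298),(365,294)],3,75,150,"C")
lab([(555,140),(708,142),(697,298),(551,296)],3,75,150,"A")
for n,u,v in [("C left top",75+348/3,150+70/3),("C left bot",75+352/3,150+352/3),("A right",75+724/3,150+80/3),("A right b",75+706/3,150+352/3)]: print(n,toboard(at(w,u,v,.053)))
E
```

```text
B board c [  8.3 -77. ] len 0.0358 wid 0.0318 yaw err -0.012 0.008
C board c [ 7.7 -9.7] len 0.0362 wid 0.0322 yaw err -0.049 -0.032
A board c [ 7.8 31.6] len 0.0363 wid 0.0326 yaw err -0.021 -0.014
C left top [-25.6 -27.4]
C left bot [ 39.6 -30.3]
A right [-23.6  51. ]
A right b [39.6 50.2]
```

```bash
python3 -m crank '{"claw":[1,1,1,1,1,1,1,1],"delta_pos":[[0,0,0.4],[0,0,0.9],[0,0,1.2],[0,0,1.45],[0,0,1.55],[0,0,1.65],[0,0,1.75],[0,0,1.8]],"roll":[0,0,0,0,0,0,0,0]}' 8; python3 go.py 0.5619 0.0126 0.0115 3.235
```

```text
time: 64.17
tool_pos: [0.5625, 0.0136, 0.0229]
tool_rot: [-3.142, 0.0, -3.047]
contact_force: [0.1, -0.8, -0.1]
opening: 0.0917
t 64.17 pos [0.5625 0.0136 0.0229] yaw -3.047 units [ 0.03 -0.04  0.46] roll 0.01 open 0.0917 q6 -1.78 F [ 0.1 -0.8 -0.1]
```

```bash
python3 -m crank '{"claw":[1,1,1,1,0.9,0.85,0.8,0.75],"delta_pos":[[0,0,0.15],[0,0,0.3],[0,0,0.4],[0,0,0.4],[0,0,0.4],[0,0,0.4],[0,0,0.4],[0,0,0.4]],"roll":[0,0,0,0,0,0,0,0]}' 12; python3 -m crank '{"claw":[0.75,0.75,0.75,0.75,0.95,1,1,1],"delta_pos":[[0,0,0],[0,0,0],[0,0,0],[0,0,0],[0,0,0],[0,0,0],[0,0,0],[0,0,0]],"roll":[0,0,0,0,0,0,0,0]}' 15
```

```text
time: 64.83
tool_pos: [0.5625, 0.0135, 0.0131]
tool_rot: [-3.141, 0.001, -3.047]
contact_force: [-0.3, -0.5, -1.3]
opening: 0.0799
time: 65.5
tool_pos: [0.5622, 0.0138, 0.013]
tool_rot: [3.141, -0.0, -3.047]
contact_force: [0.4, -0.5, 0.0]
opening: 0.0916
```

```bash
python3 -m crank '{"claw":[1,1,1,1,1,1,1,1],"delta_pos":[[0,0,-0.3],[0,0,-0.9],[0,0,-1.6],[0,0,-2.2],[-1,0,-2.8],[-2,0,-3.2],[-2.8,0,-3.4],[-3,0,-3.4]],"roll":[0,0,0,0,0,0,0,0]}' 20;  python3 - <<'E'
from h import *
w=snap("wrist"); save(w,"pics/w44.png"); print(toboard(w["o"]["tool_pos"])); crop(w,"pics/w44c.png",95,40,355,190,3)
s=snap("scene"); save(s,"pics/s44.png"); crop(s,"pics/s44b.png",320,110,400,190,6)
d=snap("side"); save(d,"pics/d44.png")
E
```

```text
time: 66.17
tool_pos: [0.6404, 0.0208, 0.1003]
tool_rot: [-3.141, 0.006, -3.047]
contact_force: [-1.0, 1.0, 1.1]
opening: 0.0915
[86.5 13.8]
```

View pics/w44c.png

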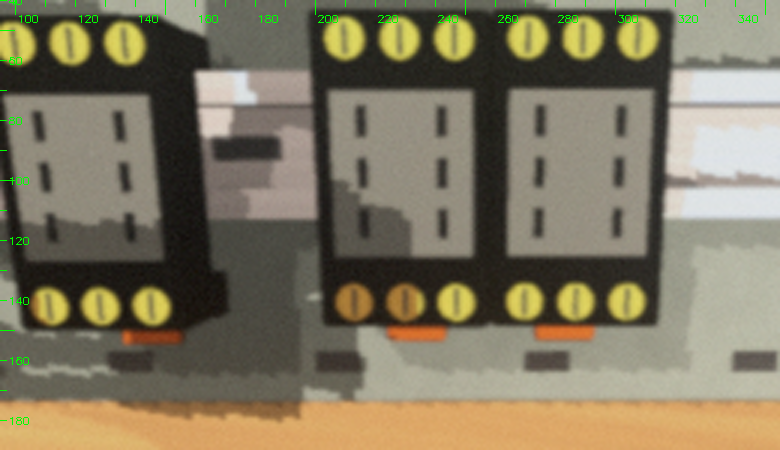

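View pics/d44.png

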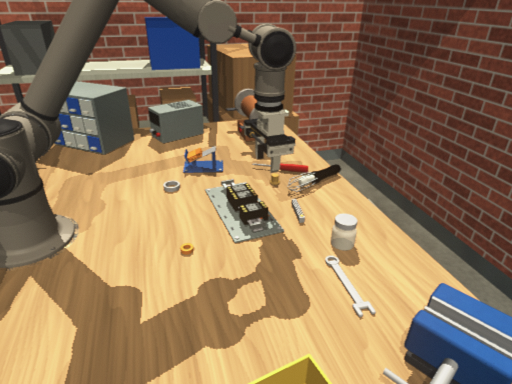

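View pics/s44.png

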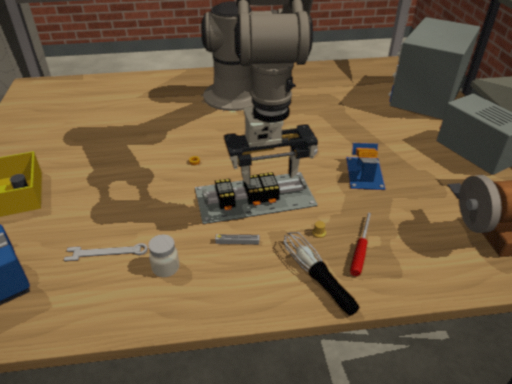

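```bash
python3 - <<'E'
from h import *
w=load("pics/w44.png")
def lab(L,s,u0,v0,n,z=.053):
    P=np.array([at(w,u0+a/s,v0+b/s,z)[:2] for a,b in L]); c=P.mean(0); d=(P[2]+P[3]-P[0]-P[1])/2; e=(P[1]+P[2]-P[0]-P[3])/2
    print(n,"board c",toboard(c),"len",np.linalg.norm(d).round(4),"wid",np.linalg.norm(e).round(4),"yaw err",(np.arctan2(d[1],d[0])-BY).round(3),(np.arctan2(e[1],e[0])-np.pi/2-BY).round(3))
lab([(4,95),(150,95),(165,261),(26,262)],3,95,40,"B")
lab([(328,90),(473,90),(474,256),(335,257)],3,95,40,"C")
lab([(508,89),(654,91),(647,256),(507,257)],3,95,40,"A")
for n,u,v in [("B tab",153,344),("C tab",417,341),("A tab",565,340)]: print(n,toboard(at(w,95+u/3,40+v/3,.025)))
w=load("pics/w42.png")
for n,u,v in [("B tab",85+350/4,35+495/4),("C tab",215+188/5,35+614/5),("A tab",215+448/5,35+614/5)]: print(n,toboard(at(w,u,v,.025)))
for n in ("side","scene"):
    c=load(f"pics/{'d' if n=='side' else 's'}44.png"); c0=load(f"pics/{n}1.png")
    g=cv2.absdiff(c["color"],c0["color"]).max(2)
    print(n)
crop(load("pics/d44.png"),"pics/d44c.png",160,130,290,240,6)
E
```

```text
B board c [  8.6 -76.9] len 0.0361 wid 0.0323 yaw err -0.002 0.005
C board c [ 7.5 -5.3] len 0.036 wid 0.0321 yaw err 0.001 0.005
A board c [ 7.4 34.6] len 0.036 wid 0.0323 yaw err 0.003 -0.002
B tab [ 50.2 -75.2]
C tab [49.4 -4.8]
A tab [49.1 34.6]
B tab [ 50.3 -75.5]
C tab [ 49.9 -11.3]
A tab [50.1 30.4]
side
scene
```

View pics/d44c.png

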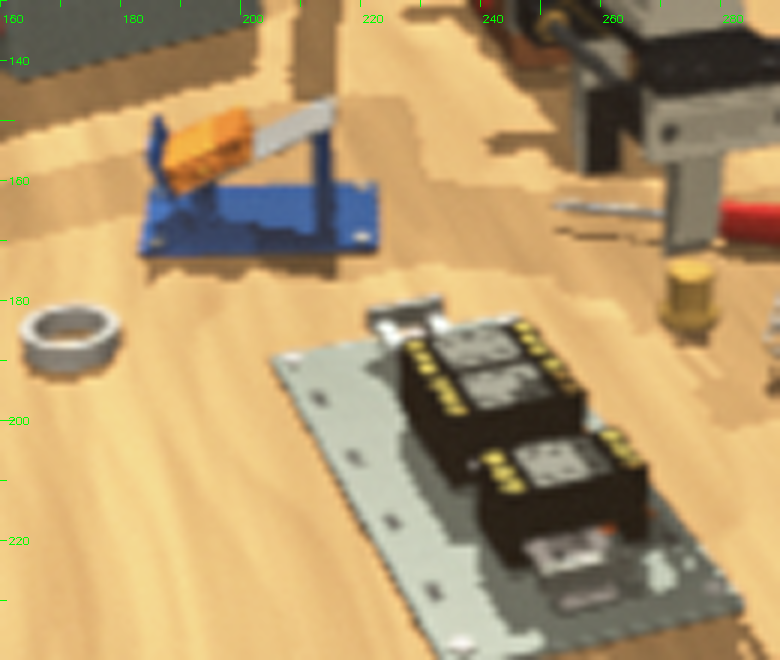

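```bash
python3 - <<'E'
from cell import robot
o=robot.observe(); print(o["time"],o["tool_pos"],o["contact_force"],o["opening"])
print(robot.hand_in())
E
```

```text
66.3167 [0.63588005 0.02076867 0.09727393] [-1.05725436  0.34418202  0.24964799] 0.09178967329701909
the job is handed in; nothing more can be done
None
```

I handed the job in at 66 s. All three amber covers are stacked on the sloping shelf. All three relay bases are clipped flat on the rail, and the gripper was empty and clear of everything.

**Covers:** The last pictures show the three lying flat, one on another, against the backstop and near mid-width. I judged this by eye from the pictures and did not measure it.

**Bases:** I measured these in the last wrist-camera view.

| Base | Offset across the rail | Squareness error | Orange tab end (50 mm at rest) | Position along the rail |
|---|---|---|---|---|
| Base 1 | about 0 mm | under 0.01 rad | 49–50 mm | +35 mm |
| Base 2 | about 0 mm | under 0.01 rad | 49–50 mm | −5 mm |
| Base 3 | +1.1 mm | under 0.01 rad | 49–50 mm | −77 mm |

The numbers follow the order I fitted them; I could not tell which is which in your list. The label sizes match tops at the fully home height.

Some things did not go as expected:
- **Finger length:** the fingertips end about 25 mm short of the reported tool point. My first two tries at the first cover closed above it without touching it. I corrected all later heights for this.
- **Base slid along the rail:** after it was clipped, the first base moved about 4 cm and ended up beside the second. I don't know whether this was the announced knock or my fingers.
- **Second base out of square:** it measured about 0.04 rad off, against a limit of 0.06. I squeezed the two neighbouring bases gently together to square them; the figures in the table are from after that.
- **Side camera:** it places the board about 5 mm off compared with the wrist camera. I used it only to judge tilt.

The other things on the counter look unmoved in the final pictures.

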